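Pack up the mended sherds and the small finds

TASK

The glue on the big mended sherds is still soft, so do not touch them with the fingers: slide the lifting spatula under each one on the drying board, along its hollow, carry it over and set it down gently, hollow side down, wholly on the foam pad, none on top of another. Then lay the spatula back as it was, handle in its rest and blade flat on the table, tip all the small sherds from the scoop into the finds crate and set the empty scoop down flat on the table again. Let the other things on the table stand where they are.

Things in the scene. Friction and masses are not known exactly. Their poses are not given: they have to be found in the camera images.
- board: the drying board: flat plywood on two battens, 160 mm (x, away from the robot) by 370 mm (y), 40 mm high, fixed, no rim; the mended sherds lie on it side by side. Origin: centre of its underside, z up; upper face 40 mm above. Board and pad stand either side of the crate and change places from start to start
- pad: the foam pad: a flat dark grey slab of firm foam, 160 mm (its x) by 370 mm (its y) and 40 mm high, fixed, nothing on it at first and no rim. Origin: centre of its underside, z up; upper face 40 mm above the origin. Room for three sherds side by side along y, at y = -100, 0 and +100 mm
- sherd1: a mended pot sherd (joins show as pale lines): shallow arched plate 75 mm long (x), 82 mm wide (y), 7 mm thick, 110 g, hollow side down. Stands on its long edges at y = +-40 mm; the hollow between is an arch along x, open at both ends, 10 mm high in the middle, 8 mm at y = +-20 mm; top 17 mm high. Origin: its middle, at the level of its feet; z up. Two or three sherds are present
- sherd2: a second mended sherd like sherd1 (slightly different outline), same size and origin
- sherd3: a third mended sherd like sherd1, same size and origin; it or one of the others may be absent
- spatula: cranked lifting spatula, 160 g: flat steel blade 90 mm long (x), 40 mm wide, 2 mm thick; at its rear (x = -45 mm) a steep neck rises to a level wooden handle, x = -55 to -180 mm, 20 mm wide (y), 22 mm high, its middle 56 mm above the blade's underside. Origin: centre of the blade's underside, x to the tip, z up. At first its blade lies on the table, its handle in the rest
- spatula_grip (a point): the place to grip the spatula: middle of the handle's section, 100 mm behind the blade's centre (x = -100 mm), 56 mm above the blade's underside; grip across the handle (20 mm wide). Frame as the spatula
- rest: the spatula's rest: fixed wooden block 30 mm (x, along the handle) by 70 mm (y) with an open notch along x, 34 mm wide, floor 44 mm up, cheeks 58 mm high. Origin: centre of its underside, x to the spatula's blade. At first the spatula's origin is at x = 155, y = 0 mm in this frame, its grip point at x = 55 mm
- rest_notch (a point): centre of the floor of the rest's notch, 44 mm above the table
- scoop: hand scoop: aluminium pan 120 mm long (x), 100 mm wide (y), floor and walls 3 mm, side walls 30 mm high at the rear, 12 mm at the front, open at the front (+x); level black handle behind (x = -58 to -168 mm), 20 mm wide, 22 mm high, its middle 38 mm up. 160 g empty. Lies flat on the table with the loose small sherds in it. Origin: centre of the pan's underside, z up
- scoop_grip (a point): the place to grip the scoop: middle of the handle's section, at x = -100 mm, 38 mm above the pan's underside; grip across the handle (20 mm wide). Frame as the scoop
- scoop_lip (a point): middle of the scoop's open front edge (x = 60 mm, underside)
- crate: the finds crate: open-topped grey perforated plastic crate, fixed and empty, 170 mm (x) by 150 mm (y), 85 mm high, walls and floor 5 mm, with a rim 6 mm proud outside. Origin: centre of its underside, z up
- bit1: a loose small sherd in the scoop, a rough chunk 24 x 20 x 14 mm, 15 g; origin: centre of its underside. Five to eight are present
- bit2: a loose small sherd like bit1 (may be absent)
- bit3: a loose small sherd like bit1 (may be absent)
- bit4: a loose small sherd like bit1 (may be absent)
- bit5: a loose small sherd like bit1 (may be absent)
- bit6: a loose small sherd like bit1 (may be absent)
- bit7: a loose small sherd like bit1 (may be absent)
- bit8: a loose small sherd like bit1 (may be absent)
- glue: bystander: small white glue bottle, 32 mm across, 60 mm high, loose, standing in front of the crate; origin: centre of its underside
- brush: bystander: a brush 170 mm long, 20 mm high, lying loose on the table in front of the right-hand board
- tape: bystander: a roll of masking tape lying flat on the table in front of the left-hand board, 84 mm across, 25 mm high, loose; origin: centre of its underside

How it is judged (in metres and radians):
On the way, in this order (a step that is already met when the one before it is completed fails the run):
1. every mended sherd present lies flat on the foam pad (x of sherd1 in the frame of pad between -0.047 and 0.047 m and y of sherd1 in the frame of pad between -0.15 and 0.15 m and z of sherd1 in the frame of pad between 0.035 and 0.044 m and angle between each of sherd1, sherd2, sherd3's own z axis and vertical below 0.12 rad and x of sherd2 in the frame of pad between -0.047 and 0.047 m and y of sherd2 in the frame of pad between -0.15 and 0.15 m and z of sherd2 in the frame of pad between 0.035 and 0.044 m and x of sherd3 in the frame of pad between -0.047 and 0.047 m and y of sherd3 in the frame of pad between -0.15 and 0.15 m and z of sherd3 in the frame of pad between 0.035 and 0.044 m), for 0.2 s.
2. the spatula is back: handle in the notch of the rest, blade flat on the table (x of spatula_grip in the frame of rest between 0.025 and 0.085 m and y of spatula_grip in the frame of rest between -0.014 and 0.014 m and height (world z) of spatula below 0.012 m and angle between spatula's own z axis and vertical below 0.1 rad), for 0.2 s.
3. all the small sherds present are in the finds crate (x of bit1 in the frame of crate between -0.08 and 0.08 m and y of bit1 in the frame of crate between -0.07 and 0.07 m and z of bit1 in the frame of crate between -0.005 and 0.08 m and x of bit2 in the frame of crate between -0.08 and 0.08 m and y of bit2 in the frame of crate between -0.07 and 0.07 m and z of bit2 in the frame of crate between -0.005 and 0.08 m and x of bit3 in the frame of crate between -0.08 and 0.08 m and y of bit3 in the frame of crate between -0.07 and 0.07 m and z of bit3 in the frame of crate between -0.005 and 0.08 m and x of bit4 in the frame of crate between -0.08 and 0.08 m and y of bit4 in the frame of crate between -0.07 and 0.07 m and z of bit4 in the frame of crate between -0.005 and 0.08 m and x of bit5 in the frame of crate between -0.08 and 0.08 m and y of bit5 in the frame of crate between -0.07 and 0.07 m and z of bit5 in the frame of crate between -0.005 and 0.08 m and x of bit6 in the frame of crate between -0.08 and 0.08 m and y of bit6 in the frame of crate between -0.07 and 0.07 m and z of bit6 in the frame of crate between -0.005 and 0.08 m and x of bit7 in the frame of crate between -0.08 and 0.08 m and y of bit7 in the frame of crate between -0.07 and 0.07 m and z of bit7 in the frame of crate between -0.005 and 0.08 m and x of bit8 in the frame of crate between -0.08 and 0.08 m and y of bit8 in the frame of crate between -0.07 and 0.07 m and z of bit8 in the frame of crate between -0.005 and 0.08 m), for 0.2 s.
At the end, for the whole second after the job is handed in: Each mended sherd lies level (0.12 rad) on the pad, centre within 47 mm (x) and 150 mm (y) of its centre; spatula handle in the notch (grip 25 to 85 mm ahead, 14 mm aside), blade flat on the table (0.1 rad); all small sherds inside the crate; scoop flat on the table (0.1 rad); all at rest (all of step 1 and all of step 2 and all of step 3 and height (world z) of scoop below 0.012 m and angle between scoop's own z axis and vertical below 0.1 rad and linear speed of each of sherd1, sherd2, sherd3, spatula, scoop below 0.02 m/s); the robot touches nothing.
It fails at once if a finger or the arm touches a mended sherd (contact force between any of the fingers, the arm and sherd1 above 0.5 N or contact force between any of the fingers, the arm and sherd2 above 0.5 N or contact force between any of the fingers, the arm and sherd3 above 0.5 N).
It fails at once if a mended sherd is turned over, falls to the table, or is thrown or dropped hard (over 1 m/s) (angle between any of sherd1, sherd2, sherd3's own z axis and vertical above 0.8 rad or linear speed of any of sherd1, sherd2, sherd3 above 1 m/s or height (world z) of any of sherd1, sherd2, sherd3 below 0.02 m).
It fails at once if the glue bottle, brush or tape is knocked aside or over (distance of any of glue, brush, tape from where it was at the start of the episode above 0.03 m).
Of sherd1, sherd2, sherd3 only 2 to 3 are there at a start; the rules pass over those that are not, and their reading is None.
Of bit1, bit2, bit3, bit4, bit5, bit6, bit7, bit8 only 5 to 8 are there at a start; the rules pass over those that are not, and their reading is None.
At some moment in a run one of sherd1, sherd2, sherd3 may be knocked a few centimetres aside while the robot is not near it.
It also fails if it takes over 210 s, if anything falls off the work surface, if the arm or the gripper's body presses on something with over 40 N, if the wrist force passes 120 N, or if a joint passes its speed limit or range.

ROBOT

A 7-joint arm with a two-finger parallel gripper is mounted at the origin on the work surface. World frame = base frame: x ahead of the robot, y to its left, z up, the work surface at z = 0. Lengths are in mm, angles in rad, forces in N, time in s.
With the tool pointing down it reaches from about 400 to 850 mm from the base axis. Payload 4.5 kg.
Tool frame: the origin (TCP) lies on the mounting face of the last link; the fingertips stand 166 mm ahead of it and the grasp point (between the pads) lies 147 mm ahead of it; z points along the fingers, x is the direction in which the jaws open and shut, and the axes are right-handed (so a half turn about z gives the same grasp; the last joint's range is limited). The gripper opens to 88 mm and grips with 3 to 60 N. Pads are 18 mm wide; open, the fingers measure 123 mm over their backs; the gripper's body (75 mm by 187 mm) begins 45 mm behind the grasp point.
Start: joints at [-1.265, 0.689, -0.195, 1.565, 0.157, 0.902, -0.215], TCP at [167.769, 602.073, 404.743] pointing down, gripper open.
Joint ranges: [-3.01, 3.01], [-0.46, 2.08], [-1.47, 1.51], [0.13, 2.56], [-1, 4.14], [0.04, 2.09], [-2.66, 2.66]. Speed limits (rad/s): [2.57, 2.57, 3.14, 3.14, 3.14, 3.14, 3.14].

INTERFACE

Orientations are given as a unit quaternion [x, y, z, w].
In Python, from workcell import * gives the robot as it stands. The module is installed in compiled form; this text tells all that it offers.
- The arm moves only by the tool servo_tool, never from a script. Its argument "motion" is a list of rows, each an object of numbers: "x", "y", "z": the shift along the world's x, y, z in mm; "wx", "wy", "wz": the turn, a rotation vector about the world's x, y, z in degrees; "fingers": the finger opening in mm, from 0 to 88.1. A call has 1 to 5 rows; each row shifts and turns the commanded pose from where the row before left it; what a row does not reach is not made up. A row lasts 1/12 s, in which the tool goes at most 41.7 mm and 7.16 degrees, less where a joint would pass 70% of its speed; a pose out of reach is approached as far as the arm can. A call is refused whole if a number of a shift passes 41.7 or a number of a turn 7.16, either way. A call with a gripper value outside its range is refused whole. The fingers move at their own pace and stop on an object; "force" is the grip in N (left out, the last holds). Time passes only in rows, so rows that do not move let the fingers close. It gives the time, the measured TCP pose, the force and the opening at its end, in the units of the state.
- get_state(): the state, without advancing time (a new reading comes with each control period).
- capture(name): name is "scene" or "top" or "wrist"; returns the picture (420x560x3 uint8, red, green, blue); there is no depth.
- get_calibration(name): a dict with "mtx" (3x3 intrinsics, pixels), "extrinsics" (4x4, takes a point from camera to world coordinates); the wrist camera has in their place "T_tool_cam" (4x4, takes a point from camera to tool coordinates, whose origin is the TCP and whose axes are the tool frame's). Camera axes: x right, y down, z forward; pixel columns grow to the right and rows downward; lengths in mm; the calibration is good to about 2 mm. The wrist camera is an equidistant fisheye: a pixel r from the principal point sees the ray r / f radians off the axis. A picture is of the moment at which its call begins: read the wrist's pose just before it. get_calibration takes no time and is no camera call.
- sign_off(): hands the job in, once; it reports no verdict.
Trained networks look in the newest picture that a camera, given by its name, has taken for a name from the list of things; names that differ only in an ending like _2 or _b are one class to them, and where a whole thing is asked for, a point or a joint stands for the part that bears it (a point fixed in the world has none). Each returns a list of dicts, best first, with "score" (0 to 1); they miss things now and then, are a little off and sometimes report something else, mostly with a low value. They report only what shows in the picture. A call takes as long as a camera call.
- search_frame(query, camera): "xyz" ([x, y, z] in mm, in world coordinates, good to about 4 mm: the middle of the surface that is visible of it).
- mark_of(query, camera): "xyz" ([x, y, z] in mm, in world coordinates, good to about 4 mm: a listed point, or the origin of a listed thing).
The state is a dict: "clock": time; "joints": joint angles; "joint_vel": joint speeds; "effort": joint torques, N m; "eef_pos": TCP position; "orientation": TCP orientation; "force": force on the tool from outside, world axes, zero at the start; "torque": the same for the moment, N m; "grip_width": finger opening in mm.
Only numpy, scipy, OpenCV 4.12 (cv2) and the standard library are available. Lean on these libraries where they do the work, as an engineer would, in place of code of your own. Each camera call takes 0.05 s, during which the arm holds its last target.

## Working session

There is one attempt and no reset: what is moved stays moved. The work goes in short steps, Python scripts to look and compute and a tool call to move; the robot and the scene stay as the last step left them, time stands still between calls to the robot, and variables do not carry over. Pictures are saved under pics/ and viewed, and the job is handed in when it is done.

Besides the shell and the picture viewer there is one more tool, called after "Call:" as name(argument=value, ...), one argument or row to a line, values as JSON. servo_tool: Moves the arm, as the interface text tells. Its arguments: {"type":"object","properties":{"motion":{"type":"array"},"force":{"type":"number"}},"required":["motion"]}

```bash
mkdir -p pics; ls
python3 - <<'E'
from workcell import *
import cv2,json
s=get_state(); print(s)
for n in ("scene","top","wrist"):
    im=capture(n); cv2.imwrite(f"pics/{n}0.png",im[:,:,::-1])
    print(n,get_calibration(n))
for q in ["board","pad","sherd1","spatula","spatula_grip","rest","rest_notch","scoop","scoop_grip","scoop_lip","crate","bit1","glue","brush","tape"]:
    for c in ("top","scene"):
        r=mark_of(q,c); print(q,c,[( [round(v) for v in d["xyz"]],round(d["score"],2)) for d in r][:6])
print(get_state()["clock"])
E
```

```text
pics
{'clock': 0.0, 'joints': array([-1.26518278,  0.6899585 , -0.19451886,  1.56630769,  0.15730631,
        0.90246004, -0.21508733]), 'joint_vel': array([-0.00089226, -0.00097775,  0.00029027,  0.00102108, -0.0006502 ,
       -0.00082098, -0.00021077]), 'effort': array([-9.35493408e-04, -5.27558684e+01, -1.26710571e+00, -1.53431994e+01,
       -5.26155322e-02,  6.66586086e-03,  1.69449531e-04]), 'eef_pos': array([167.73938908, 601.74701068, 403.93546818]), 'orientation': array([ 7.96360874e-01,  6.04821131e-01, -6.54233073e-04,  5.74719498e-04]), 'force': array([-0.19435794, -0.5481609 , -0.58721919]), 'torque': array([-0.06104978, -0.03242436,  0.0336331 ]), 'grip_width': 87.97152450642098}
scene {'mtx': array([[534.73903738,   0.        , 284.42141802],
       [  0.        , 534.73903738, 219.08238296],
       [  0.        ,   0.        ,   1.        ]]), 'extrinsics': array([[-8.59236818e-01,  3.34885475e-01, -3.86734804e-01,
         1.06632012e+03],
       [ 5.11164262e-01,  5.31613626e-01, -6.75350317e-01,
         8.62861230e+02],
       [-2.05715200e-02, -7.77970868e-01, -
[... 2351 characters left out ...]
1, 1], 0.87)]
crate scene [([676, -2, 2], 0.71)]
bit1 top [([480, 213, 6], 0.62), ([445, 248, 1], 0.61), ([419, 280, 4], 0.59), ([481, 279, 6], 0.57), ([450, 276, 1], 0.45), ([447, 217, 5], 0.4)]
bit1 scene [([415, 248, 2], 0.67), ([477, 274, 4], 0.65), ([444, 246, 4], 0.62), ([476, 214, 0], 0.51), ([449, 215, 2], 0.49), ([452, 279, 6], 0.48)]
glue top [([545, -24, 0], 0.6), ([478, 211, 4], 0.56), ([415, 277, 3], 0.22)]
glue scene [([540, -24, 1], 0.75)]
brush top [([461, -445, -2], 0.85)]
brush scene [([462, -445, 2], 0.76), ([440, 152, 39], 0.44), ([450, 311, -6], 0.42)]
tape top [([460, 402, 1], 0.66)]
tape scene [([462, 402, 3], 0.56), ([447, 244, 4], 0.55), ([615, -285, -3], 0.24)]
1.65
```

View pics/top0.png

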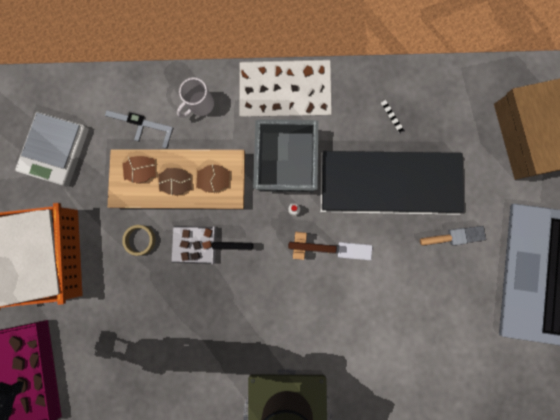

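View pics/scene0.png

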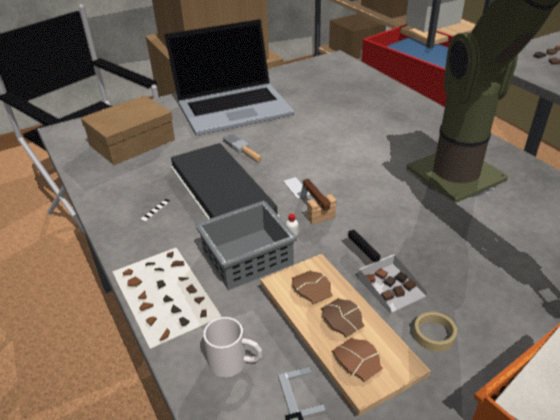

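View pics/wrist0.png

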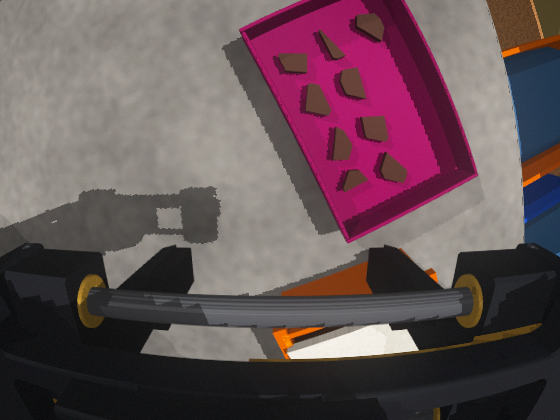

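Run:
```python
import cv2
im=cv2.imread('pics/top0.png')
c=im[140:220,100:255]; cv2.imwrite('pics/c1.png',cv2.resize(c,None,fx=5,fy=5,interpolation=cv2.INTER_CUBIC))
c=im[220:275,165:380]; cv2.imwrite('pics/c2.png',cv2.resize(c,None,fx=3.6,fy=3.6,interpolation=cv2.INTER_CUBIC))
```

```text
(no output)
```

View pics/c1.png

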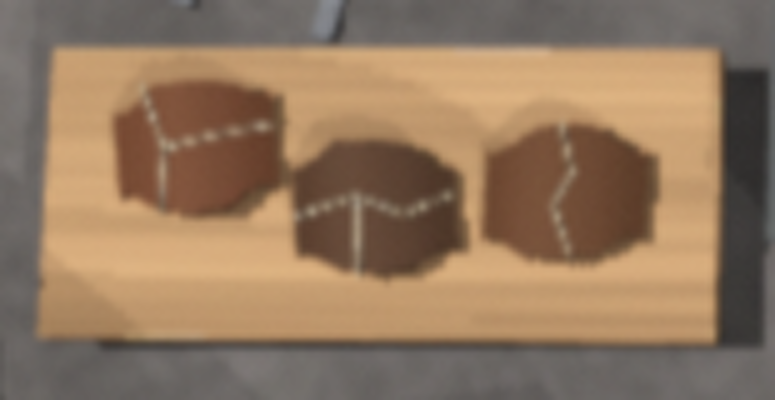

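View pics/c2.png

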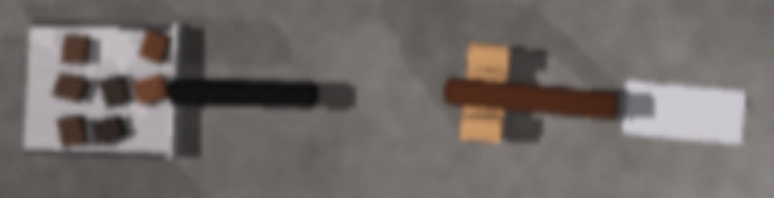

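Call:
servo_tool(
  motion=[
    {"x": 36, "y": -23, "z": 4, "wz": -4},
    {"x": 36, "y": -23, "z": 4, "wz": -4},
    {"x": 36, "y": -23, "z": 4, "wz": -4},
    {"x": 36, "y": -23, "z": 4, "wz": -4},
    {"x": 36, "y": -23, "z": 4, "wz": -4},
  ],
)

```text
validation failed for argument at $.mo...
```

Call:
servo_tool(
  motion=[
    {"x": 36, "y": -23, "z": 4, "wz": -4},
    {"x": 36, "y": -23, "z": 4, "wz": -4},
    {"x": 36, "y": -23, "z": 4, "wz": -4},
    {"x": 36, "y": -23, "z": 4, "wz": -4},
    {"x": 36, "y": -23, "z": 4, "wz": -4},
  ],
)

```text
validation failed for argument at $.mo...
```

Call:
servo_tool(
  motion=[
    {"x": 36, "y": -23, "wz": -4},
    {"x": 36, "y": -23},
    {"x": 0},
    {"x": 0},
  ],
)

```text
validation failed for argument at $.mo...
```

Call:
servo_tool(
  motion=[
    {"x": 36, "y": -23, "z": 4, "wx": 0, "wy": 0, "wz": -4, "fingers": 88},
    {"x": 36, "y": -23, "z": 4, "wx": 0, "wy": 0, "wz": -4, "fingers": 88},
    {"x": 36, "y": -23, "z": 4, "wx": 0, "wy": 0, "wz": -4, "fingers": 88},
    {"x": 36, "y": -23, "z": 4, "wx": 0, "wy": 0, "wz": -4, "fingers": 88},
    {"x": 36, "y": -23, "z": 4, "wx": 0, "wy": 0, "wz": -4, "fingers": 88},
  ],
)

```text
clock: 2.07
eef_pos: [344.0, 489.1, 424.5]
orientation: [0.89, 0.456, 0.0, -0.0]
force: [0.7, 0.9, 0.2]
grip_width: 88.1
```

Call:
servo_tool(
  motion=[
    {"x": 36, "y": -23, "z": 4, "wx": 0, "wy": 0, "wz": -4, "fingers": 88},
    {"x": 36, "y": -23, "z": 4, "wx": 0, "wy": 0, "wz": -4, "fingers": 88},
    {"x": 36, "y": -23, "z": 4, "wx": 0, "wy": 0, "wz": -4, "fingers": 88},
    {"x": 36, "y": -23, "z": 4, "wx": 0, "wy": 0, "wz": -4, "fingers": 88},
    {"x": 36, "y": -23, "z": 4, "wx": 0, "wy": 0, "wz": -4, "fingers": 88},
  ],
)

```text
clock: 2.48
eef_pos: [518.9, 377.3, 444.0]
orientation: [0.956, 0.294, 0.0, -0.0]
force: [0.3, -0.2, -0.3]
grip_width: 87.9
```

Call:
servo_tool(
  motion=[
    {"x": 36, "y": -23, "z": 0, "wx": 0, "wy": 0, "wz": -4, "fingers": 88},
    {"x": 36, "y": -23, "z": 0, "wx": 0, "wy": 0, "wz": -4, "fingers": 88},
    {"x": 0, "y": 0, "z": 0, "wx": 0, "wy": 0, "wz": 0, "fingers": 88},
    {"x": 0, "y": 0, "z": 0, "wx": 0, "wy": 0, "wz": 0, "fingers": 88},
  ],
)

```text
clock: 2.82
eef_pos: [589.8, 331.0, 443.1]
orientation: [0.974, 0.226, 0.0, 0.001]
force: [0.3, 0.2, -0.2]
grip_width: 88.1
```

```bash
cat > h.py <<'E'
from workcell import *
import numpy as np, cv2
from scipy.spatial.transform import Rotation as R
def toolT():
    s=get_state(); T=np.eye(4); T[:3,:3]=R.from_quat(s["orientation"]).as_matrix(); T[:3,3]=s["eef_pos"]; return T
def wrist_cam(T): return T@np.array(get_calibration("wrist")["T_tool_cam"])
def wpix2world(uv,Tc,z):
    K=get_calibration("wrist")["mtx"]; d=(np.atleast_2d(uv).astype(float)-[K[0,2],K[1,2]])/K[0,0]
    r=np.linalg.norm(d,axis=1); s=np.where(r>1e-9,np.sin(r)/np.maximum(r,1e-9),1)
    ray=np.c_[d*s[:,None],np.cos(r)]@Tc[:3,:3].T
    t=(z-Tc[2,3])/ray[:,2]; return Tc[:3,3]+ray*t[:,None]
def wworld2pix(P,Tc):
    K=get_calibration("wrist")["mtx"]; p=(np.atleast_2d(P)-Tc[:3,3])@Tc[:3,:3]
    n=np.linalg.norm(p[:,:2],axis=1); th=np.arctan2(n,p[:,2]); return p[:,:2]/n[:,None]*th[:,None]*K[0,0]+[K[0,2],K[1,2]]
def rect(im,Tc,z,x0,x1,y0,y1,s):
    "ortho map: image up=+x, left=+y, s px/mm"
    H=int((x1-x0)*s);W=int((y1-y0)*s)
    v,u=np.mgrid[0:H,0:W]; P=np.c_[(x1-v.ravel()/s),(y1-u.ravel()/s),np.full(H*W,z)]
    q=wworld2pix(P,Tc).astype(np.float32).reshape(H,W,2); return cv2.remap(im,q[...,0],q[...,1],cv2.INTER_LINEAR)
def p2w(name,uv,z):
    c=get_calibration(name);E=c["extrinsics"];r=np.c_[(np.atleast_2d(uv)-c["mtx"][:2,2])/c["mtx"][0,0],np.ones(len(np.atleast_2d(uv)))]@E[:3,:3].T
    return E[:3,3]+r*((z-E[2,3])/r[:,2])[:,None]
def w2p(name,P):
    c=get_calibration(name);E=c["extrinsics"];p=(np.atleast_2d(P)-E[:3,3])@E[:3,:3];return p[:,:2]/p[:,2:]*c["mtx"][0,0]+c["mtx"][:2,2]
def look(q,cams=("top","scene"),f=mark_of,n=4):
    for c in cams: print(q,c,[([round(float(v),1) for v in d["xyz"]],round(d["score"],2)) for d in f(q,c)][:n])
def save(im,n): cv2.imwrite(f"pics/{n}.png",im[:,:,::-1])
def st():
    s=get_state(); print("t",s["clock"],"p",np.round(s["eef_pos"],1),"q",np.round(s["orientation"],4),"rot",np.round(R.from_quat(s["orientation"]).as_matrix()[:,0],3),"j",np.round(s["joints"],2),"F",np.round(s["force"],1),"T",np.round(s["torque"],2),"g",round(s["grip_width"],1))
E
python3 - <<'E'
from h import *
st(); T=toolT(); im=capture("wrist"); Tc=wrist_cam(T); save(im,"w1")
np.save("w1.npy",Tc); save(rect(im,Tc,50,530,710,150,460,2.5),"w1r")
look("sherd1",("wrist",),n=5)
E
```

```text
t 2.8167 p [589.8 331.  443.1] q [9.742e-01 2.259e-01 3.000e-04 9.000e-04] rot [0.898 0.44  0.   ] j [-0.59  0.72  0.01  1.35 -0.01  1.07 -0.12] F [ 0.3  0.2 -0.2] T [ 0.01  0.08 -0.04] g 88.1
sherd1 wrist [([623.1, 193.5, 39.2], 0.97), ([613.9, 297.9, 42.1], 0.94), ([653.7, 398.6, 38.1], 0.66)]
```

View pics/w1.png

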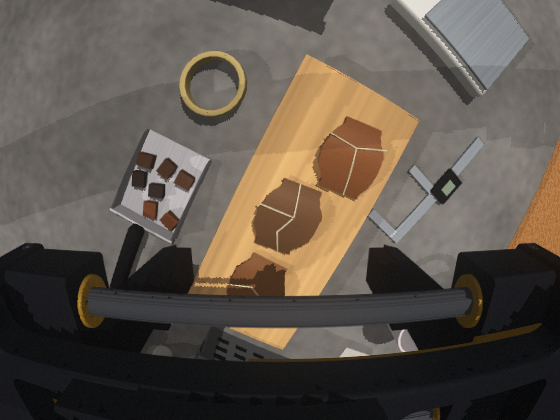

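View pics/w1r.png

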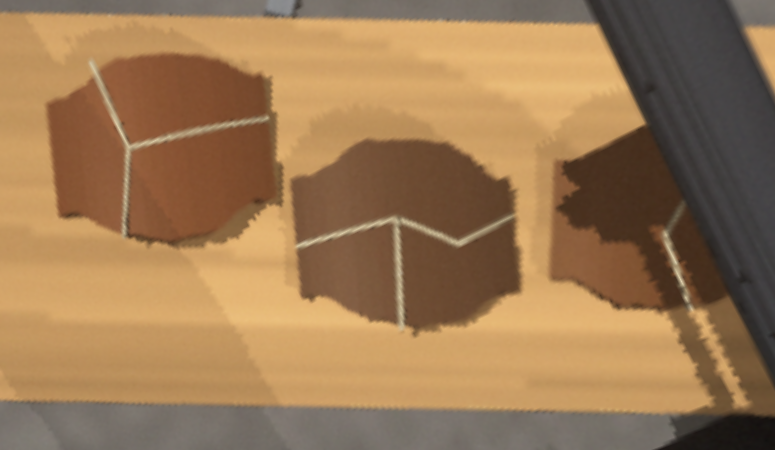

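Call:
servo_tool(
  motion=[
    {"x": -14, "y": -38, "z": 0, "wx": 0, "wy": 0, "wz": -3, "fingers": 88},
    {"x": -14, "y": -38, "z": 0, "wx": 0, "wy": 0, "wz": -3, "fingers": 88},
    {"x": -14, "y": -38, "z": -10, "wx": 0, "wy": 0, "wz": -3, "fingers": 88},
    {"x": -14, "y": -38, "z": -10, "wx": 0, "wy": 0, "wz": -3, "fingers": 88},
    {"x": -14, "y": -38, "z": -10, "wx": 0, "wy": 0, "wz": -3, "fingers": 88},
  ],
)

```text
clock: 3.33
eef_pos: [515.4, 144.5, 413.9]
orientation: [0.995, 0.101, 0.0, -0.001]
force: [1.0, -0.7, -0.0]
grip_width: 87.8
```

Call:
servo_tool(
  motion=[
    {"x": -14, "y": -38, "z": -20, "wx": 0, "wy": 0, "wz": -3, "fingers": 88},
    {"x": -14, "y": -38, "z": -20, "wx": 0, "wy": 0, "wz": -3, "fingers": 88},
    {"x": -14, "y": -38, "z": -20, "wx": 0, "wy": 0, "wz": -3, "fingers": 88},
    {"x": -14, "y": -38, "z": -20, "wx": 0, "wy": 0, "wz": -3, "fingers": 88},
    {"x": -14, "y": -38, "z": -20, "wx": 0, "wy": 0, "wz": -3, "fingers": 88},
  ],
)

```text
clock: 3.75
eef_pos: [452.0, -30.4, 321.3]
orientation: [1.0, -0.03, 0.001, -0.001]
force: [0.8, -1.1, -0.3]
grip_width: 88.6
```

Call:
servo_tool(
  motion=[
    {"x": -13, "y": -38, "z": -10, "wx": 0, "wy": 0, "wz": -0.5, "fingers": 88},
    {"x": 0, "y": 0, "z": 0, "wx": 0, "wy": 0, "wz": 0, "fingers": 88},
    {"x": 0, "y": 0, "z": 0, "wx": 0, "wy": 0, "wz": 0, "fingers": 88},
  ],
)

```text
clock: 4.0
eef_pos: [439.0, -70.0, 311.3]
orientation: [0.999, -0.037, -0.001, -0.0]
force: [0.8, -0.1, -0.5]
grip_width: 88.0
```

Run:
```python
from h import *
st(); T=toolT(); im=capture("wrist"); Tc=wrist_cam(T); save(im,"w2")
save(rect(im,Tc,67,360,520,-280,20,2.6),"w2r")
for q in ["spatula","spatula_grip","rest","rest_notch"]: look(q,("wrist",),n=2)
```

```text
t 4.0 p [439.  -70.  311.3] q [ 9.993e-01 -3.670e-02 -8.000e-04 -2.000e-04] rot [ 0.997 -0.073 -0.002] j [ 0.03  0.64  0.04  2.19 -0.08  0.31  0.07] F [ 0.8 -0.1 -0.5] T [-0.01  0.04  0.02] g 88.0
spatula wrist []
spatula_grip wrist [([437.4, -85.6, 52.6], 0.77), ([444.3, -37.7, 44.7], 0.39)]
rest wrist [([444.4, -34.7, -0.9], 0.61)]
rest_notch wrist [([443.6, -39.3, 43.9], 0.78)]
```

View pics/w2.png

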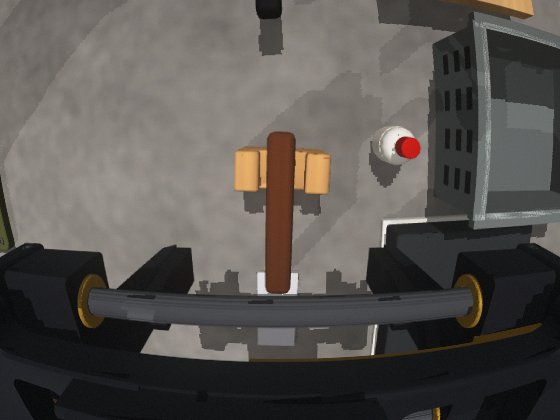

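View pics/w2r.png

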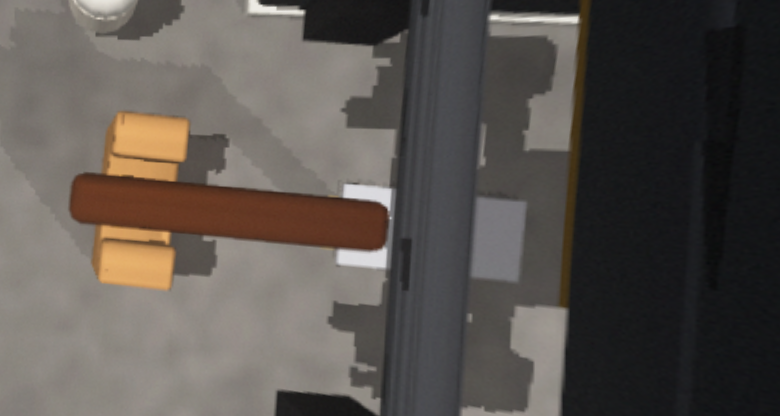

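Call:
servo_tool(
  motion=[
    {"x": -1, "y": -8, "z": -28, "wx": 0, "wy": 0, "wz": -0.6, "fingers": 60},
    {"x": -1, "y": -8, "z": -28, "wx": 0, "wy": 0, "wz": 0, "fingers": 60},
    {"x": 0, "y": 0, "z": -28, "wx": 0, "wy": 0, "wz": 0, "fingers": 60},
    {"x": 0, "y": 0, "z": -24, "wx": 0, "wy": 0, "wz": 0, "fingers": 60},
    {"x": 0, "y": 0, "z": 0, "wx": 0, "wy": 0, "wz": 0, "fingers": 60},
  ],
)

```text
clock: 4.67
eef_pos: [439.2, -84.0, 201.4]
orientation: [0.999, -0.039, -0.005, -0.001]
force: [0.2, -0.1, -0.0]
grip_width: 60.1
```

Call:
servo_tool(
  motion=[
    {"x": 0, "y": 0, "z": 0, "wx": 0, "wy": 0, "wz": 0, "fingers": 15},
    {"x": 0, "y": 0, "z": 0, "wx": 0, "wy": 0, "wz": 0, "fingers": 15},
    {"x": 0, "y": 0, "z": 0, "wx": 0, "wy": 0, "wz": 0, "fingers": 15},
    {"x": 0, "y": 0, "z": 0, "wx": 0, "wy": 0, "wz": 0, "fingers": 15},
    {"x": 0, "y": 0, "z": 0, "wx": 0, "wy": 0, "wz": 0, "fingers": 15},
  ],
  force=60,
)

```text
clock: 5.08
eef_pos: [440.0, -85.5, 205.5]
orientation: [0.999, -0.041, 0.0, -0.0]
force: [-0.2, 0.9, 0.1]
grip_width: 29.2
```

Call:
servo_tool(
  motion=[
    {"x": 0, "y": 0, "z": 0, "wx": 0, "wy": 0, "wz": 0, "fingers": 15},
    {"x": 0, "y": 0, "z": 0, "wx": 0, "wy": 0, "wz": 0, "fingers": 15},
    {"x": 0, "y": 0, "z": 0, "wx": 0, "wy": 0, "wz": 0, "fingers": 15},
  ],
  force=60,
)

```text
clock: 5.33
eef_pos: [439.4, -85.5, 205.0]
orientation: [0.999, -0.041, -0.001, -0.0]
force: [-1.5, 0.8, 6.8]
grip_width: 19.4
```

Run:
```python
from h import *
st(); im=capture("scene"); save(im,"s3"); save(capture("wrist"),"w3")
```

```text
t 5.3333 p [439.4 -85.5 205. ] q [ 9.992e-01 -4.100e-02 -9.000e-04 -2.000e-04] rot [ 0.997 -0.082 -0.002] j [ 0.09  0.87  0.    2.23 -0.08  0.04  0.09] F [-1.5  0.8  6.8] T [ 0.14  0.23 -0.14] g 19.4
```

Call:
servo_tool(
  motion=[
    {"x": 0, "y": 0, "z": 8, "wx": 0, "wy": 0, "wz": 0, "fingers": 15},
    {"x": 0, "y": 0, "z": 20, "wx": 0, "wy": 0, "wz": 0, "fingers": 15},
    {"x": 0, "y": 0, "z": 30, "wx": 0, "wy": 0, "wz": 0, "fingers": 15},
    {"x": 0, "y": 0, "z": 32, "wx": 0, "wy": 0, "wz": 0, "fingers": 15},
    {"x": 0, "y": 0, "z": 32, "wx": 0, "wy": 0, "wz": 0, "fingers": 15},
  ],
  force=60,
)

```text
clock: 5.85
eef_pos: [439.1, -85.6, 327.9]
orientation: [0.999, -0.041, -0.002, -0.0]
force: [0.6, -0.1, -2.0]
grip_width: 19.5
```

Call:
servo_tool(
  motion=[
    {"x": 0, "y": 10, "z": 12, "wx": 0, "wy": 0, "wz": 5, "fingers": 15},
    {"x": 0, "y": 20, "z": 0, "wx": 0, "wy": 0, "wz": 7, "fingers": 15},
    {"x": 0, "y": 20, "z": 0, "wx": 0, "wy": 0, "wz": 7, "fingers": 15},
    {"x": 0, "y": 20, "z": 0, "wx": 0, "wy": 0, "wz": 7, "fingers": 15},
    {"x": 0, "y": 20, "z": 0, "wx": 0, "wy": 0, "wz": 7, "fingers": 15},
  ],
  force=60,
)

```text
clock: 6.27
eef_pos: [439.3, 5.1, 339.0]
orientation: [0.969, 0.247, -0.001, 0.0]
force: [-0.1, 0.4, -2.7]
grip_width: 19.3
```

Call:
servo_tool(
  motion=[
    {"x": 0, "y": 22, "z": 0, "wx": 0, "wy": 0, "wz": 7, "fingers": 15},
    {"x": 0, "y": 22, "z": 0, "wx": 0, "wy": 0, "wz": 7, "fingers": 15},
    {"x": 0, "y": 22, "z": 0, "wx": 0, "wy": 0, "wz": 7, "fingers": 15},
    {"x": 0, "y": 22, "z": 0, "wx": 0, "wy": 0, "wz": 7, "fingers": 15},
    {"x": 0, "y": 22, "z": 0, "wx": 0, "wy": 0, "wz": 7, "fingers": 15},
  ],
  force=60,
)

```text
clock: 6.68
eef_pos: [439.2, 115.2, 338.8]
orientation: [0.85, 0.527, -0.001, 0.001]
force: [0.8, -0.9, -1.7]
grip_width: 19.0
```

Call:
servo_tool(
  motion=[
    {"x": 0, "y": 22, "z": 0, "wx": 0, "wy": 0, "wz": 7, "fingers": 15},
    {"x": -3, "y": 22, "z": 0, "wx": 0, "wy": 0, "wz": 7, "fingers": 15},
    {"x": -3, "y": 22, "z": 0, "wx": 0, "wy": 0, "wz": 7, "fingers": 15},
    {"x": -4, "y": 22, "z": 0, "wx": 0, "wy": 0, "wz": 3, "fingers": 15},
    {"x": -4, "y": 13, "z": 0, "wx": 0, "wy": 0, "wz": 0, "fingers": 15},
  ],
  force=60,
)

```text
clock: 7.1
eef_pos: [425.2, 217.6, 338.8]
orientation: [0.722, 0.692, 0.0, 0.0]
force: [-0.4, -0.2, -2.0]
grip_width: 19.3
```

Call:
servo_tool(
  motion=[
    {"x": 0, "y": 0, "z": 0, "wx": 0, "wy": 0, "wz": 0, "fingers": 15},
    {"x": 0, "y": 0, "z": 0, "wx": 0, "wy": 0, "wz": 0, "fingers": 15},
    {"x": 0, "y": 0, "z": 0, "wx": 0, "wy": 0, "wz": 0, "fingers": 15},
  ],
  force=60,
)

```text
clock: 7.35
eef_pos: [425.7, 214.0, 338.4]
orientation: [0.724, 0.69, -0.002, 0.001]
force: [0.6, -0.7, -1.8]
grip_width: 19.3
```

Run:
```python
from h import *
st(); im=capture("scene"); save(im,"s4"); save(capture("top"),"t4"); save(capture("wrist"),"w4")
look("spatula");look("spatula_grip"); look("sherd1")
st()
```

```text
t 7.35 p [425.7 214.  338.4] q [ 0.7239  0.6899 -0.0017  0.0013] rot [ 0.048  0.999 -0.004] j [-0.37  0.62 -0.3   2.07  0.37  0.51  0.58] F [ 0.6 -0.7 -1.8] T [ 0.02  0.11 -0.03] g 19.3
spatula top [([528.3, 203.3, 132.7], 0.59), ([462.2, 400.6, -0.4], 0.36)]
spatula scene [([524.1, 206.8, 132.7], 0.9), ([464.0, 400.7, 3.2], 0.43)]
spatula_grip top []
spatula_grip scene [([428.0, 214.7, 192.1], 0.64)]
sherd1 top [([622.4, 194.4, 37.7], 0.77), ([652.7, 390.3, 39.6], 0.64), ([613.9, 291.3, 41.5], 0.59)]
sherd1 scene [([613.1, 294.9, 39.4], 0.72), ([649.3, 395.4, 42.7], 0.69), ([623.1, 194.0, 37.0], 0.67)]
t 7.8 p [425.7 215.2 338.4] q [ 7.236e-01  6.903e-01 -9.000e-04  7.000e-04] rot [ 0.047  0.999 -0.002] j [-0.37  0.62 -0.3   2.07  0.37  0.51  0.58] F [ 0.4 -0.3 -1.9] T [0.01 0.05 0.02] g 19.5
```

View pics/s4.png

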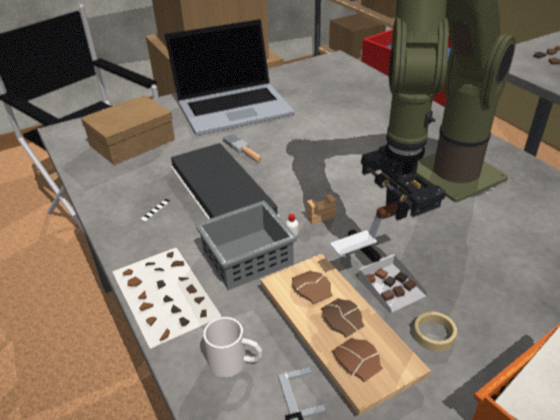

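View pics/w4.png

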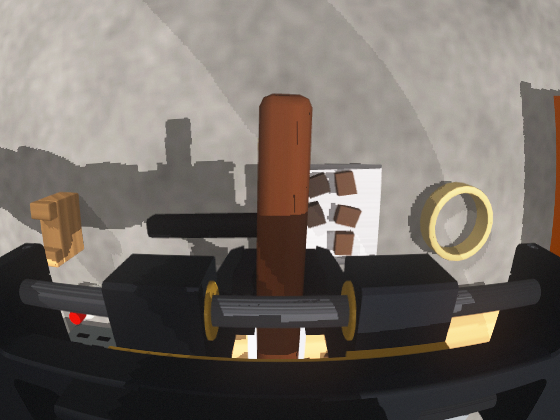

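View pics/t4.png

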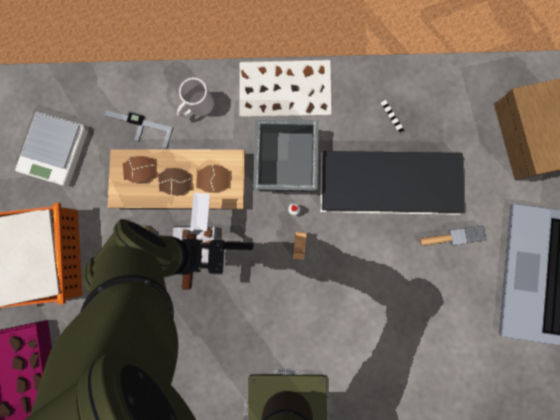

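Run:
```python
from h import *
P=[]
yaw=np.radians(-2.7); c=np.array([525.6,210]); 
for a,b in ((45,20),(45,-20),(-45,-20),(-45,20)):
    P.append([c[0]+a*np.cos(yaw)-b*np.sin(yaw),c[1]+a*np.sin(yaw)+b*np.cos(yaw),135.4])
for n,f,(x,y,w,h) in (("scene","s4",(315,215,80,60)),("top","t4",(180,185,50,50))):
    im=cv2.imread(f"pics/{f}.png"); q=w2p(n,np.array(P)); print(q.round(1))
    k=8; c2=cv2.resize(im[y:y+h,x:x+w],None,fx=k,fy=k,interpolation=cv2.INTER_CUBIC)
    cv2.polylines(c2,[(((q-[x,y])+.5)*k).astype(int).reshape(-1,1,2)],True,(0,255,0),1); cv2.imwrite(f"pics/{f}c.png",c2)
```

```text
[[341.5 255.5]
 [331.  244.1]
 [366.8 230.4]
 [377.8 241.1]]
[[190.7 193.4]
 [206.9 194. ]
 [204.7 230.8]
 [188.4 230.2]]
```

View pics/s4c.png

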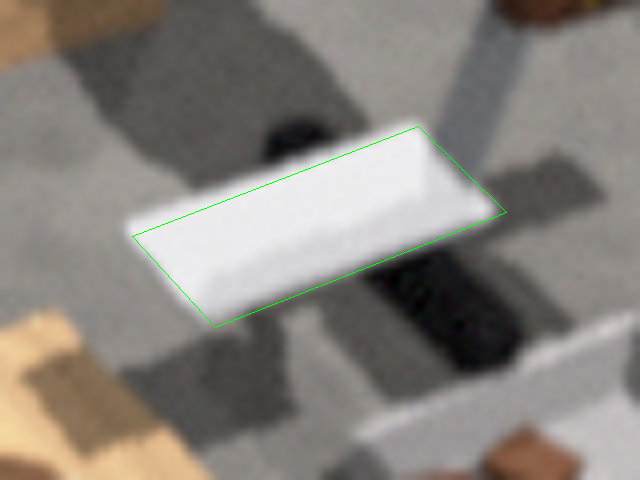

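View pics/t4c.png

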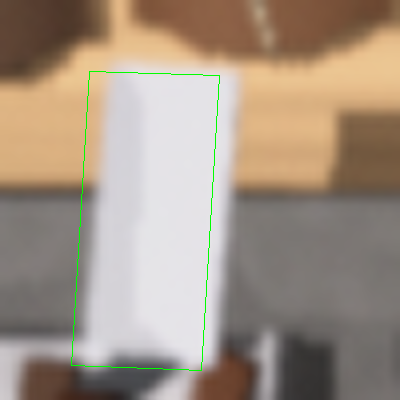

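Call:
servo_tool(
  motion=[
    {"x": 0, "y": -6.5, "z": -20, "wx": 0, "wy": 0, "wz": 0, "fingers": 15},
    {"x": 0, "y": 0, "z": -25, "wx": 0, "wy": 0, "wz": 0, "fingers": 15},
    {"x": 0, "y": 0, "z": -25, "wx": 0, "wy": 0, "wz": 0, "fingers": 15},
    {"x": 0, "y": 0, "z": -15, "wx": 0, "wy": 0, "wz": 0, "fingers": 15},
    {"x": 0, "y": 0, "z": 0, "wx": 0, "wy": 0, "wz": 0, "fingers": 15},
  ],
  force=60,
)

```text
clock: 8.22
eef_pos: [424.9, 208.7, 251.0]
orientation: [0.723, 0.691, -0.003, 0.0]
force: [-0.7, 0.4, -1.6]
grip_width: 19.5
```

Call:
servo_tool(
  motion=[
    {"x": 0, "y": 0, "z": -5, "wx": 0, "wy": 0, "wz": 0, "fingers": 15},
    {"x": 0, "y": 0, "z": 0, "wx": 0, "wy": 0, "wz": 0, "fingers": 15},
    {"x": 0, "y": 0, "z": 0, "wx": 0, "wy": 0, "wz": 0, "fingers": 15},
  ],
  force=60,
)

```text
clock: 8.47
eef_pos: [425.9, 209.1, 249.1]
orientation: [0.723, 0.69, -0.0, 0.001]
force: [0.2, 0.4, -1.8]
grip_width: 19.4
```

```bash
cat > chk.py <<'E'
from h import *
import sys
# usage: chk.py tag blade_cx cy z yawdeg  sherd x y yaw
tag=sys.argv[1]; a=[float(v) for v in sys.argv[2:]]
zs=[];ps=[]
for n in ("scene","top"):
    s=get_state(); ps.append(s["eef_pos"]); zs.append(np.degrees(np.arctan2(*R.from_quat(s["orientation"]).as_matrix()[[1,0],0])))
    im=capture(n); save(im,f"{tag}_{n}")
    def quad(c,z,yaw,l,w):
        y=np.radians(yaw); return np.array([[c[0]+p*np.cos(y)-q*np.sin(y),c[1]+p*np.sin(y)+q*np.cos(y),z] for p,q in ((l,w),(l,-w),(-l,-w),(-l,w))])
    Q=[]
    if len(a)>=4: Q.append((quad(a[:2],a[2]+2,a[3],45,20),(0,255,0)))
    if len(a)>=7: Q.append((quad(a[4:6],47,a[6],37,40.5),(0,0,255)))
    allp=np.vstack([w2p(n,q) for q,_ in Q]); c=allp.mean(0); w=np.array([66,50]) if n=="scene" else np.array([48,36])
    x0,y0=np.maximum((c-w).astype(int),0); k=6 if n=="scene" else 8
    cr=cv2.resize(im[y0:y0+2*w[1],x0:x0+2*w[0],::-1],None,fx=k,fy=k,interpolation=cv2.INTER_CUBIC)
    for q,col in Q: cv2.polylines(cr,[((w2p(n,q)-[x0,y0]+.5)*k).astype(int).reshape(-1,1,2)],True,col,1)
    cv2.imwrite(f"pics/{tag}_{n}c.png",cr)
print(np.round(ps,1).tolist(),np.round(zs,2)); st()
E
python3 chk.py a 525.6 203.5 43 -2.7 622 195.5 -3
```

```text
[[425.9, 209.1, 249.1], [425.9, 209.1, 249.2]] [87.32 87.32]
t 8.5667 p [425.9 209.  249.3] q [ 0.7235  0.6904 -0.      0.0008] rot [ 0.047  0.999 -0.001] j [-0.45  0.78 -0.16  2.14  0.47  0.26  0.5 ] F [-0.5 -0.  -1.9] T [-0.    0.01 -0.01] g 19.6
```

View pics/a_scenec.png

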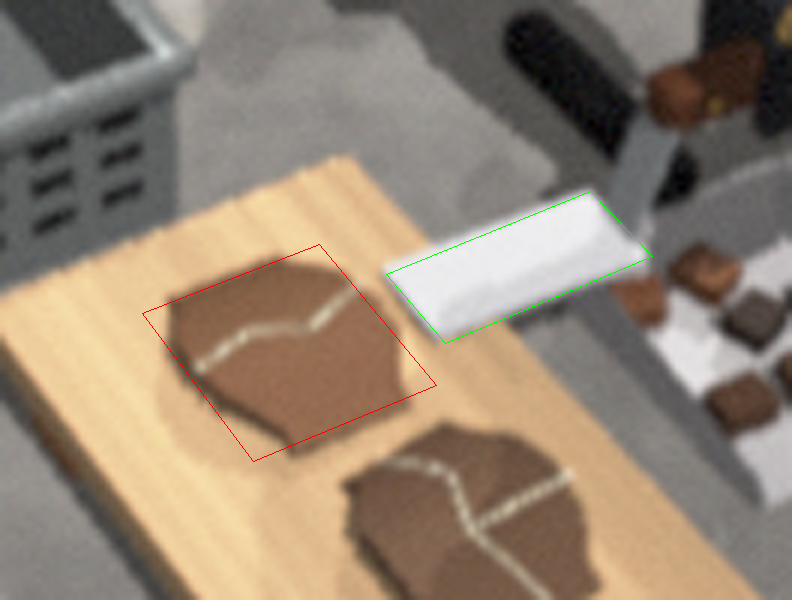

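View pics/a_topc.png

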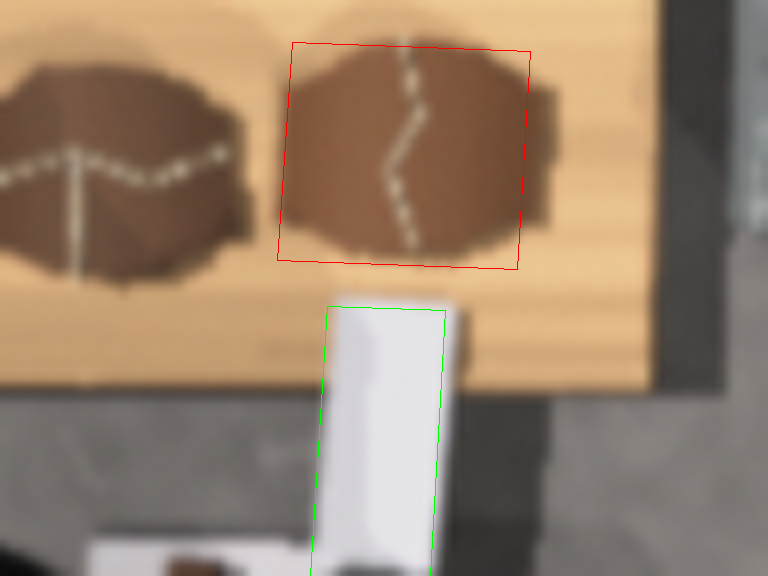

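Call:
servo_tool(
  motion=[
    {"x": 3, "y": -2, "z": -1, "wx": 0, "wy": 0, "wz": 0, "fingers": 15},
    {"x": 8, "y": -0.4, "z": 0, "wx": 0, "wy": 0, "wz": 0, "fingers": 15},
    {"x": 8, "y": -0.4, "z": 0, "wx": 0, "wy": 0, "wz": 0, "fingers": 15},
    {"x": 8, "y": -0.4, "z": 0, "wx": 0, "wy": 0, "wz": 0, "fingers": 15},
    {"x": 5, "y": -0.3, "z": 0, "wx": 0, "wy": 0, "wz": 0, "fingers": 15},
  ],
  force=60,
)

```text
clock: 8.98
eef_pos: [459.4, 205.1, 247.6]
orientation: [0.724, 0.69, -0.0, 0.001]
force: [-1.3, 0.9, -2.4]
grip_width: 19.3
```

```bash
python3 chk.py b 560 200 43 -2.7 622 193.5 -3
```

```text
[[459.4, 205.1, 247.6], [460.0, 205.0, 247.5]] [87.24 87.2 ]
t 9.0833 p [459.1 205.1 247.4] q [ 7.241e-01  6.897e-01 -1.000e-04  9.000e-04] rot [ 0.049  0.999 -0.001] j [-0.39  0.8  -0.2   2.05  0.47  0.33  0.55] F [ 0.4  1.  -2.2] T [ 0.02  0.04 -0.01] g 19.2
```

View pics/b_scenec.png

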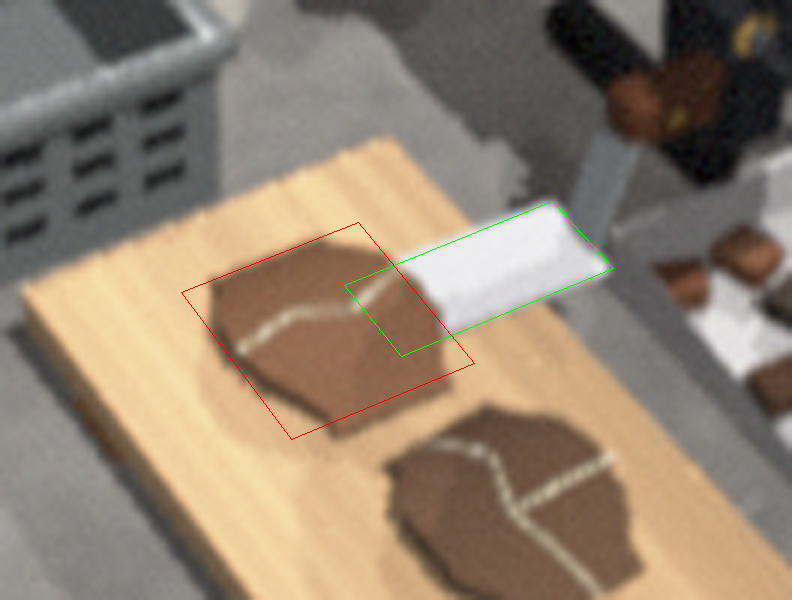

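View pics/b_topc.png

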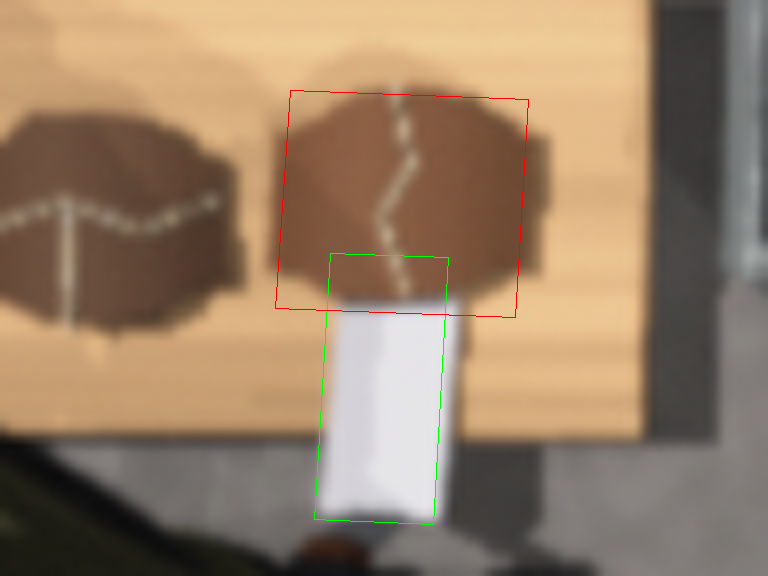

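Call:
servo_tool(
  motion=[
    {"x": 10, "y": -0.5, "z": 0, "wx": 0, "wy": 0, "wz": 0, "fingers": 15},
    {"x": 13, "y": -0.7, "z": 0, "wx": 0, "wy": 0, "wz": 0, "fingers": 15},
    {"x": 14, "y": -0.7, "z": 0, "wx": 0, "wy": 0, "wz": 0, "fingers": 15},
    {"x": 13, "y": -0.7, "z": 0, "wx": 0, "wy": 0, "wz": 0, "fingers": 15},
    {"x": 8, "y": -0.4, "z": 0, "wx": 0, "wy": 0, "wz": 0, "fingers": 15},
  ],
  force=60,
)

```text
clock: 9.5
eef_pos: [516.7, 202.1, 247.3]
orientation: [0.724, 0.69, -0.001, 0.001]
force: [1.2, -0.6, -2.6]
grip_width: 19.7
```

Call:
servo_tool(
  motion=[
    {"x": 0, "y": 0, "z": 0, "wx": 0, "wy": 0, "wz": 0, "fingers": 15},
    {"x": 0, "y": 0, "z": 0, "wx": 0, "wy": 0, "wz": 0, "fingers": 15},
  ],
  force=60,
)

```text
clock: 9.67
eef_pos: [515.2, 202.3, 247.2]
orientation: [0.724, 0.69, -0.001, 0.0]
force: [-0.7, 0.5, -2.1]
grip_width: 19.4
```

```bash
python3 chk.py c 618 197 43 -2.7 622 193.5 -3
```

```text
[[515.2, 202.3, 247.2], [514.7, 202.4, 247.2]] [87.31 87.35]
t 9.7667 p [514.5 202.6 247.2] q [ 7.231e-01  6.908e-01 -1.600e-03  3.000e-04] rot [ 0.046  0.999 -0.003] j [-0.3   0.84 -0.26  1.9   0.45  0.46  0.63] F [ 0.2  0.6 -2. ] T [0.06 0.05 0.04] g 19.6
```

View pics/c_topc.png

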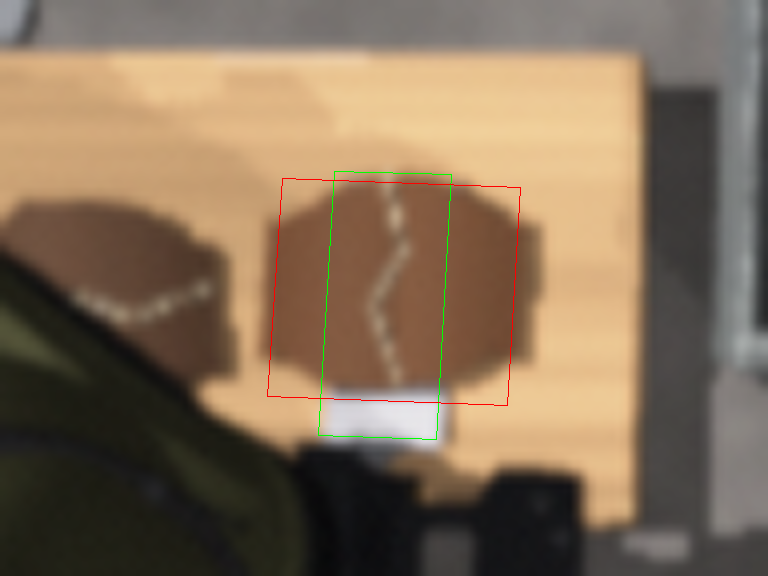

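View pics/c_scenec.png

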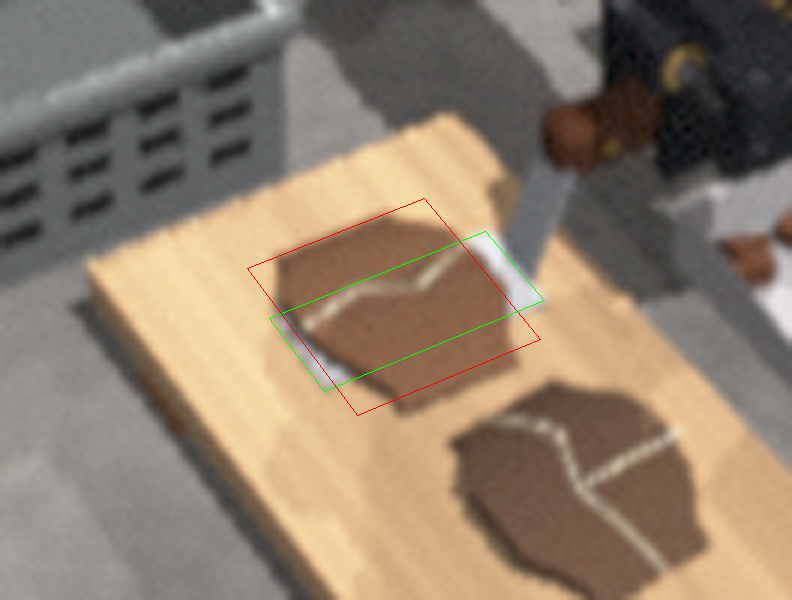

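Call:
servo_tool(
  motion=[
    {"x": 5, "y": -1.5, "z": 0, "wx": 0, "wy": 0, "wz": 0, "fingers": 15},
    {"x": 0, "y": 0, "z": 2, "wx": 0, "wy": 0, "wz": 0, "fingers": 15},
    {"x": 0, "y": 0, "z": 2, "wx": 0, "wy": 0, "wz": 0, "fingers": 15},
    {"x": 0, "y": 0, "z": 3, "wx": 0, "wy": 0, "wz": 0, "fingers": 15},
    {"x": 0, "y": 0, "z": 4, "wx": 0, "wy": 0, "wz": 0, "fingers": 15},
  ],
  force=60,
)

```text
clock: 10.18
eef_pos: [520.2, 200.9, 258.4]
orientation: [0.723, 0.691, -0.001, 0.0]
force: [0.2, -0.6, -3.4]
grip_width: 19.2
```

Call:
servo_tool(
  motion=[
    {"x": 0, "y": 0, "z": 5, "wx": 0, "wy": 0, "wz": 0, "fingers": 15},
    {"x": 0, "y": 0, "z": 7, "wx": 0, "wy": 0, "wz": 0, "fingers": 15},
    {"x": 0, "y": 0, "z": 7, "wx": 0, "wy": 0, "wz": 0, "fingers": 15},
    {"x": 0, "y": 0, "z": 4, "wx": 0, "wy": 0, "wz": 0, "fingers": 15},
    {"x": 0, "y": 0, "z": 2, "wx": 0, "wy": 0, "wz": 0, "fingers": 15},
  ],
  force=60,
)

```text
clock: 10.6
eef_pos: [520.8, 201.0, 284.5]
orientation: [0.723, 0.69, -0.0, 0.001]
force: [0.4, -0.2, -3.2]
grip_width: 19.4
```

```bash
python3 chk.py d 621 197 79 -2.7
```

```text
[[520.8, 201.0, 284.5], [520.9, 201.0, 284.4]] [87.32 87.32]
t 10.7 p [520.7 200.9 284. ] q [ 7.234e-01  6.904e-01 -5.000e-04  8.000e-04] rot [ 0.047  0.999 -0.002] j [-0.27  0.79 -0.3   1.87  0.42  0.55  0.67] F [-0.3  0.4 -3. ] T [ 0.02  0.2  -0.01] g 19.2
```

View pics/d_scenec.png

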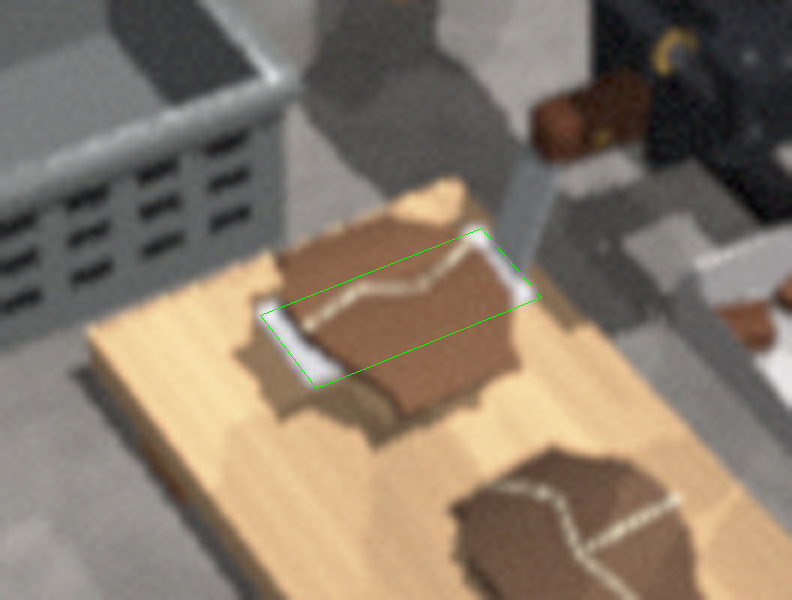

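Run:
```python
from h import *
im=cv2.imread('pics/d_top.png'); g=im.max(2)
m=(g<28).astype(np.uint8); n,l,s,c=cv2.connectedComponentsWithStats(m)
for i in range(1,n):
    if s[i,4]>4000:
        cn=np.argwhere(l==i)[:,::-1].astype(np.float32); r=cv2.minAreaRect(cn); b=cv2.boxPoints(r); print(s[i],b.round(1).tolist()); W=p2w("top",b,40); print(W.round(1).tolist(),W.mean(0).round(1))
for q in ["pad"]: look(q,("top","scene"))
im=cv2.imread('pics/d_scene.png'); cv2.imwrite('pics/d_sp.png',cv2.resize(im[130:250,150:300],None,fx=4,fy=4))
im=cv2.imread('pics/d_top.png'); cv2.imwrite('pics/d_tp.png',cv2.resize(im[140:225,310:475],None,fx=4,fy=4))
```

```text
pad top [([608.1, -284.3, 4.9], 0.66), ([445.6, 215.1, 4.3], 0.56)]
pad scene [([613.9, -284.3, -0.0], 0.82)]
```

View pics/d_tp.png

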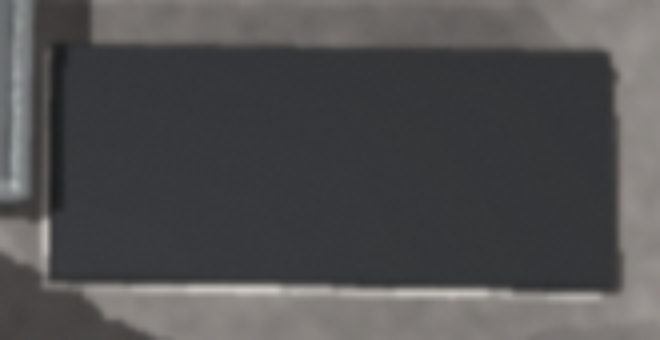

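Call:
servo_tool(
  motion=[
    {"x": 0, "y": 0, "z": 6, "wx": 0, "wy": 0, "wz": 0, "fingers": 15},
    {"x": 0, "y": -3, "z": 12, "wx": 0, "wy": 0, "wz": 0, "fingers": 15},
    {"x": 0, "y": -7, "z": 14, "wx": 0, "wy": 0, "wz": 0, "fingers": 15},
    {"x": 0, "y": -12, "z": 12, "wx": 0, "wy": 0, "wz": 0, "fingers": 15},
    {"x": 0, "y": -16, "z": 6, "wx": 0, "wy": 0, "wz": 0, "fingers": 15},
  ],
  force=60,
)

```text
clock: 11.22
eef_pos: [520.9, 163.9, 335.8]
orientation: [0.723, 0.691, 0.001, 0.001]
force: [0.1, -0.2, -3.4]
grip_width: 19.2
```

Run:
```python
from h import *
b=np.array([(52,45),(612,50),(620,290),(48,282)])/4+[310,140]
W=p2w("top",b,40); print(W.round(1).tolist(),W.mean(0))
```

```text
[[694.9, -103.5, 40.0], [685.5, -474.4, 40.0], [525.5, -471.2, 40.0], [534.6, -98.1, 40.0]] [ 610.11831969 -286.8089293    40.        ]
```

Call:
servo_tool(
  motion=[
    {"x": 0, "y": -22, "z": 0, "wx": 0, "wy": 0, "wz": 0, "fingers": 15},
    {"x": 0, "y": -27, "z": 0, "wx": 0, "wy": 0, "wz": 0, "fingers": 15},
    {"x": 0, "y": -30, "z": 0, "wx": 0, "wy": 0, "wz": 0, "fingers": 15},
    {"x": 0, "y": -30, "z": 0, "wx": 0, "wy": 0, "wz": 0, "fingers": 15},
    {"x": 0, "y": -30, "z": 0, "wx": 0, "wy": 0, "wz": 0, "fingers": 15},
  ],
  force=60,
)

```text
clock: 11.63
eef_pos: [520.5, 22.4, 334.4]
orientation: [0.723, 0.691, -0.001, 0.001]
force: [0.3, 0.2, -4.0]
grip_width: 19.4
```

Call:
servo_tool(
  motion=[
    {"x": 0, "y": -30, "z": 0, "wx": 0, "wy": 0, "wz": 0, "fingers": 15},
    {"x": 0, "y": -30, "z": 0, "wx": 0, "wy": 0, "wz": 0, "fingers": 15},
    {"x": 0, "y": -30, "z": 0, "wx": 0, "wy": 0, "wz": 0, "fingers": 15},
    {"x": 0, "y": -30, "z": 0, "wx": 0, "wy": 0, "wz": 0, "fingers": 15},
    {"x": 0, "y": -30, "z": 0, "wx": 0, "wy": 0, "wz": 0, "fingers": 15},
  ],
  force=60,
)

```text
clock: 12.05
eef_pos: [520.3, -127.9, 334.4]
orientation: [0.723, 0.69, -0.001, 0.001]
force: [0.3, -0.1, -3.6]
grip_width: 19.2
```

Call:
servo_tool(
  motion=[
    {"x": -2, "y": -30, "z": 0, "wx": 0, "wy": 0, "wz": 0, "fingers": 15},
    {"x": -2, "y": -30, "z": 0, "wx": 0, "wy": 0, "wz": 0, "fingers": 15},
    {"x": -2, "y": -30, "z": 0, "wx": 0, "wy": 0, "wz": 0, "fingers": 15},
    {"x": -2, "y": -30, "z": 0, "wx": 0, "wy": 0, "wz": 0, "fingers": 15},
    {"x": -2, "y": -30, "z": 0, "wx": 0, "wy": 0, "wz": 0, "fingers": 15},
  ],
  force=60,
)

```text
clock: 12.47
eef_pos: [510.0, -278.0, 334.4]
orientation: [0.724, 0.69, -0.001, 0.001]
force: [-0.0, -0.1, -3.2]
grip_width: 19.7
```

Call:
servo_tool(
  motion=[
    {"x": -2, "y": -28, "z": 0, "wx": 0, "wy": 0, "wz": 0, "fingers": 15},
    {"x": -1, "y": -25, "z": 0, "wx": 0, "wy": 0, "wz": 0, "fingers": 15},
    {"x": 0, "y": -20, "z": -4, "wx": 0, "wy": 0, "wz": 0, "fingers": 15},
    {"x": 0, "y": -14, "z": -8, "wx": 0, "wy": 0, "wz": 0, "fingers": 15},
    {"x": 0, "y": -8, "z": -12, "wx": 0, "wy": 0, "wz": 0, "fingers": 15},
  ],
  force=60,
)

```text
clock: 12.88
eef_pos: [507.2, -373.8, 310.0]
orientation: [0.724, 0.689, -0.001, 0.002]
force: [0.5, 0.3, -2.8]
grip_width: 19.3
```

Call:
servo_tool(
  motion=[
    {"x": 0, "y": -3, "z": -12, "wx": 0, "wy": 0, "wz": 0, "fingers": 15},
    {"x": 0, "y": 0, "z": -12, "wx": 0, "wy": 0, "wz": 0, "fingers": 15},
    {"x": 0, "y": 0, "z": -10, "wx": 0, "wy": 0, "wz": 0, "fingers": 15},
    {"x": 0, "y": 0, "z": -5, "wx": 0, "wy": 0, "wz": 0, "fingers": 15},
    {"x": 0, "y": 0, "z": 0, "wx": 0, "wy": 0, "wz": 0, "fingers": 15},
  ],
  force=60,
)

```text
clock: 13.3
eef_pos: [507.5, -372.4, 268.6]
orientation: [0.723, 0.691, -0.001, -0.001]
force: [-0.0, 0.7, -2.3]
grip_width: 19.2
```

```bash
python3 chk.py e 607 -386 66 -2.7
```

```text
[[507.5, -372.4, 268.6], [507.9, -372.8, 269.6]] [87.47 87.44]
t 13.4 p [ 508.1 -373.2  270.4] q [ 7.229e-01  6.910e-01 -7.000e-04  5.000e-04] rot [ 0.045  0.999 -0.002] j [ 0.79  0.89 -0.43  1.65  0.52  0.72  1.64] F [ 0.7 -0.2 -2.6] T [0.05 0.18 0.06] g 19.2
```

View pics/e_scenec.png

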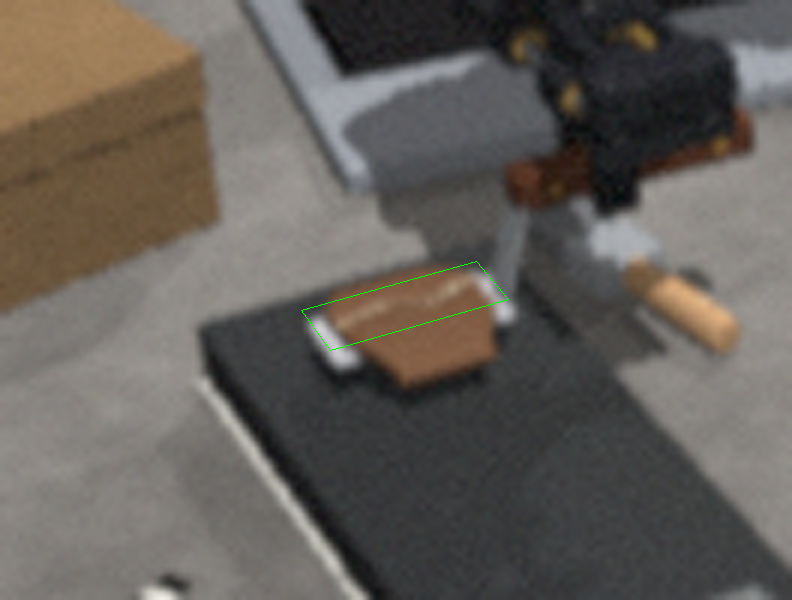

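View pics/e_top.png

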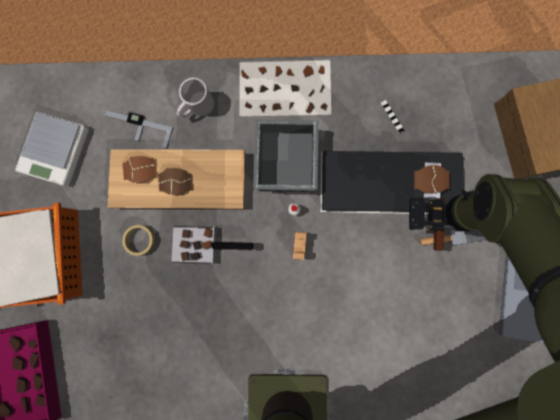

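Call:
servo_tool(
  motion=[
    {"x": 0, "y": -3, "z": -3, "wx": 0, "wy": 0, "wz": 0, "fingers": 15},
    {"x": 0, "y": -2, "z": -5, "wx": 0, "wy": 0, "wz": 0, "fingers": 15},
    {"x": 0, "y": 0, "z": -5, "wx": 0, "wy": 0, "wz": 0, "fingers": 15},
    {"x": 0, "y": 0, "z": -3, "wx": 0, "wy": 0, "wz": 0, "fingers": 15},
    {"x": 0, "y": 0, "z": -2, "wx": 0, "wy": 0, "wz": 0, "fingers": 15},
  ],
  force=60,
)

```text
clock: 13.82
eef_pos: [507.3, -379.1, 251.8]
orientation: [0.723, 0.69, -0.001, 0.0]
force: [0.2, 0.5, -3.0]
grip_width: 19.6
```

Call:
servo_tool(
  motion=[
    {"x": 0, "y": 0, "z": -2, "wx": 0, "wy": 0, "wz": 0, "fingers": 15},
    {"x": 0, "y": 0, "z": -2, "wx": 0, "wy": 0, "wz": 0, "fingers": 15},
    {"x": 0, "y": 0, "z": 0, "wx": 0, "wy": 0, "wz": 0, "fingers": 15},
    {"x": 0, "y": 0, "z": 0, "wx": 0, "wy": 0, "wz": 0, "fingers": 15},
  ],
  force=60,
)

```text
clock: 14.15
eef_pos: [507.8, -379.1, 248.6]
orientation: [0.723, 0.69, -0.001, 0.001]
force: [-0.1, 0.0, -1.9]
grip_width: 19.7
```

```bash
python3 chk.py f 608 -384 43 -2.7
```

```text
[[507.8, -379.1, 248.6], [507.8, -379.1, 248.7]] [87.34 87.33]
t 14.25 p [ 507.8 -379.1  248.7] q [ 7.234e-01  6.904e-01 -7.000e-04  1.000e-03] rot [ 0.047  0.999 -0.002] j [ 0.79  0.93 -0.41  1.64  0.53  0.68  1.63] F [ 0.1  0.3 -1.7] T [ 0.05  0.05 -0.05] g 19.3
```

View pics/f_scenec.png

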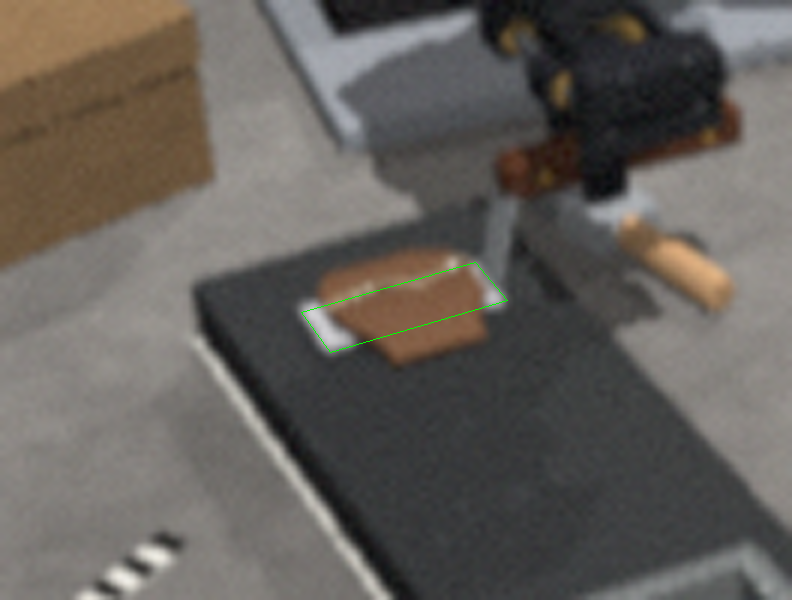

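Call:
servo_tool(
  motion=[
    {"x": 0, "y": 0, "z": -1, "wx": 0, "wy": 0, "wz": 0, "fingers": 15},
    {"x": -8, "y": 0.4, "z": 0, "wx": 0, "wy": 0, "wz": 0, "fingers": 15},
    {"x": -16, "y": 0.8, "z": 0, "wx": 0, "wy": 0, "wz": 0, "fingers": 15},
    {"x": -20, "y": 1, "z": 0, "wx": 0, "wy": 0, "wz": 0, "fingers": 15},
    {"x": -20, "y": 1, "z": 0, "wx": 0, "wy": 0, "wz": 0, "fingers": 15},
  ],
  force=60,
)

```text
clock: 14.67
eef_pos: [442.5, -375.7, 247.5]
orientation: [0.723, 0.69, -0.001, 0.001]
force: [0.3, -1.3, -1.4]
grip_width: 19.1
```

Call:
servo_tool(
  motion=[
    {"x": -20, "y": 1, "z": 0, "wx": 0, "wy": 0, "wz": 0, "fingers": 15},
    {"x": -14, "y": 0.6, "z": 0, "wx": 0, "wy": 0, "wz": 0, "fingers": 15},
    {"x": -6, "y": 0, "z": 10, "wx": 0, "wy": 0, "wz": 0, "fingers": 15},
    {"x": 0, "y": 0, "z": 25, "wx": 0, "wy": 0, "wz": 0, "fingers": 15},
    {"x": 0, "y": 10, "z": 35, "wx": 0, "wy": 0, "wz": 0, "fingers": 15},
  ],
  force=60,
)

```text
clock: 15.08
eef_pos: [402.1, -365.7, 316.9]
orientation: [0.724, 0.689, -0.002, -0.001]
force: [0.7, -0.5, -1.9]
grip_width: 19.3
```

Run:
```python
from h import *
st(); im=capture("scene"); save(im,"s5"); im=capture("top"); save(im,"t5")
look("sherd1");
```

```text
t 15.0833 p [ 402.1 -365.7  316.9] q [ 0.7244  0.6893 -0.0018 -0.0009] rot [ 0.05   0.999 -0.001] j [ 0.92  0.74 -0.45  1.89  0.52  0.64  1.67] F [ 0.7 -0.5 -1.9] T [-0.09 -0.01  0.04] g 19.3
sherd1 top [([615.0, 294.7, 44.4], 0.91), ([609.5, -385.4, 39.3], 0.78), ([651.8, 393.8, 40.3], 0.69), ([443.6, 158.6, 37.8], 0.68)]
sherd1 scene [([608.9, -387.5, 36.9], 0.96), ([615.2, 298.9, 38.0], 0.84), ([648.7, 394.0, 41.9], 0.77), ([538.3, -21.0, -2.2], 0.7)]
```

View pics/s5.png

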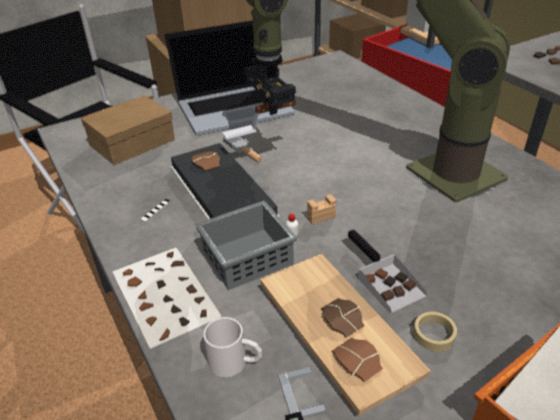

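Call:
servo_tool(
  motion=[
    {"x": 2, "y": 30, "z": 10, "wx": 0, "wy": 0, "wz": 0, "fingers": 15},
    {"x": 2, "y": 38, "z": 0, "wx": 0, "wy": 0, "wz": 0, "fingers": 15},
    {"x": 2, "y": 38, "z": 0, "wx": 0, "wy": 0, "wz": 0, "fingers": 15},
    {"x": 2, "y": 38, "z": 0, "wx": 0, "wy": 0, "wz": 0, "fingers": 15},
    {"x": 2, "y": 38, "z": 0, "wx": 0, "wy": 0, "wz": 0, "fingers": 15},
  ],
  force=60,
)

```text
clock: 15.7
eef_pos: [413.1, -181.0, 326.6]
orientation: [0.724, 0.69, -0.001, -0.0]
force: [1.7, 0.1, -2.0]
grip_width: 19.6
```

Call:
servo_tool(
  motion=[
    {"x": 2, "y": 38, "z": 0, "wx": 0, "wy": 0, "wz": 0, "fingers": 15},
    {"x": 2, "y": 38, "z": 0, "wx": 0, "wy": 0, "wz": 0, "fingers": 15},
    {"x": 2, "y": 38, "z": 0, "wx": 0, "wy": 0, "wz": 0, "fingers": 15},
    {"x": 2, "y": 38, "z": 0, "wx": 0, "wy": 0, "wz": 0, "fingers": 15},
    {"x": 2, "y": 38, "z": 0, "wx": 0, "wy": 0, "wz": 0, "fingers": 15},
  ],
  force=60,
)

```text
clock: 16.12
eef_pos: [423.4, 9.4, 326.7]
orientation: [0.723, 0.69, -0.002, 0.0]
force: [1.1, -0.1, -1.9]
grip_width: 19.5
```

Call:
servo_tool(
  motion=[
    {"x": 0, "y": 38, "z": 0, "wx": 0, "wy": 0, "wz": 1.4, "fingers": 15},
    {"x": 0, "y": 38, "z": 0, "wx": 0, "wy": 0, "wz": 1.4, "fingers": 15},
    {"x": 0, "y": 38, "z": 0, "wx": 0, "wy": 0, "wz": 1.4, "fingers": 15},
    {"x": 0, "y": 38, "z": 0, "wx": 0, "wy": 0, "wz": 1.4, "fingers": 15},
    {"x": 0, "y": 38, "z": 0, "wx": 0, "wy": 0, "wz": 1.4, "fingers": 15},
  ],
  force=60,
)

```text
clock: 16.53
eef_pos: [423.2, 199.5, 326.6]
orientation: [0.679, 0.734, -0.002, 0.001]
force: [1.4, -0.5, -2.5]
grip_width: 19.2
```

Call:
servo_tool(
  motion=[
    {"x": 0, "y": 36, "z": 0, "wx": 0, "wy": 0, "wz": 0, "fingers": 15},
    {"x": 0, "y": 26, "z": -15, "wx": 0, "wy": 0, "wz": 0, "fingers": 15},
    {"x": 0, "y": 0, "z": -20, "wx": 0, "wy": 0, "wz": 0, "fingers": 15},
    {"x": 0, "y": 0, "z": -25, "wx": 0, "wy": 0, "wz": 0, "fingers": 15},
    {"x": 0, "y": 0, "z": 0, "wx": 0, "wy": 0, "wz": 0, "fingers": 15},
  ],
  force=60,
)

```text
clock: 16.95
eef_pos: [422.2, 259.5, 263.4]
orientation: [0.679, 0.734, -0.005, 0.0]
force: [-0.3, -0.7, -2.5]
grip_width: 19.5
```

Call:
servo_tool(
  motion=[
    {"x": 0, "y": 0, "z": 0, "wx": 0, "wy": 0, "wz": 0, "fingers": 15},
    {"x": 0, "y": 0, "z": 0, "wx": 0, "wy": 0, "wz": 0, "fingers": 15},
  ],
  force=60,
)

```text
clock: 17.12
eef_pos: [423.8, 259.4, 267.7]
orientation: [0.68, 0.733, -0.001, 0.001]
force: [0.7, -0.4, -1.9]
grip_width: 19.5
```

Run:
```python
from h import *
st()
```

```text
t 17.1167 p [423.8 259.4 267.7] q [ 0.6801  0.7331 -0.0011  0.0008] rot [-0.075  0.997 -0.003] j [-0.51  0.76 -0.22  2.06  0.45  0.37  0.56] F [ 0.7 -0.4 -1.9] T [-0.05  0.05  0.02] g 19.5
```

Call:
servo_tool(
  motion=[
    {"x": -3, "y": 15, "z": 0, "wx": 0, "wy": 0, "wz": 0, "fingers": 15},
    {"x": 0, "y": 7, "z": -8, "wx": 0, "wy": 0, "wz": 0, "fingers": 15},
    {"x": 0, "y": 0, "z": -12, "wx": 0, "wy": 0, "wz": 0, "fingers": 15},
    {"x": 0, "y": 0, "z": 0, "wx": 0, "wy": 0, "wz": 0, "fingers": 15},
    {"x": 0, "y": 0, "z": 0, "wx": 0, "wy": 0, "wz": 0, "fingers": 15},
  ],
  force=60,
)

```text
clock: 17.53
eef_pos: [420.7, 281.5, 247.5]
orientation: [0.68, 0.733, -0.001, 0.001]
force: [-0.5, 0.7, -2.1]
grip_width: 19.1
```

```bash
python3 chk.py g 521 288.5 43 4.3 615 295.5 4.5
```

```text
[[420.7, 281.5, 247.5], [420.8, 281.4, 247.8]] [94.32 94.3 ]
t 17.6333 p [420.9 281.4 247.9] q [ 6.802e-01  7.331e-01 -6.000e-04  9.000e-04] rot [-0.075  0.997 -0.002] j [-0.56  0.81 -0.2   2.04  0.45  0.34  0.52] F [ 0.2 -0.  -2. ] T [-0.03  0.05  0.02] g 19.4
```

View pics/g_scenec.png

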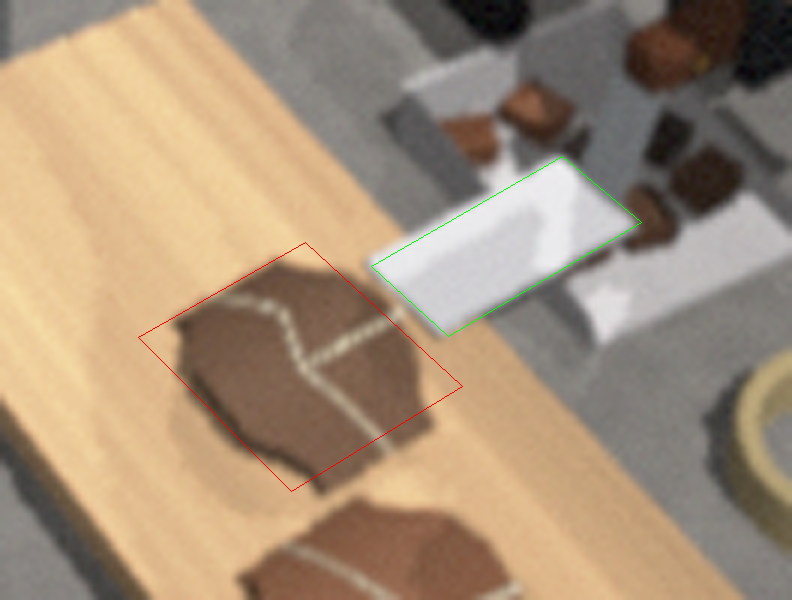

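View pics/g_topc.png

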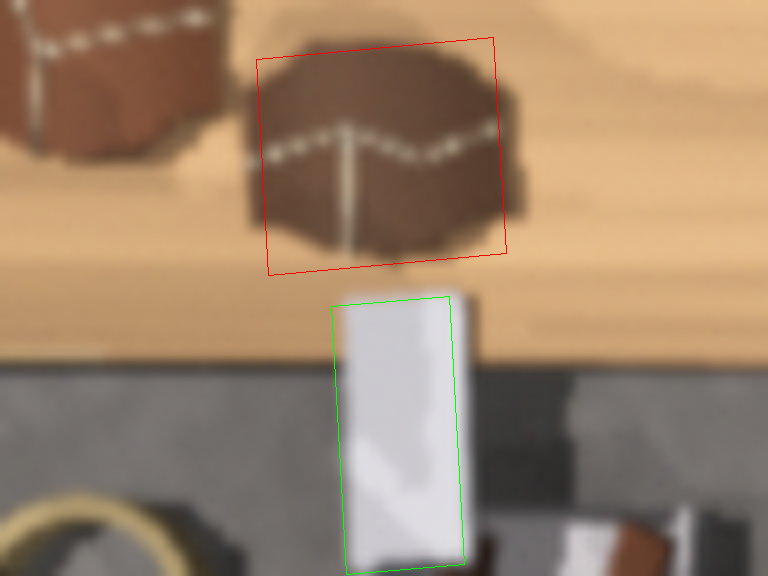

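Call:
servo_tool(
  motion=[
    {"x": 0, "y": 1.5, "z": 0, "wx": 0, "wy": 0, "wz": 1.5, "fingers": 15},
    {"x": 6, "y": 0.5, "z": 0, "wx": 0, "wy": 0, "wz": 0, "fingers": 15},
    {"x": 9, "y": 0.7, "z": 0, "wx": 0, "wy": 0, "wz": 0, "fingers": 15},
    {"x": 9, "y": 0.7, "z": 0, "wx": 0, "wy": 0, "wz": 0, "fingers": 15},
    {"x": 6, "y": 0.5, "z": 0, "wx": 0, "wy": 0, "wz": 0, "fingers": 15},
  ],
  force=60,
)

```text
clock: 18.05
eef_pos: [452.6, 285.5, 247.6]
orientation: [0.671, 0.742, 0.0, 0.001]
force: [0.8, 0.5, -2.8]
grip_width: 19.4
```

```bash
python3 chk.py i 551 295 43 5.8 615 295.5 4.5
```

```text
[[452.6, 285.5, 247.6], [453.5, 285.4, 247.6]] [95.74 95.67]
t 18.15 p [452.5 285.3 247.5] q [6.712e-01 7.413e-01 1.000e-04 1.100e-03] rot [-0.099  0.995 -0.001] j [-0.51  0.83 -0.24  1.96  0.45  0.41  0.58] F [ 0.3 -0.5 -1.9] T [0.02 0.08 0.  ] g 19.5
```

View pics/i_scenec.png

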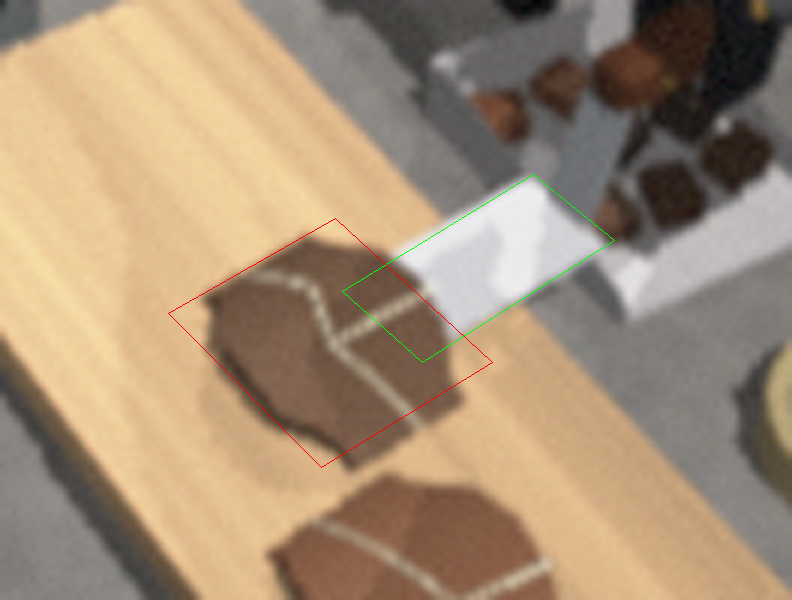

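View pics/i_topc.png

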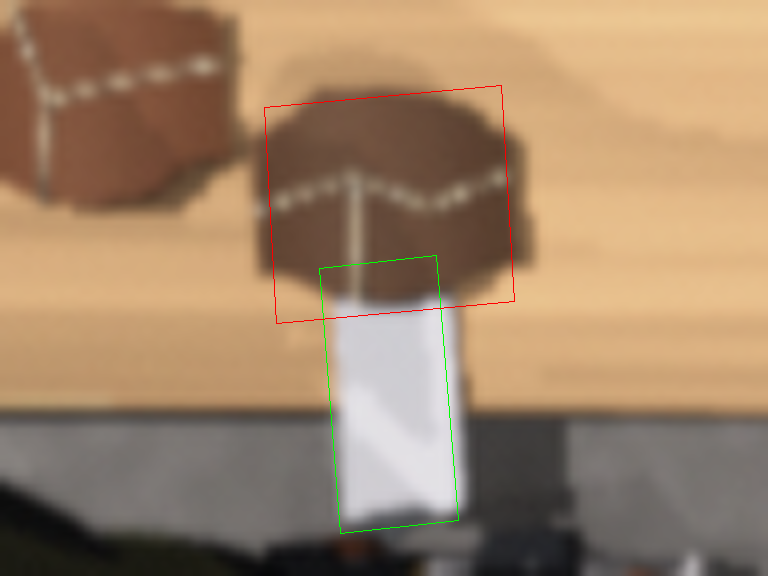

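Call:
servo_tool(
  motion=[
    {"x": 10, "y": 0.7, "z": 0, "wx": 0, "wy": 0, "wz": 0, "fingers": 15},
    {"x": 13, "y": 0.9, "z": 0, "wx": 0, "wy": 0, "wz": 0, "fingers": 15},
    {"x": 14, "y": 1, "z": 0, "wx": 0, "wy": 0, "wz": 0, "fingers": 15},
    {"x": 13, "y": 0.9, "z": 0, "wx": 0, "wy": 0, "wz": 0, "fingers": 15},
    {"x": 9, "y": 0.7, "z": 0, "wx": 0, "wy": 0, "wz": 0, "fingers": 15},
  ],
  force=60,
)

```text
clock: 18.57
eef_pos: [510.7, 289.5, 247.3]
orientation: [0.671, 0.742, -0.001, 0.001]
force: [-0.2, 0.1, -2.9]
grip_width: 19.6
```

Call:
servo_tool(
  motion=[
    {"x": 0, "y": 0, "z": 0, "wx": 0, "wy": 0, "wz": 0, "fingers": 15},
    {"x": 0, "y": 0, "z": 0, "wx": 0, "wy": 0, "wz": 0, "fingers": 15},
  ],
  force=60,
)

```text
clock: 18.73
eef_pos: [509.4, 289.5, 247.2]
orientation: [0.67, 0.742, -0.001, 0.001]
force: [-0.2, -0.3, -2.2]
grip_width: 19.1
```

```bash
python3 chk.py j 612 299 43 5.8 615 295.5 4.5
```

```text
[[509.4, 289.5, 247.2], [508.8, 289.6, 247.1]] [95.79 95.84]
t 18.8333 p [508.6 289.8 247.2] q [ 6.700e-01  7.424e-01 -1.600e-03  3.000e-04] rot [-0.102  0.995 -0.003] j [-0.43  0.87 -0.29  1.8   0.44  0.54  0.67] F [-0.1  0.6 -1.6] T [ 0.04  0.07 -0.01] g 19.4
```

View pics/j_scenec.png

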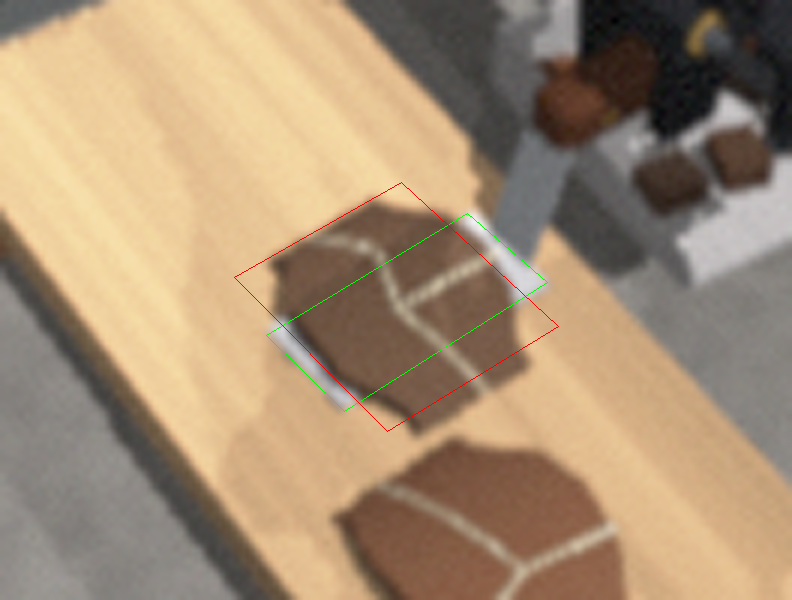

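View pics/j_topc.png

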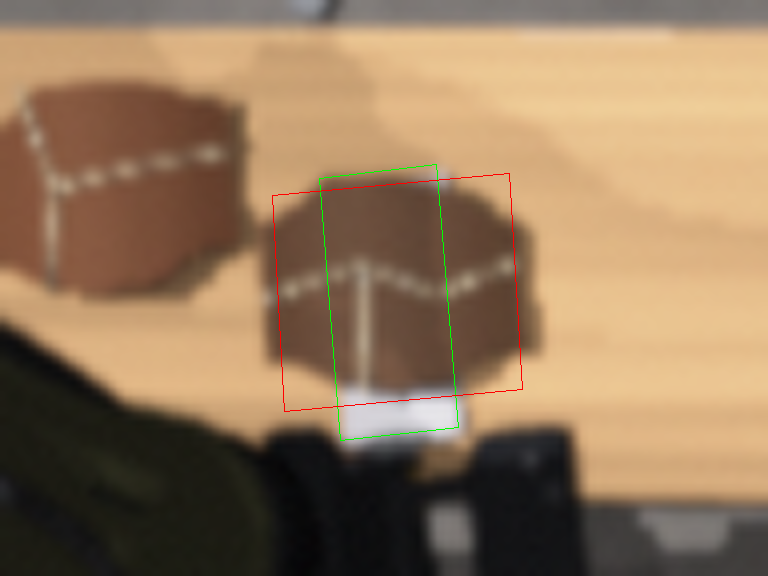

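Call:
servo_tool(
  motion=[
    {"x": 5, "y": 0.4, "z": 0, "wx": 0, "wy": 0, "wz": 0, "fingers": 15},
    {"x": 0, "y": 0, "z": 2, "wx": 0, "wy": 0, "wz": 0, "fingers": 15},
    {"x": 0, "y": 0, "z": 2, "wx": 0, "wy": 0, "wz": 0, "fingers": 15},
    {"x": 0, "y": 0, "z": 3, "wx": 0, "wy": 0, "wz": 0, "fingers": 15},
    {"x": 0, "y": 0, "z": 4, "wx": 0, "wy": 0, "wz": 0, "fingers": 15},
  ],
  force=60,
)

```text
clock: 19.25
eef_pos: [514.2, 290.1, 258.4]
orientation: [0.67, 0.742, -0.001, 0.001]
force: [-0.0, 0.0, -4.0]
grip_width: 19.3
```

Call:
servo_tool(
  motion=[
    {"x": 0, "y": 0, "z": 5, "wx": 0, "wy": 0, "wz": 0, "fingers": 15},
    {"x": 0, "y": 0, "z": 7, "wx": 0, "wy": 0, "wz": 0, "fingers": 15},
    {"x": 0, "y": 0, "z": 7, "wx": 0, "wy": 0, "wz": 0, "fingers": 15},
    {"x": 0, "y": 0, "z": 4, "wx": 0, "wy": 0, "wz": 0, "fingers": 15},
    {"x": 0, "y": 0, "z": 2, "wx": 0, "wy": 0, "wz": 0, "fingers": 15},
  ],
  force=60,
)

```text
clock: 19.67
eef_pos: [514.8, 290.3, 284.5]
orientation: [0.67, 0.742, -0.0, 0.001]
force: [0.1, -0.2, -3.1]
grip_width: 19.1
```

```bash
python3 chk.py k 615 299 79 5.8
```

```text
[[514.8, 290.3, 284.5], [514.8, 290.3, 284.5]] [95.82 95.82]
t 19.7667 p [514.7 290.3 284. ] q [ 6.703e-01  7.421e-01 -4.000e-04  8.000e-04] rot [-0.101  0.995 -0.002] j [-0.41  0.82 -0.32  1.77  0.41  0.62  0.7 ] F [ 0.6  0.1 -3.9] T [-0.02  0.18 -0.01] g 19.4
```

View pics/k_scenec.png

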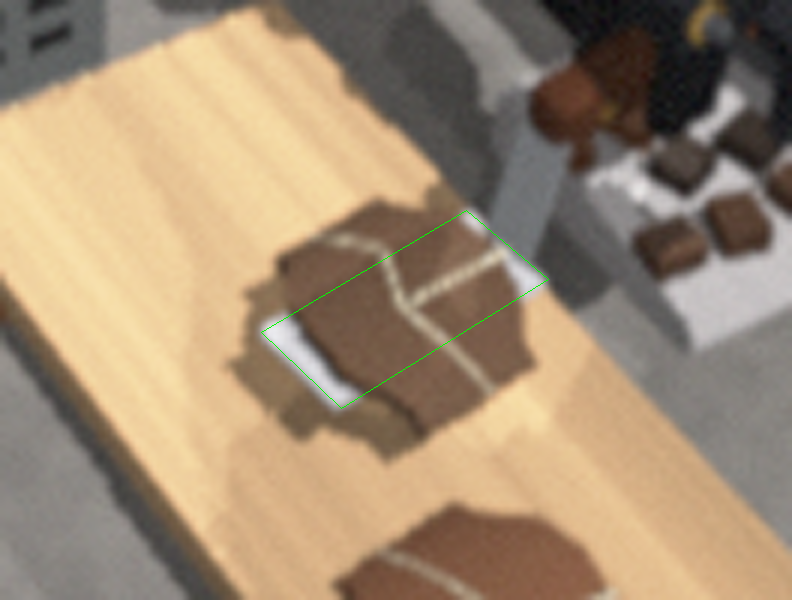

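Call:
servo_tool(
  motion=[
    {"x": 0, "y": 0, "z": 6, "wx": 0, "wy": 0, "wz": 0, "fingers": 15},
    {"x": 0, "y": -3, "z": 12, "wx": 0, "wy": 0, "wz": 0, "fingers": 15},
    {"x": 0, "y": -7, "z": 14, "wx": 0, "wy": 0, "wz": 0, "fingers": 15},
    {"x": 0, "y": -12, "z": 12, "wx": 0, "wy": 0, "wz": 0, "fingers": 15},
    {"x": 0, "y": -16, "z": 6, "wx": 0, "wy": 0, "wz": 0, "fingers": 15},
  ],
  force=60,
)

```text
clock: 20.18
eef_pos: [515.0, 252.3, 336.2]
orientation: [0.67, 0.743, 0.001, 0.001]
force: [1.1, -0.0, -3.3]
grip_width: 19.5
```

Call:
servo_tool(
  motion=[
    {"x": 0, "y": -22, "z": 0, "wx": 0, "wy": 0, "wz": 0, "fingers": 15},
    {"x": 0, "y": -27, "z": 0, "wx": 0, "wy": 0, "wz": 0, "fingers": 15},
    {"x": 0, "y": -30, "z": 0, "wx": 0, "wy": 0, "wz": 0, "fingers": 15},
    {"x": 0, "y": -30, "z": 0, "wx": 0, "wy": 0, "wz": 0, "fingers": 15},
    {"x": 0, "y": -30, "z": 0, "wx": 0, "wy": 0, "wz": 0, "fingers": 15},
  ],
  force=60,
)

```text
clock: 20.6
eef_pos: [514.4, 110.5, 334.8]
orientation: [0.671, 0.742, -0.001, 0.002]
force: [1.5, -0.8, -3.9]
grip_width: 19.5
```

Call:
servo_tool(
  motion=[
    {"x": 0, "y": -30, "z": 0, "wx": 0, "wy": 0, "wz": -0.7, "fingers": 15},
    {"x": 0, "y": -30, "z": 0, "wx": 0, "wy": 0, "wz": -0.7, "fingers": 15},
    {"x": 0, "y": -30, "z": 0, "wx": 0, "wy": 0, "wz": -0.7, "fingers": 15},
    {"x": 0, "y": -30, "z": 0, "wx": 0, "wy": 0, "wz": -0.7, "fingers": 15},
    {"x": 0, "y": -30, "z": 0, "wx": 0, "wy": 0, "wz": -0.7, "fingers": 15},
  ],
  force=60,
)

```text
clock: 21.02
eef_pos: [514.0, -39.7, 334.8]
orientation: [0.693, 0.721, -0.001, 0.002]
force: [0.4, 0.6, -2.7]
grip_width: 19.4
```

Call:
servo_tool(
  motion=[
    {"x": -1, "y": -30, "z": 0, "wx": 0, "wy": 0, "wz": -0.7, "fingers": 15},
    {"x": -1, "y": -30, "z": 0, "wx": 0, "wy": 0, "wz": -0.7, "fingers": 15},
    {"x": -1, "y": -30, "z": 0, "wx": 0, "wy": 0, "wz": -0.7, "fingers": 15},
    {"x": -1, "y": -30, "z": 0, "wx": 0, "wy": 0, "wz": -0.7, "fingers": 15},
    {"x": -1, "y": -30, "z": 0, "wx": 0, "wy": 0, "wz": -0.7, "fingers": 15},
  ],
  force=60,
)

```text
clock: 21.43
eef_pos: [508.5, -189.7, 334.8]
orientation: [0.715, 0.699, -0.001, 0.001]
force: [0.3, 0.4, -4.4]
grip_width: 19.4
```

Call:
servo_tool(
  motion=[
    {"x": 0, "y": -30, "z": 0, "wx": 0, "wy": 0, "wz": 0, "fingers": 15},
    {"x": 0, "y": -26, "z": 0, "wx": 0, "wy": 0, "wz": 0, "fingers": 15},
    {"x": 0, "y": -20, "z": -4, "wx": 0, "wy": 0, "wz": 0, "fingers": 15},
    {"x": 0, "y": -13, "z": -8, "wx": 0, "wy": 0, "wz": 0, "fingers": 15},
    {"x": 0, "y": -7, "z": -12, "wx": 0, "wy": 0, "wz": 0, "fingers": 15},
  ],
  force=60,
)

```text
clock: 21.85
eef_pos: [508.7, -286.1, 310.3]
orientation: [0.716, 0.698, -0.001, 0.002]
force: [-1.1, 0.3, -3.9]
grip_width: 19.3
```

Call:
servo_tool(
  motion=[
    {"x": 0, "y": 0, "z": -12, "wx": 0, "wy": 0, "wz": 0, "fingers": 15},
    {"x": 0, "y": 0, "z": -12, "wx": 0, "wy": 0, "wz": 0, "fingers": 15},
    {"x": 0, "y": 0, "z": -10, "wx": 0, "wy": 0, "wz": 0, "fingers": 15},
    {"x": 0, "y": 0, "z": -5, "wx": 0, "wy": 0, "wz": 0, "fingers": 15},
    {"x": 0, "y": 0, "z": 0, "wx": 0, "wy": 0, "wz": 0, "fingers": 15},
  ],
  force=60,
)

```text
clock: 22.27
eef_pos: [509.5, -281.2, 268.7]
orientation: [0.713, 0.701, -0.001, -0.001]
force: [0.4, 1.2, -2.9]
grip_width: 19.5
```

```bash
python3 chk.py l 610 -286 66 -1.2
```

```text
[[509.5, -281.2, 268.7], [509.8, -281.6, 269.7]] [88.97 88.94]
t 22.3667 p [ 510.  -281.9  270.3] q [ 7.138e-01  7.004e-01 -8.000e-04  5.000e-04] rot [ 0.019  1.    -0.002] j [ 0.64  0.84 -0.38  1.8   0.51  0.6   1.5 ] F [ 0.6  0.1 -3. ] T [ 0.06  0.18 -0.06] g 19.1
```

View pics/l_scenec.png

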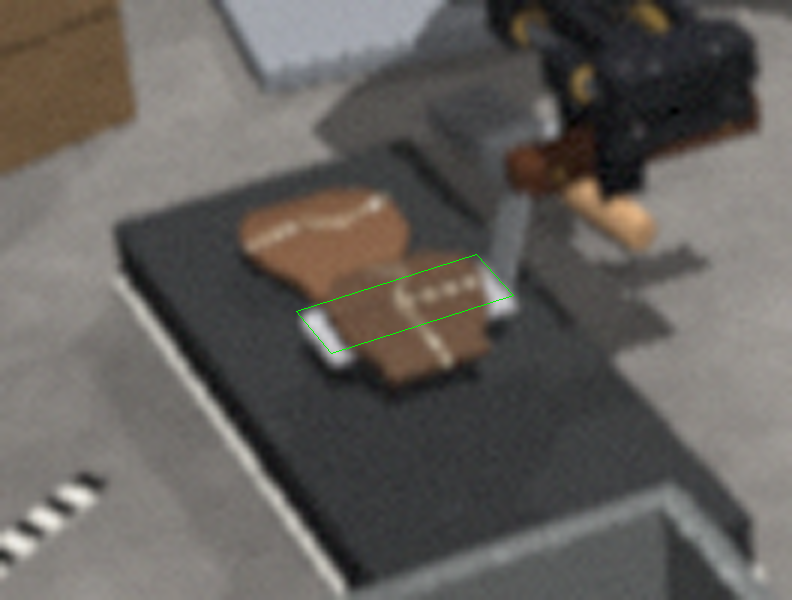

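View pics/l_topc.png

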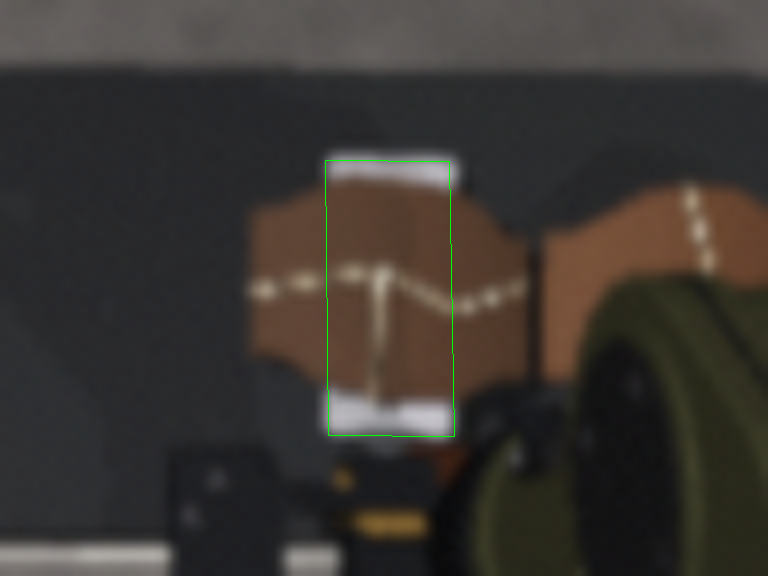

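Call:
servo_tool(
  motion=[
    {"x": 0, "y": 3, "z": -3, "wx": 0, "wy": 0, "wz": 0, "fingers": 15},
    {"x": 0, "y": 2, "z": -5, "wx": 0, "wy": 0, "wz": 0, "fingers": 15},
    {"x": 0, "y": 0, "z": -5, "wx": 0, "wy": 0, "wz": 0, "fingers": 15},
    {"x": 0, "y": 0, "z": -3, "wx": 0, "wy": 0, "wz": 0, "fingers": 15},
    {"x": 0, "y": 0, "z": -2, "wx": 0, "wy": 0, "wz": 0, "fingers": 15},
  ],
  force=60,
)

```text
clock: 22.78
eef_pos: [509.5, -277.7, 251.9]
orientation: [0.714, 0.7, -0.001, 0.0]
force: [-1.2, -0.6, -3.7]
grip_width: 19.4
```

Call:
servo_tool(
  motion=[
    {"x": 0, "y": 0, "z": -2, "wx": 0, "wy": 0, "wz": 0, "fingers": 15},
    {"x": 0, "y": 0, "z": -2, "wx": 0, "wy": 0, "wz": 0, "fingers": 15},
    {"x": 0, "y": 0, "z": -1, "wx": 0, "wy": 0, "wz": 0, "fingers": 15},
    {"x": 0, "y": 0, "z": 0, "wx": 0, "wy": 0, "wz": 0, "fingers": 15},
  ],
  force=60,
)

```text
clock: 23.12
eef_pos: [509.7, -277.9, 247.4]
orientation: [0.714, 0.7, -0.001, 0.001]
force: [-0.7, -0.5, -2.0]
grip_width: 19.5
```

```bash
python3 chk.py m 610 -281 43 -1.2
```

```text
[[509.7, -277.9, 247.4], [509.8, -277.9, 247.5]] [88.82 88.83]
t 23.2167 p [ 509.8 -277.9  247.6] q [ 7.144e-01  6.998e-01 -7.000e-04  9.000e-04] rot [ 0.021  1.    -0.002] j [ 0.62  0.87 -0.35  1.81  0.53  0.55  1.48] F [ 0.3 -0.3 -2.3] T [0.   0.   0.01] g 19.1
```

View pics/m_scenec.png

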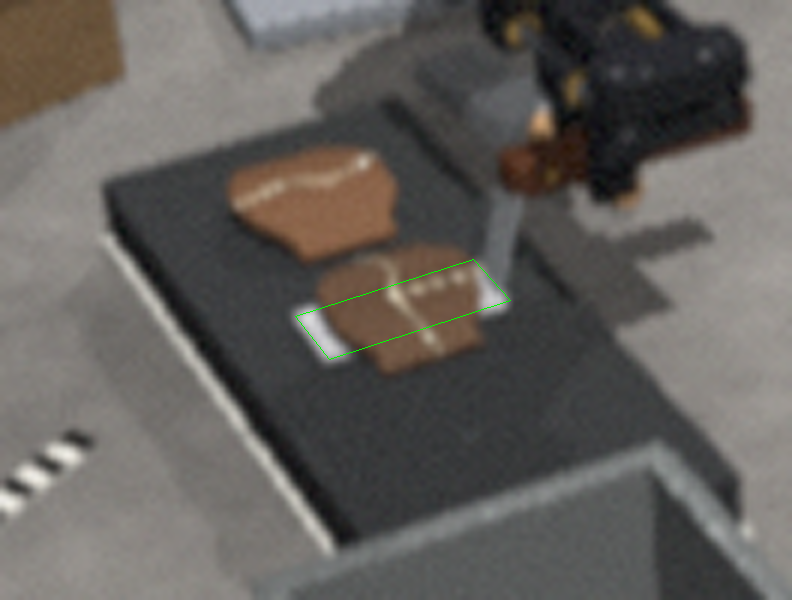

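View pics/m_topc.png

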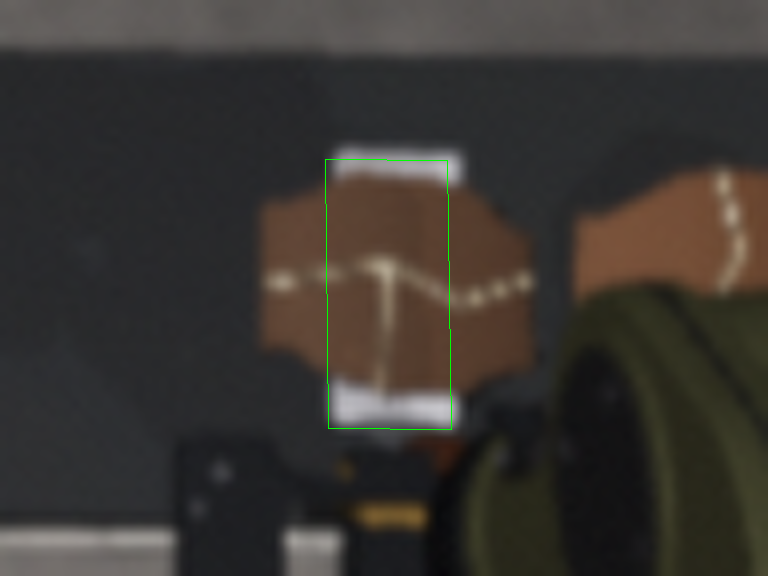

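Call:
servo_tool(
  motion=[
    {"x": -6, "y": 0.1, "z": 0, "wx": 0, "wy": 0, "wz": 0, "fingers": 15},
    {"x": -14, "y": 0.2, "z": 0, "wx": 0, "wy": 0, "wz": 0, "fingers": 15},
    {"x": -20, "y": 0.4, "z": 0, "wx": 0, "wy": 0, "wz": 0, "fingers": 15},
    {"x": -22, "y": 0.4, "z": 0, "wx": 0, "wy": 0, "wz": 0, "fingers": 15},
    {"x": -20, "y": 0.4, "z": 0, "wx": 0, "wy": 0, "wz": 0, "fingers": 15},
  ],
  force=60,
)

```text
clock: 23.63
eef_pos: [426.1, -276.3, 247.7]
orientation: [0.714, 0.7, -0.001, 0.001]
force: [-0.9, -0.5, -2.9]
grip_width: 19.3
```

Call:
servo_tool(
  motion=[
    {"x": -14, "y": 0.3, "z": 0, "wx": 0, "wy": 0, "wz": 0, "fingers": 15},
    {"x": -8, "y": 0, "z": 8, "wx": 0, "wy": 0, "wz": 0, "fingers": 15},
    {"x": 0, "y": 4, "z": 25, "wx": 0, "wy": 0, "wz": 0, "fingers": 15},
    {"x": 0, "y": 12, "z": 30, "wx": 0, "wy": 0, "wz": 0, "fingers": 15},
    {"x": 0, "y": 25, "z": 16, "wx": 0, "wy": 0, "wz": 0, "fingers": 15},
  ],
  force=60,
)

```text
clock: 24.05
eef_pos: [405.9, -237.3, 329.2]
orientation: [0.716, 0.698, -0.001, 0.003]
force: [2.0, 0.0, -1.2]
grip_width: 19.7
```

Run:
```python
from h import *
st(); im=capture("scene"); save(im,"s6"); im=capture("top"); save(im,"t6")
look("sherd1");
```

```text
t 24.05 p [ 405.9 -237.3  329.2] q [ 7.162e-01  6.979e-01 -6.000e-04  3.300e-03] rot [ 0.026  1.    -0.005] j [ 0.68  0.64 -0.39  2.09  0.51  0.49  1.45] F [ 2.   0.  -1.2] T [ 0.09 -0.06 -0.02] g 19.7
sherd1 top [([612.9, -388.1, 38.2], 0.82), ([653.4, 390.9, 39.3], 0.81), ([616.3, -307.0, 40.5], 0.75), ([460.6, 401.1, -0.4], 0.28)]
sherd1 scene [([613.4, -305.8, 40.3], 0.96), ([607.1, -390.9, 41.7], 0.65), ([650.9, 392.3, 41.4], 0.64)]
```

View pics/s6.png

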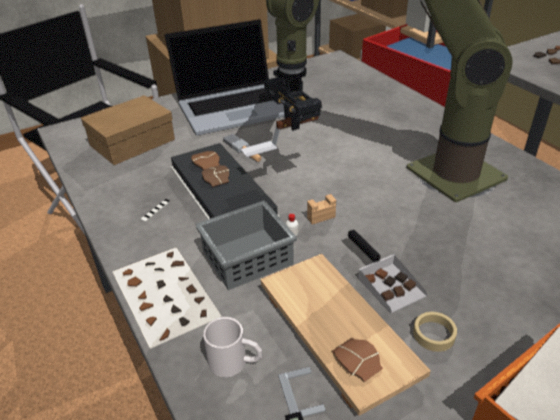

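Run:
```python
import cv2
im=cv2.imread('pics/t6.png'); cv2.imwrite('pics/t6c.png',cv2.resize(im[140:220,370:470],None,fx=7,fy=7,interpolation=cv2.INTER_CUBIC))
im=cv2.imread('pics/s6.png'); cv2.imwrite('pics/s6c.png',cv2.resize(im[130:220,160:280],None,fx=6,fy=6,interpolation=cv2.INTER_CUBIC))
```

```text
(no output)
```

View pics/t6c.png

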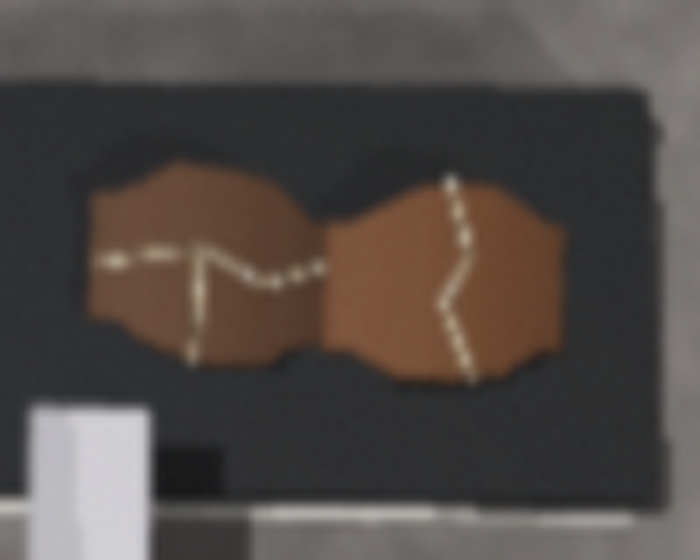

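View pics/s6c.png

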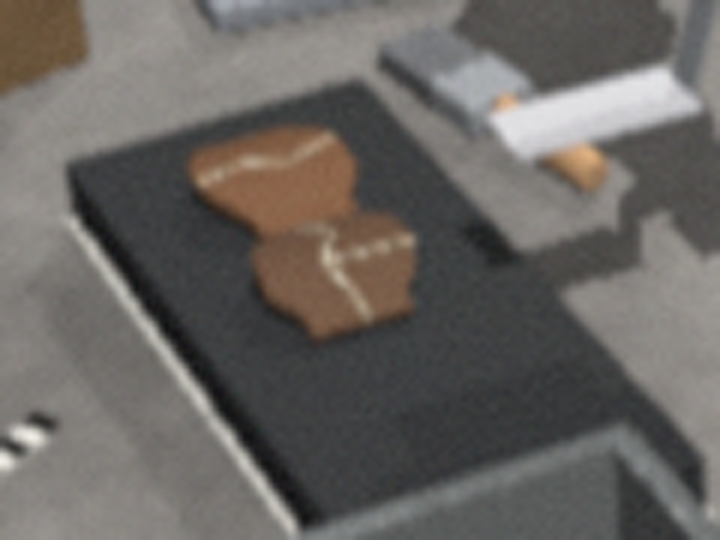

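Call:
servo_tool(
  motion=[
    {"x": 2, "y": 36, "z": 0, "wx": 0, "wy": 0, "wz": 0, "fingers": 15},
    {"x": 2, "y": 38, "z": 0, "wx": 0, "wy": 0, "wz": 0, "fingers": 15},
    {"x": 2, "y": 38, "z": 0, "wx": 0, "wy": 0, "wz": 0, "fingers": 15},
    {"x": 2, "y": 38, "z": 0, "wx": 0, "wy": 0, "wz": 0, "fingers": 15},
    {"x": 2, "y": 38, "z": 0, "wx": 0, "wy": 0, "wz": 0, "fingers": 15},
  ],
  force=60,
)

```text
clock: 24.67
eef_pos: [415.7, -46.2, 325.9]
orientation: [0.715, 0.699, -0.001, 0.001]
force: [0.6, 0.7, -2.8]
grip_width: 19.3
```

Call:
servo_tool(
  motion=[
    {"x": 2, "y": 38, "z": 0, "wx": 0, "wy": 0, "wz": 0, "fingers": 15},
    {"x": 2, "y": 38, "z": 0, "wx": 0, "wy": 0, "wz": 0, "fingers": 15},
    {"x": 2, "y": 38, "z": 0, "wx": 0, "wy": 0, "wz": 0, "fingers": 15},
    {"x": 2, "y": 38, "z": 0, "wx": 0, "wy": 0, "wz": 0, "fingers": 15},
    {"x": 2, "y": 38, "z": 0, "wx": 0, "wy": 0, "wz": 0, "fingers": 15},
  ],
  force=60,
)

```text
clock: 25.08
eef_pos: [425.9, 144.3, 325.9]
orientation: [0.715, 0.7, -0.001, 0.001]
force: [0.9, 0.2, -1.6]
grip_width: 19.3
```

Call:
servo_tool(
  motion=[
    {"x": 6, "y": 38, "z": 0, "wx": 0, "wy": 0, "wz": 1.6, "fingers": 15},
    {"x": 6, "y": 38, "z": 0, "wx": 0, "wy": 0, "wz": 1.6, "fingers": 15},
    {"x": 6, "y": 38, "z": 0, "wx": 0, "wy": 0, "wz": 1.6, "fingers": 15},
    {"x": 6, "y": 38, "z": 0, "wx": 0, "wy": 0, "wz": 1.6, "fingers": 15},
    {"x": 5, "y": 38, "z": 0, "wx": 0, "wy": 0, "wz": 1.6, "fingers": 15},
  ],
  force=60,
)

```text
clock: 25.5
eef_pos: [455.4, 334.2, 325.7]
orientation: [0.664, 0.748, -0.001, 0.001]
force: [0.6, -0.0, -2.5]
grip_width: 19.6
```

Call:
servo_tool(
  motion=[
    {"x": 0, "y": 30, "z": 0, "wx": 0, "wy": 0, "wz": 0, "fingers": 15},
    {"x": 0, "y": 16, "z": -20, "wx": 0, "wy": 0, "wz": 0, "fingers": 15},
    {"x": 0, "y": 0, "z": -25, "wx": 0, "wy": 0, "wz": 0, "fingers": 15},
    {"x": 0, "y": 0, "z": -15, "wx": 0, "wy": 0, "wz": 0, "fingers": 15},
    {"x": 0, "y": 0, "z": 0, "wx": 0, "wy": 0, "wz": 0, "fingers": 15},
  ],
  force=60,
)

```text
clock: 25.92
eef_pos: [454.1, 377.6, 262.3]
orientation: [0.664, 0.748, -0.005, 0.001]
force: [-1.2, -0.9, -1.8]
grip_width: 19.2
```

Call:
servo_tool(
  motion=[
    {"x": 0, "y": 0, "z": 0, "wx": 0, "wy": 0, "wz": 0, "fingers": 15},
  ],
  force=60,
)

```text
clock: 26.0
eef_pos: [454.9, 378.2, 265.2]
orientation: [0.664, 0.748, -0.002, 0.001]
force: [0.6, 0.1, -1.8]
grip_width: 19.3
```

Run:
```python
from h import *
st()
```

```text
t 26.0 p [454.9 378.2 265.2] q [ 0.664   0.7477 -0.0023  0.001 ] rot [-0.118  0.993 -0.005] j [-0.63  0.84 -0.25  1.77  0.36  0.57  0.59] F [ 0.6  0.1 -1.8] T [0.   0.03 0.01] g 19.3
```

Call:
servo_tool(
  motion=[
    {"x": 0, "y": 0, "z": -10, "wx": 0, "wy": 0, "wz": 0, "fingers": 15},
    {"x": 0, "y": 0, "z": -9, "wx": 0, "wy": 0, "wz": 0, "fingers": 15},
    {"x": 0, "y": 0, "z": 0, "wx": 0, "wy": 0, "wz": 0, "fingers": 15},
    {"x": 0, "y": 0, "z": 0, "wx": 0, "wy": 0, "wz": 0, "fingers": 15},
  ],
  force=60,
)

```text
clock: 26.33
eef_pos: [454.6, 378.7, 247.2]
orientation: [0.664, 0.748, -0.001, 0.001]
force: [-0.5, -0.8, -2.2]
grip_width: 19.3
```

```bash
python3 chk.py n 554.5 387 43 5.8 651 393 5.3
```

```text
[[454.6, 378.7, 247.2], [454.7, 378.9, 247.6]] [96.81 96.82]
t 26.4333 p [454.8 379.1 247.8] q [ 6.638e-01  7.479e-01 -5.000e-04  8.000e-04] rot [-0.119  0.993 -0.002] j [-0.64  0.87 -0.24  1.78  0.37  0.53  0.58] F [-0.2  0.5 -1.7] T [0.05 0.07 0.02] g 19.2
```

View pics/n_scenec.png

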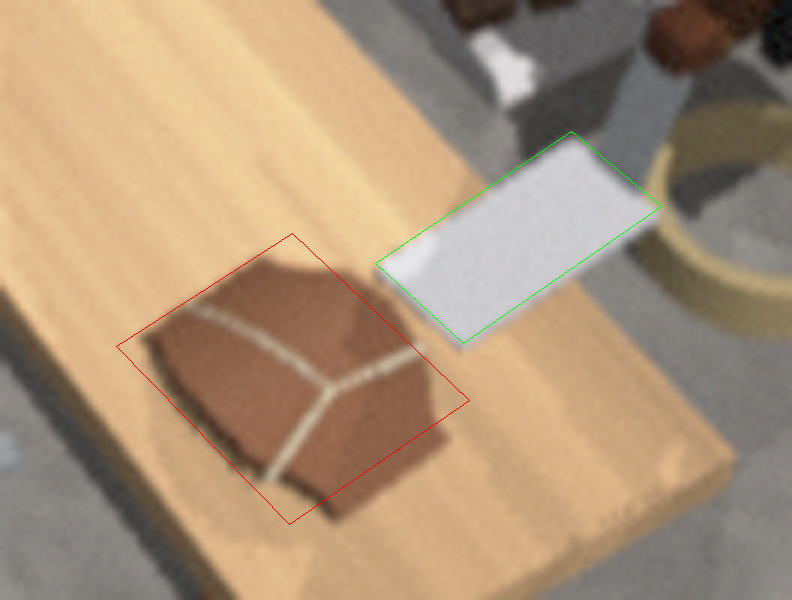

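View pics/n_topc.png

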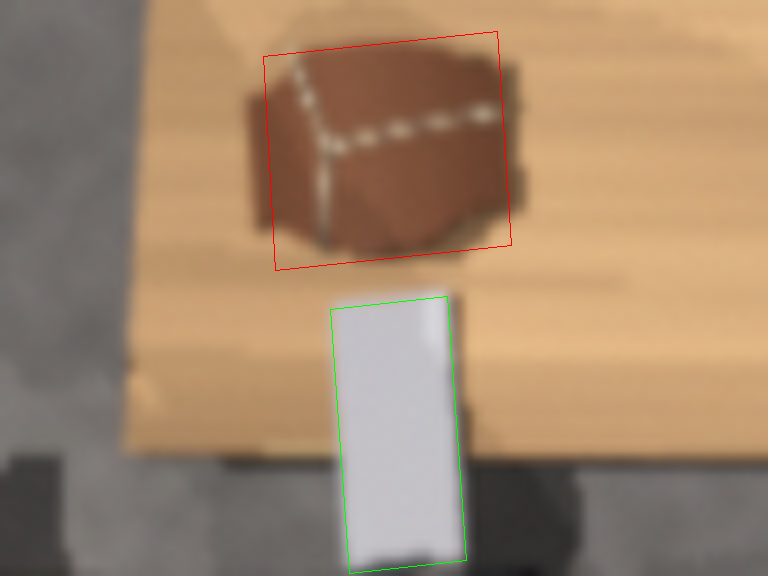

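Call:
servo_tool(
  motion=[
    {"x": 0, "y": -3, "z": 0, "wx": 0, "wy": 0, "wz": 1.2, "fingers": 15},
    {"x": 6, "y": 0.5, "z": 0, "wx": 0, "wy": 0, "wz": 0, "fingers": 15},
    {"x": 10, "y": 0.9, "z": 0, "wx": 0, "wy": 0, "wz": 0, "fingers": 15},
    {"x": 10, "y": 0.9, "z": 0, "wx": 0, "wy": 0, "wz": 0, "fingers": 15},
    {"x": 6, "y": 0.5, "z": 0, "wx": 0, "wy": 0, "wz": 0, "fingers": 15},
  ],
  force=60,
)

```text
clock: 26.85
eef_pos: [488.3, 378.5, 247.8]
orientation: [0.656, 0.754, -0.0, 0.001]
force: [0.5, 0.2, -1.6]
grip_width: 19.7
```

```bash
python3 chk.py o 586 389 43 6.5 651 393 6
```

```text
[[488.3, 378.5, 247.8], [489.2, 378.3, 247.7]] [97.96 97.9 ]
t 26.95 p [488.2 378.3 247.6] q [ 6.566e-01  7.542e-01 -1.000e-04  1.200e-03] rot [-0.138  0.99  -0.002] j [-0.59  0.9  -0.26  1.7   0.37  0.6   0.64] F [-0.3  0.1 -2. ] T [-0.    0.09  0.01] g 19.6
```

View pics/o_scenec.png

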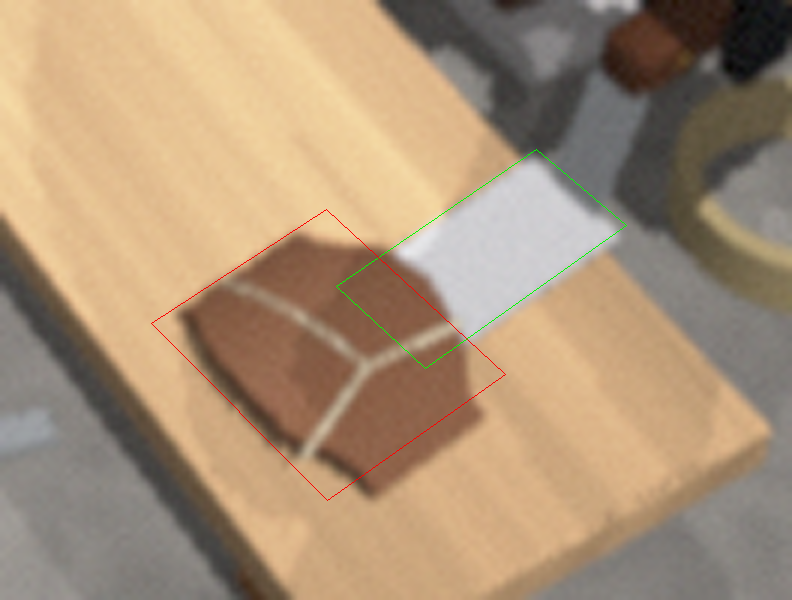

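View pics/o_topc.png

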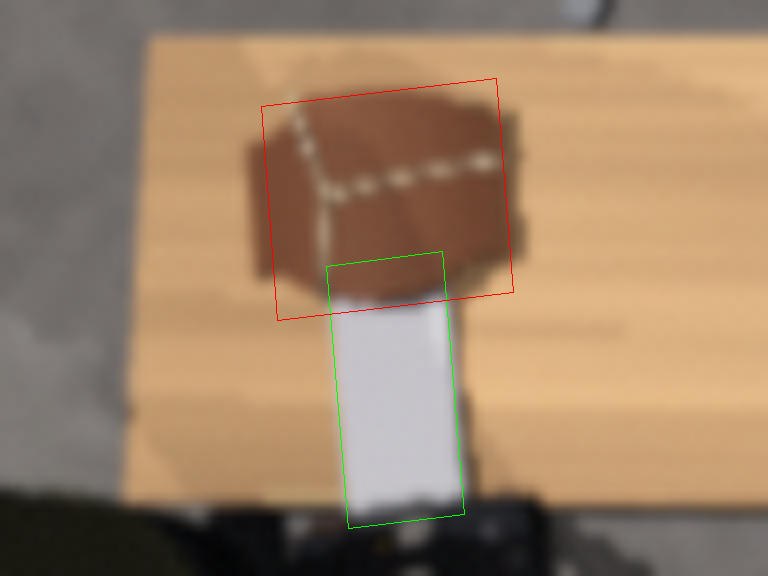

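Call:
servo_tool(
  motion=[
    {"x": 10, "y": 1, "z": 0, "wx": 0, "wy": 0, "wz": 0, "fingers": 15},
    {"x": 13, "y": 1.3, "z": 0, "wx": 0, "wy": 0, "wz": 0, "fingers": 15},
    {"x": 15, "y": 1.5, "z": 0, "wx": 0, "wy": 0, "wz": 0, "fingers": 15},
    {"x": 13, "y": 1.3, "z": 0, "wx": 0, "wy": 0, "wz": 0, "fingers": 15},
    {"x": 9, "y": 0.9, "z": 0, "wx": 0, "wy": 0, "wz": 0, "fingers": 15},
  ],
  force=60,
)

```text
clock: 27.37
eef_pos: [547.4, 384.6, 247.4]
orientation: [0.656, 0.755, -0.001, 0.001]
force: [-0.0, 0.6, -2.2]
grip_width: 19.5
```

Call:
servo_tool(
  motion=[
    {"x": 0, "y": 0, "z": 0, "wx": 0, "wy": 0, "wz": 0, "fingers": 15},
    {"x": 0, "y": 0, "z": 0, "wx": 0, "wy": 0, "wz": 0, "fingers": 15},
  ],
  force=60,
)

```text
clock: 27.53
eef_pos: [546.2, 384.6, 247.2]
orientation: [0.656, 0.755, -0.001, 0.001]
force: [0.1, -0.5, -1.7]
grip_width: 19.7
```

```bash
python3 chk.py p 646 395 43 6.5 651 393 6
```

```text
[[546.2, 384.6, 247.2], [545.6, 384.8, 247.2]] [98.01 98.06]
t 27.6333 p [545.4 385.  247.2] q [ 6.555e-01  7.552e-01 -1.500e-03  3.000e-04] rot [-0.141  0.99  -0.002] j [-0.53  0.95 -0.29  1.53  0.36  0.72  0.72] F [-0.6 -0.6 -2.8] T [0.05 0.11 0.02] g 19.5
```

View pics/p_scenec.png

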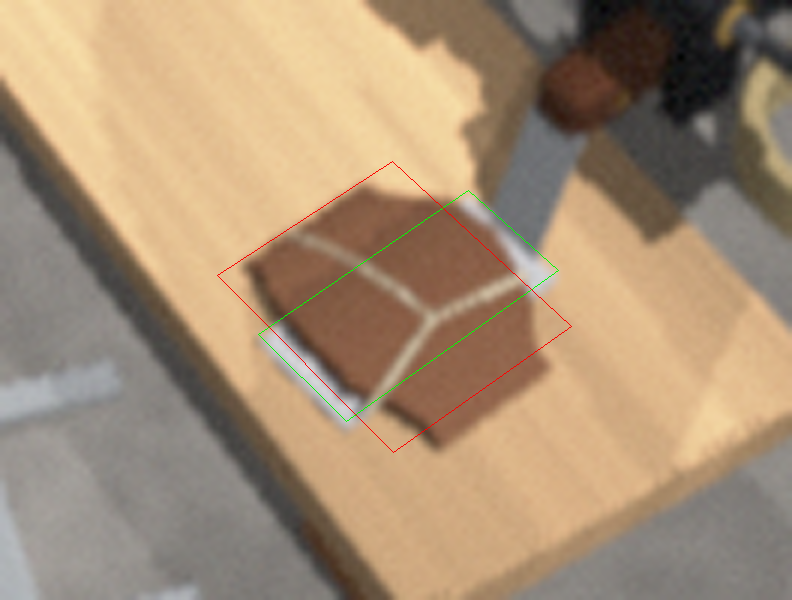

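View pics/p_topc.png

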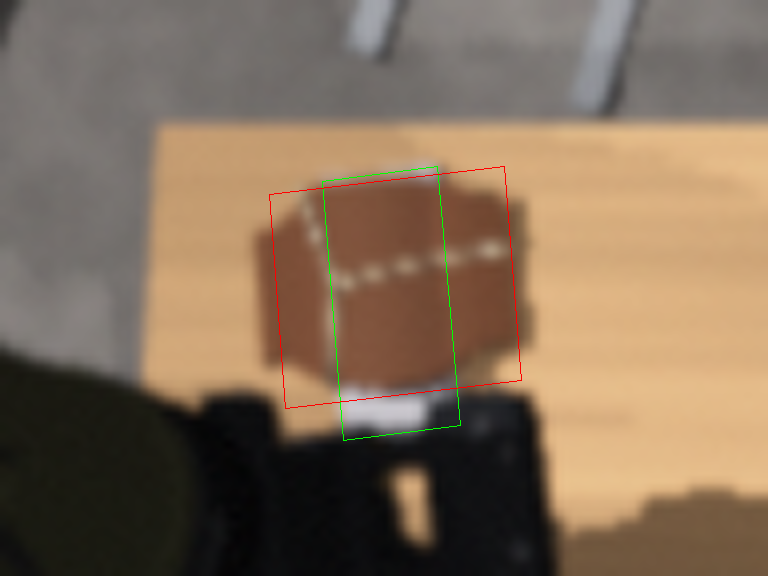

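Call:
servo_tool(
  motion=[
    {"x": 4, "y": 0.4, "z": 0, "wx": 0, "wy": 0, "wz": 0, "fingers": 15},
    {"x": 0, "y": 0, "z": 2, "wx": 0, "wy": 0, "wz": 0, "fingers": 15},
    {"x": 0, "y": 0, "z": 2, "wx": 0, "wy": 0, "wz": 0, "fingers": 15},
    {"x": 0, "y": 0, "z": 3, "wx": 0, "wy": 0, "wz": 0, "fingers": 15},
    {"x": 0, "y": 0, "z": 4, "wx": 0, "wy": 0, "wz": 0, "fingers": 15},
  ],
  force=60,
)

```text
clock: 28.05
eef_pos: [550.2, 385.1, 258.3]
orientation: [0.656, 0.755, -0.002, 0.001]
force: [0.4, 0.4, -3.1]
grip_width: 19.5
```

Call:
servo_tool(
  motion=[
    {"x": 0, "y": 0, "z": 5, "wx": 0, "wy": 0, "wz": 0, "fingers": 15},
    {"x": 0, "y": 0, "z": 7, "wx": 0, "wy": 0, "wz": 0, "fingers": 15},
    {"x": 0, "y": 0, "z": 7, "wx": 0, "wy": 0, "wz": 0, "fingers": 15},
    {"x": 0, "y": 0, "z": 4, "wx": 0, "wy": 0, "wz": 0, "fingers": 15},
    {"x": 0, "y": 0, "z": 2, "wx": 0, "wy": 0, "wz": 0, "fingers": 15},
  ],
  force=60,
)

```text
clock: 28.47
eef_pos: [550.9, 385.4, 284.7]
orientation: [0.656, 0.755, 0.0, 0.001]
force: [0.2, -1.1, -3.7]
grip_width: 19.1
```

```bash
python3 chk.py q 650 395 79 6.5
```

```text
[[550.9, 385.4, 284.7], [550.8, 385.4, 284.6]] [98.02 98.02]
t 28.5667 p [550.8 385.3 284.1] q [ 6.559e-01  7.548e-01 -3.000e-04  9.000e-04] rot [-0.14   0.99  -0.002] j [-0.52  0.91 -0.31  1.5   0.35  0.79  0.75] F [ 0.1  0.4 -3.7] T [-0.01  0.21  0.01] g 19.2
```

View pics/q_scenec.png

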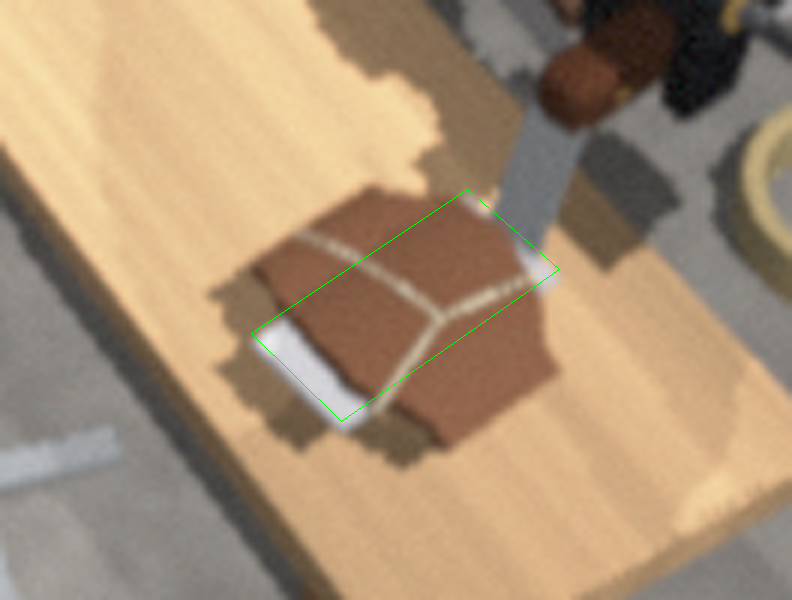

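Call:
servo_tool(
  motion=[
    {"x": 0, "y": 0, "z": 6, "wx": 0, "wy": 0, "wz": 0, "fingers": 15},
    {"x": 0, "y": -3, "z": 12, "wx": 0, "wy": 0, "wz": 0, "fingers": 15},
    {"x": 0, "y": -7, "z": 14, "wx": 0, "wy": 0, "wz": 0, "fingers": 15},
    {"x": 0, "y": -12, "z": 12, "wx": 0, "wy": 0, "wz": 0, "fingers": 15},
    {"x": 0, "y": -16, "z": 6, "wx": 0, "wy": 0, "wz": 0, "fingers": 15},
  ],
  force=60,
)

```text
clock: 28.98
eef_pos: [550.9, 347.3, 336.4]
orientation: [0.655, 0.755, 0.002, 0.001]
force: [-0.1, -0.5, -4.0]
grip_width: 19.2
```

Call:
servo_tool(
  motion=[
    {"x": -2, "y": -22, "z": 0, "wx": 0, "wy": 0, "wz": 0, "fingers": 15},
    {"x": -2, "y": -27, "z": 0, "wx": 0, "wy": 0, "wz": 0, "fingers": 15},
    {"x": -3, "y": -30, "z": 0, "wx": 0, "wy": 0, "wz": 0, "fingers": 15},
    {"x": -3, "y": -30, "z": 0, "wx": 0, "wy": 0, "wz": 0, "fingers": 15},
    {"x": -3, "y": -30, "z": 0, "wx": 0, "wy": 0, "wz": 0, "fingers": 15},
  ],
  force=60,
)

```text
clock: 29.4
eef_pos: [537.3, 204.7, 334.3]
orientation: [0.656, 0.754, -0.001, 0.002]
force: [0.2, -0.2, -3.9]
grip_width: 19.6
```

Call:
servo_tool(
  motion=[
    {"x": -3, "y": -30, "z": 0, "wx": 0, "wy": 0, "wz": -0.9, "fingers": 15},
    {"x": -3, "y": -30, "z": 0, "wx": 0, "wy": 0, "wz": -0.9, "fingers": 15},
    {"x": -3, "y": -30, "z": 0, "wx": 0, "wy": 0, "wz": -0.9, "fingers": 15},
    {"x": -3, "y": -30, "z": 0, "wx": 0, "wy": 0, "wz": -0.9, "fingers": 15},
    {"x": -3, "y": -30, "z": 0, "wx": 0, "wy": 0, "wz": -0.9, "fingers": 15},
  ],
  force=60,
)

```text
clock: 29.82
eef_pos: [521.8, 54.8, 334.4]
orientation: [0.686, 0.728, -0.001, 0.001]
force: [1.0, -0.2, -2.9]
grip_width: 19.6
```

Call:
servo_tool(
  motion=[
    {"x": -3, "y": -30, "z": 0, "wx": 0, "wy": 0, "wz": -0.9, "fingers": 15},
    {"x": -3, "y": -30, "z": 0, "wx": 0, "wy": 0, "wz": -0.9, "fingers": 15},
    {"x": -2, "y": -30, "z": 0, "wx": 0, "wy": 0, "wz": -0.9, "fingers": 15},
    {"x": -2, "y": -30, "z": 0, "wx": 0, "wy": 0, "wz": -0.9, "fingers": 15},
    {"x": -1, "y": -30, "z": 0, "wx": 0, "wy": 0, "wz": -0.9, "fingers": 15},
  ],
  force=60,
)

```text
clock: 30.23
eef_pos: [510.1, -95.0, 334.4]
orientation: [0.714, 0.7, -0.001, 0.001]
force: [-0.5, 1.1, -3.9]
grip_width: 20.0
```

Call:
servo_tool(
  motion=[
    {"x": 0, "y": -29, "z": 0, "wx": 0, "wy": 0, "wz": 0, "fingers": 15},
    {"x": 0, "y": -25, "z": 0, "wx": 0, "wy": 0, "wz": 0, "fingers": 15},
    {"x": 0, "y": -19, "z": 0, "wx": 0, "wy": 0, "wz": 0, "fingers": 15},
    {"x": 0, "y": -12, "z": -5, "wx": 0, "wy": 0, "wz": 0, "fingers": 15},
    {"x": 0, "y": -7, "z": -10, "wx": 0, "wy": 0, "wz": 0, "fingers": 15},
  ],
  force=60,
)

```text
clock: 30.65
eef_pos: [510.9, -187.0, 319.4]
orientation: [0.715, 0.7, -0.001, 0.002]
force: [-0.1, 0.5, -4.1]
grip_width: 19.1
```

Call:
servo_tool(
  motion=[
    {"x": 0, "y": 0, "z": -12, "wx": 0, "wy": 0, "wz": 0, "fingers": 15},
    {"x": 0, "y": 0, "z": -14, "wx": 0, "wy": 0, "wz": 0, "fingers": 15},
    {"x": 0, "y": 0, "z": -12, "wx": 0, "wy": 0, "wz": 0, "fingers": 15},
    {"x": 0, "y": 0, "z": -10, "wx": 0, "wy": 0, "wz": 0, "fingers": 15},
    {"x": 0, "y": 0, "z": 0, "wx": 0, "wy": 0, "wz": 0, "fingers": 15},
  ],
  force=60,
)

```text
clock: 31.07
eef_pos: [510.7, -182.9, 268.3]
orientation: [0.713, 0.702, -0.002, -0.001]
force: [-0.8, -0.3, -3.4]
grip_width: 19.2
```

```bash
python3 chk.py r 612 -188 66 -1.2
```

```text
[[510.7, -182.9, 268.3], [511.1, -183.1, 269.3]] [89.12 89.1 ]
t 31.1667 p [ 511.5 -183.2  270.1] q [ 7.127e-01  7.014e-01 -1.000e-03  2.000e-04] rot [ 0.016  1.    -0.002] j [ 0.44  0.8  -0.3   1.92  0.47  0.49  1.36] F [ 0.4  1.  -2.8] T [ 0.04  0.14 -0.03] g 19.1
```

View pics/r_scenec.png

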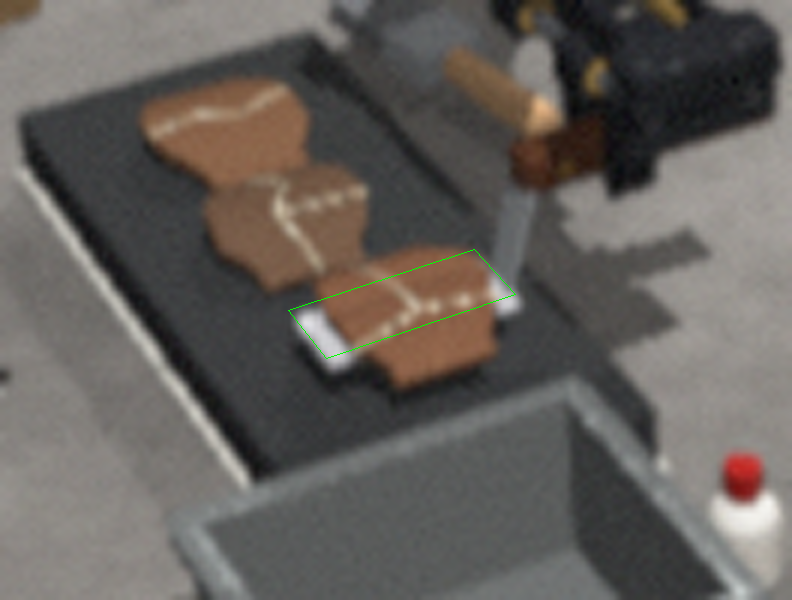

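View pics/r_topc.png

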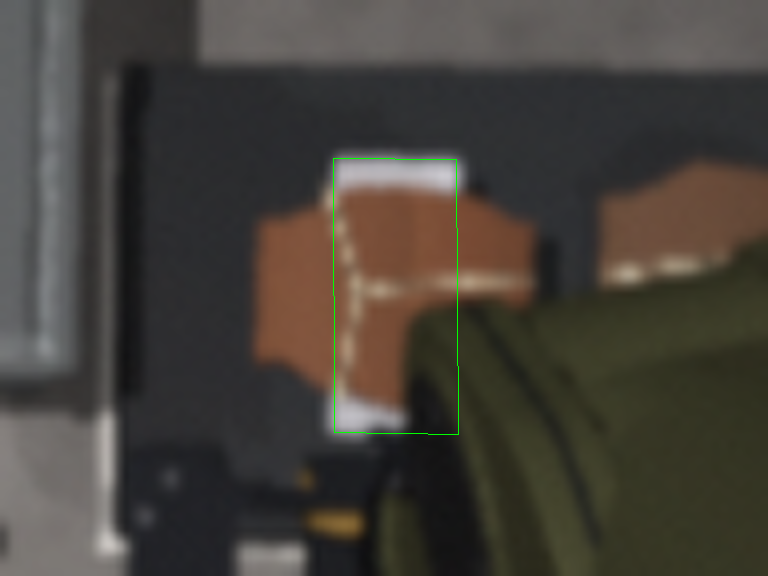

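Well placed, with a gap to the neighbour. Lower, then withdraw.

Call:
servo_tool(
  motion=[
    {"x": 0, "y": 0, "z": -3, "wx": 0, "wy": 0, "wz": 0, "fingers": 15},
    {"x": 0, "y": 0, "z": -5, "wx": 0, "wy": 0, "wz": 0, "fingers": 15},
    {"x": 0, "y": 0, "z": -5, "wx": 0, "wy": 0, "wz": 0, "fingers": 15},
    {"x": 0, "y": 0, "z": -3, "wx": 0, "wy": 0, "wz": 0, "fingers": 15},
    {"x": 0, "y": 0, "z": -2, "wx": 0, "wy": 0, "wz": 0, "fingers": 15},
  ],
  force=60,
)

```text
clock: 31.58
eef_pos: [511.5, -183.8, 251.9]
orientation: [0.713, 0.701, -0.001, 0.0]
force: [-0.6, 0.2, -3.4]
grip_width: 19.2
```

Call:
servo_tool(
  motion=[
    {"x": 0, "y": 0, "z": -2, "wx": 0, "wy": 0, "wz": 0, "fingers": 15},
    {"x": 0, "y": 0, "z": -2, "wx": 0, "wy": 0, "wz": 0, "fingers": 15},
    {"x": 0, "y": 0, "z": -1, "wx": 0, "wy": 0, "wz": 0, "fingers": 15},
    {"x": 0, "y": 0, "z": 0, "wx": 0, "wy": 0, "wz": 0, "fingers": 15},
  ],
  force=60,
)

```text
clock: 31.92
eef_pos: [511.8, -183.8, 247.4]
orientation: [0.713, 0.701, -0.001, 0.001]
force: [0.1, -0.3, -2.3]
grip_width: 19.3
```

```bash
python3 -c "
from h import *
st()"
```

```text
t 31.9167 p [ 511.8 -183.8  247.4] q [ 7.131e-01  7.011e-01 -7.000e-04  8.000e-04] rot [ 0.017  1.    -0.002] j [ 0.42  0.84 -0.27  1.93  0.49  0.44  1.34] F [ 0.1 -0.3 -2.3] T [0.02 0.05 0.01] g 19.3
```

Call:
servo_tool(
  motion=[
    {"x": -6, "y": 0.1, "z": 0, "wx": 0, "wy": 0, "wz": 0, "fingers": 15},
    {"x": -14, "y": 0.2, "z": 0, "wx": 0, "wy": 0, "wz": 0, "fingers": 15},
    {"x": -20, "y": 0.4, "z": 0, "wx": 0, "wy": 0, "wz": 0, "fingers": 15},
    {"x": -22, "y": 0.4, "z": 0, "wx": 0, "wy": 0, "wz": 0, "fingers": 15},
    {"x": -20, "y": 0.4, "z": 0, "wx": 0, "wy": 0, "wz": 0, "fingers": 15},
  ],
  force=60,
)

```text
clock: 32.33
eef_pos: [428.2, -182.3, 247.8]
orientation: [0.713, 0.701, -0.001, 0.001]
force: [-0.6, -0.1, -2.3]
grip_width: 19.3
```

Call:
servo_tool(
  motion=[
    {"x": -14, "y": 0.3, "z": 0, "wx": 0, "wy": 0, "wz": 0, "fingers": 15},
    {"x": -8, "y": 0, "z": 8, "wx": 0, "wy": 0, "wz": 0, "fingers": 15},
    {"x": 0, "y": 0, "z": 25, "wx": 0, "wy": 0, "wz": 0, "fingers": 15},
    {"x": 0, "y": 0, "z": 30, "wx": 0, "wy": 0, "wz": 0, "fingers": 15},
    {"x": 0, "y": 0, "z": 16, "wx": 0, "wy": 0, "wz": 0, "fingers": 15},
  ],
  force=60,
)

```text
clock: 32.75
eef_pos: [408.0, -182.0, 329.3]
orientation: [0.713, 0.701, -0.0, 0.002]
force: [1.2, -0.3, -1.1]
grip_width: 19.6
```

Run:
```python
from h import *
st(); im=capture("scene"); save(im,"s7"); cv2.imwrite('pics/s7c.png',cv2.resize(im[120:240,150:310,::-1],None,fx=5,fy=5,interpolation=cv2.INTER_CUBIC))
im=capture("top"); save(im,"t7"); cv2.imwrite('pics/t7c.png',cv2.resize(im[140:225,310:475,::-1],None,fx=4.8,fy=4.8,interpolation=cv2.INTER_CUBIC))
look("sherd1");
```

```text
t 32.75 p [ 408.  -182.   329.3] q [ 7.130e-01  7.012e-01 -1.000e-04  2.100e-03] rot [ 0.017  1.    -0.003] j [ 0.53  0.62 -0.34  2.16  0.48  0.43  1.37] F [ 1.2 -0.3 -1.1] T [ 0.05  0.03 -0.01] g 19.6
sherd1 top [([613.0, -302.9, 44.1], 0.89), ([612.9, -191.5, 39.5], 0.85), ([608.6, -388.1, 41.7], 0.75), ([444.8, 216.8, 2.2], 0.44)]
sherd1 scene [([615.0, -303.1, 37.2], 0.87), ([611.3, -192.6, 43.4], 0.65), ([410.8, -182.7, 182.0], 0.63), ([608.1, -387.9, 42.4], 0.59)]
```

View pics/s7c.png

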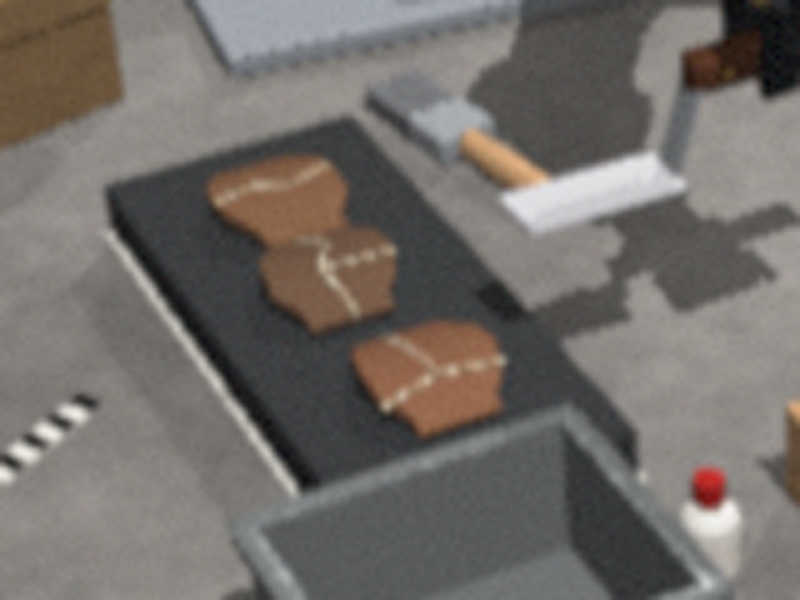

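View pics/t7c.png

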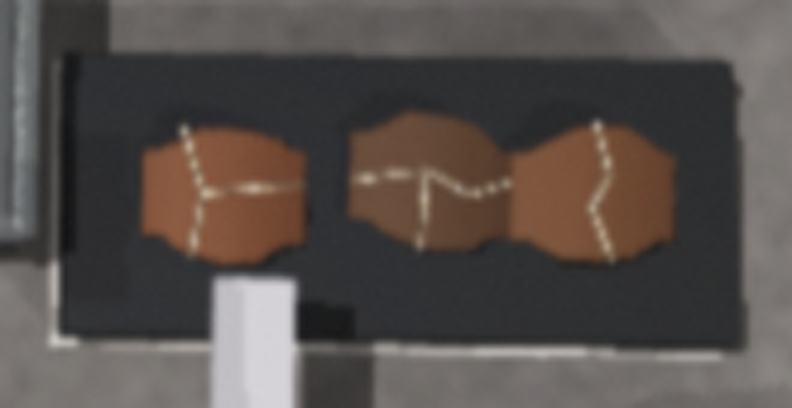

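Call:
servo_tool(
  motion=[
    {"x": 2, "y": 0, "z": 0, "wx": 0, "wy": 0, "wz": -5, "fingers": 15},
    {"x": 2, "y": 0, "z": 0, "wx": 0, "wy": 0, "wz": -6.5, "fingers": 15},
    {"x": 2, "y": 0, "z": 0, "wx": 0, "wy": 0, "wz": -6.5, "fingers": 15},
    {"x": 2, "y": 5, "z": 0, "wx": 0, "wy": 0, "wz": -6.5, "fingers": 15},
    {"x": 2, "y": 10, "z": 0, "wx": 0, "wy": 0, "wz": -6.5, "fingers": 15},
  ],
  force=60,
)

```text
clock: 33.37
eef_pos: [417.3, -167.8, 325.3]
orientation: [0.876, 0.482, -0.002, 0.0]
force: [0.5, 0.9, -1.5]
grip_width: 19.7
```

Call:
servo_tool(
  motion=[
    {"x": 2, "y": 10, "z": 0, "wx": 0, "wy": 0, "wz": -6.5, "fingers": 15},
    {"x": 2, "y": 10, "z": 0, "wx": 0, "wy": 0, "wz": -6.5, "fingers": 15},
    {"x": 3, "y": 10, "z": 0, "wx": 0, "wy": 0, "wz": -6.5, "fingers": 15},
    {"x": 3, "y": 10, "z": 0, "wx": 0, "wy": 0, "wz": -6.5, "fingers": 15},
    {"x": 3, "y": 10, "z": 0, "wx": 0, "wy": 0, "wz": -6.5, "fingers": 15},
  ],
  force=60,
)

```text
clock: 33.78
eef_pos: [430.5, -116.3, 325.3]
orientation: [0.976, 0.218, -0.002, -0.0]
force: [0.2, 0.1, -2.1]
grip_width: 19.6
```

Call:
servo_tool(
  motion=[
    {"x": 3, "y": 10, "z": 0, "wx": 0, "wy": 0, "wz": -6.5, "fingers": 15},
    {"x": 3, "y": 10, "z": 0, "wx": 0, "wy": 0, "wz": -6.5, "fingers": 15},
    {"x": 2, "y": 8, "z": 0, "wx": 0, "wy": 0, "wz": -6.5, "fingers": 15},
    {"x": 0, "y": 3, "z": 0, "wx": 0, "wy": 0, "wz": -6.5, "fingers": 15},
    {"x": 0, "y": 0, "z": 0, "wx": 0, "wy": 0, "wz": -4.2, "fingers": 15},
  ],
  force=60,
)

```text
clock: 34.2
eef_pos: [438.6, -84.6, 325.3]
orientation: [0.999, -0.042, -0.002, -0.0]
force: [-0.4, -0.4, -2.2]
grip_width: 19.3
```

Call:
servo_tool(
  motion=[
    {"x": 0, "y": 0, "z": -20, "wx": 0, "wy": 0, "wz": 0, "fingers": 15},
    {"x": 0, "y": 0, "z": -20, "wx": 0, "wy": 0, "wz": 0, "fingers": 15},
    {"x": 0, "y": 0, "z": -10, "wx": 0, "wy": 0, "wz": 0, "fingers": 15},
    {"x": 0, "y": 0, "z": 0, "wx": 0, "wy": 0, "wz": 0, "fingers": 15},
    {"x": 0, "y": 0, "z": 0, "wx": 0, "wy": 0, "wz": 0, "fingers": 15},
  ],
  force=60,
)

```text
clock: 34.62
eef_pos: [438.3, -85.9, 275.4]
orientation: [0.999, -0.041, -0.002, -0.0]
force: [0.6, 0.3, -1.0]
grip_width: 19.0
```

Run:
```python
from h import *
st(); im=capture("scene"); save(im,"s8"); T=toolT(); im=capture("wrist"); save(im,"w8"); Tc=wrist_cam(T)
save(rect(im,Tc,58,380,510,-110,50,4),"w8r")
im=capture("top"); save(im,"t8")
look("spatula_grip",("top","scene"));look("rest_notch",("wrist","top","scene"))
st()
```

```text
t 34.6167 p [438.3 -85.9 275.4] q [ 0.9992 -0.0406 -0.0025 -0.    ] rot [ 0.997 -0.081 -0.005] j [ 0.05  0.72  0.07  2.21 -0.2   0.23  0.22] F [ 0.6  0.3 -1. ] T [-0.04  0.03 -0.01] g 19.0
spatula_grip top []
spatula_grip scene [([440.4, -87.3, 129.2], 0.65), ([451.5, 280.2, 3.5], 0.41)]
rest_notch wrist []
rest_notch top [([441.6, -37.3, 44.1], 0.56), ([610.7, -283.3, 3.5], 0.49)]
rest_notch scene [([443.8, -35.1, 47.2], 0.82), ([464.5, 401.1, 3.6], 0.28)]
t 35.0167 p [438.7 -86.  276.8] q [ 9.992e-01 -4.070e-02 -6.000e-04 -1.000e-04] rot [ 0.997 -0.081 -0.001] j [ 0.05  0.72  0.07  2.21 -0.2   0.23  0.22] F [-0.7 -0.1 -2.7] T [ 0.01  0.1  -0.04] g 19.6
```

View pics/w8.png

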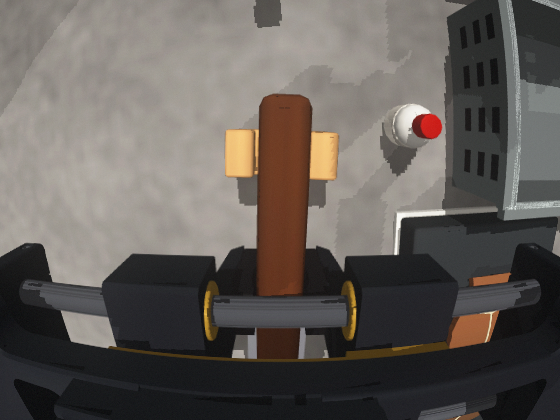

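View pics/t8.png

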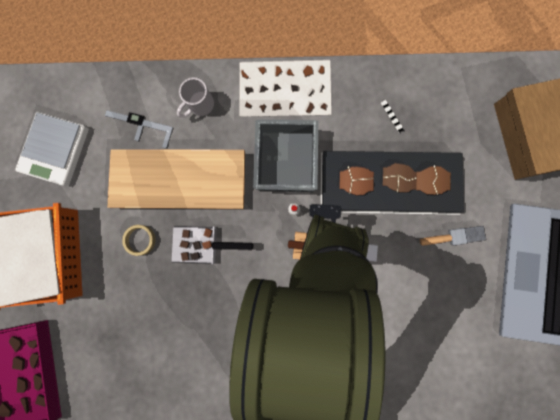

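Call:
servo_tool(
  motion=[
    {"x": 0.5, "y": 0, "z": -20, "wx": 0, "wy": 0, "wz": 0, "fingers": 15},
    {"x": 0, "y": 0, "z": -20, "wx": 0, "wy": 0, "wz": 0, "fingers": 15},
    {"x": 0, "y": 0, "z": -15, "wx": 0, "wy": 0, "wz": 0, "fingers": 15},
    {"x": 0, "y": 0, "z": -8, "wx": 0, "wy": 0, "wz": 0, "fingers": 15},
    {"x": 0, "y": 0, "z": -4, "wx": 0, "wy": 0, "wz": 0, "fingers": 15},
  ],
  force=60,
)

```text
clock: 35.43
eef_pos: [439.0, -86.0, 208.6]
orientation: [0.999, -0.041, -0.002, -0.0]
force: [0.0, -0.3, -1.2]
grip_width: 19.2
```

Call:
servo_tool(
  motion=[
    {"x": 0, "y": 0, "z": -2, "wx": 0, "wy": 0, "wz": 0, "fingers": 15},
    {"x": 0, "y": 0, "z": -1, "wx": 0, "wy": 0, "wz": 0, "fingers": 15},
    {"x": 0, "y": 0, "z": 0, "wx": 0, "wy": 0, "wz": 0, "fingers": 15},
    {"x": 0, "y": 0, "z": 0, "wx": 0, "wy": 0, "wz": 0, "fingers": 15},
  ],
  force=60,
)

```text
clock: 35.77
eef_pos: [439.3, -86.1, 207.0]
orientation: [0.999, -0.041, -0.001, -0.0]
force: [-0.3, 0.5, -2.0]
grip_width: 19.2
```

```bash
python3 chk.py u 431 -187 0 -94.8
```

```text
[[439.3, -86.1, 207.0], [439.3, -86.0, 207.0]] [-4.67 -4.67]
t 35.8667 p [439.3 -86.  206.9] q [ 9.992e-01 -4.070e-02 -6.000e-04 -1.000e-04] rot [ 0.997 -0.081 -0.001] j [ 0.08  0.87  0.01  2.23 -0.22  0.05  0.23] F [ 0.3 -0.2 -2.2] T [ 0.06  0.09 -0.01] g 19.6
```

View pics/u_scenec.png

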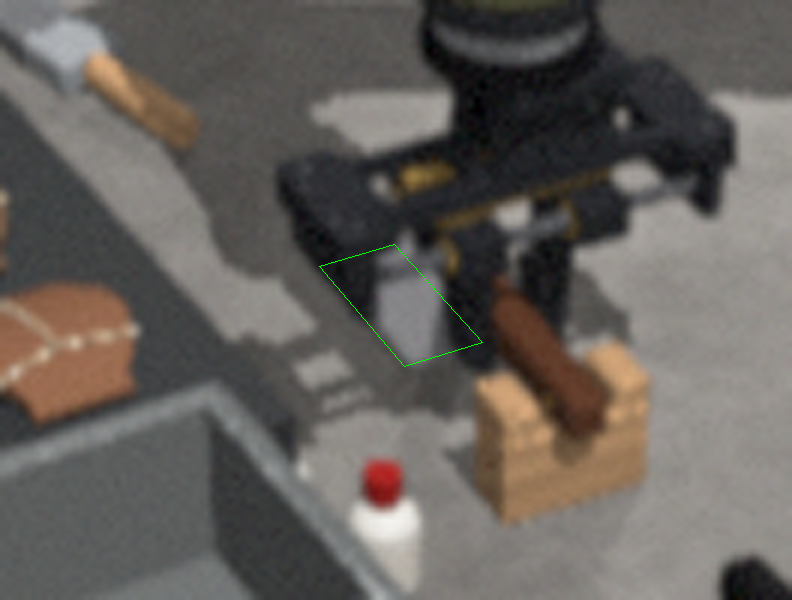

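Call:
servo_tool(
  motion=[
    {"x": 0, "y": 0, "z": -1.5, "wx": 0, "wy": 0, "wz": 0, "fingers": 15},
    {"x": 0, "y": 0, "z": 0, "wx": 0, "wy": 0, "wz": 0, "fingers": 15},
    {"x": 0, "y": 0, "z": 0, "wx": 0, "wy": 0, "wz": 0, "fingers": 15},
    {"x": 0, "y": 0, "z": 0, "wx": 0, "wy": 0, "wz": 0, "fingers": 15},
  ],
  force=60,
)

```text
clock: 36.2
eef_pos: [439.3, -86.0, 205.1]
orientation: [0.999, -0.041, -0.001, -0.0]
force: [0.5, 0.9, 0.7]
grip_width: 19.0
```

Call:
servo_tool(
  motion=[
    {"x": 0, "y": 0, "z": 0, "wx": 0, "wy": 0, "wz": 0, "fingers": 60},
    {"x": 0, "y": 0, "z": 0, "wx": 0, "wy": 0, "wz": 0, "fingers": 60},
    {"x": 0, "y": 0, "z": 0, "wx": 0, "wy": 0, "wz": 0, "fingers": 60},
    {"x": 0, "y": 0, "z": 0, "wx": 0, "wy": 0, "wz": 0, "fingers": 60},
    {"x": 0, "y": 0, "z": 10, "wx": 0, "wy": 0, "wz": 0, "fingers": 60},
  ],
  force=20,
)

```text
clock: 36.62
eef_pos: [438.8, -85.9, 214.2]
orientation: [0.999, -0.041, -0.002, -0.0]
force: [0.7, -0.7, -0.1]
grip_width: 50.8
```

Call:
servo_tool(
  motion=[
    {"x": 0, "y": 0, "z": 30, "wx": 0, "wy": 0, "wz": 0, "fingers": 60},
    {"x": 0, "y": 0, "z": 35, "wx": 0, "wy": 0, "wz": 0, "fingers": 60},
    {"x": 0, "y": 15, "z": 35, "wx": 0, "wy": 0, "wz": 0, "fingers": 60},
    {"x": 0, "y": 30, "z": 20, "wx": 0, "wy": 0, "wz": 1, "fingers": 60},
    {"x": 0, "y": 36, "z": 0, "wx": 0, "wy": 0, "wz": 1, "fingers": 60},
  ],
)

```text
clock: 37.03
eef_pos: [439.8, -6.1, 339.2]
orientation: [1.0, -0.026, 0.003, 0.0]
force: [1.6, 0.0, 0.1]
grip_width: 59.6
```

Run:
```python
from h import *
st(); im=capture("scene"); save(im,"s9"); cv2.imwrite('pics/s9c.png',cv2.resize(im[150:270,230:390,::-1],None,fx=5,fy=5,interpolation=cv2.INTER_CUBIC))
for q in ["spatula_grip","spatula","rest","scoop","scoop_grip","scoop_lip"]: look(q,("scene",),n=2)
```

```text
t 37.0333 p [439.8  -6.1 339.2] q [ 0.9997 -0.0258  0.0031  0.    ] rot [ 0.999 -0.052  0.006] j [-0.19  0.59  0.16  2.19 -0.24  0.38  0.11] F [1.6 0.  0.1] T [-0.07  0.03  0.01] g 59.6
spatula_grip scene [([440.8, -85.9, 56.6], 0.69)]
spatula scene [([430.5, -182.5, -0.1], 0.93)]
rest scene []
scoop scene [([444.9, 253.0, 0.4], 0.74)]
scoop_grip scene [([445.1, 155.0, 39.2], 0.71)]
scoop_lip scene [([451.4, 310.3, -3.2], 0.68), ([431.1, -183.4, -3.5], 0.43)]
```

View pics/s9c.png

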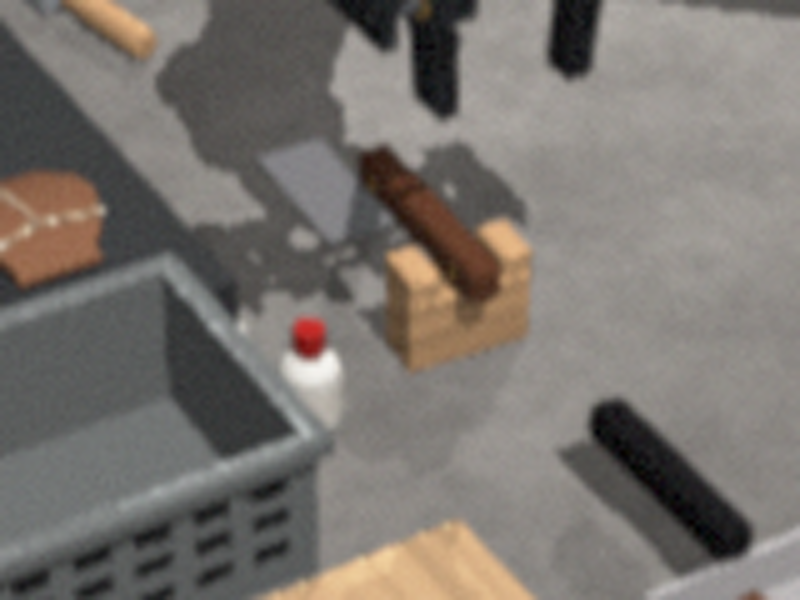

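```bash
cat > kin.py <<'E'
import numpy as np, itertools
from scipy.optimize import least_squares
from scipy.spatial.transform import Rotation as R
D=[([-1.26518278,0.6899585,-0.19451886,1.56630769,0.15730631,0.90246004,-0.21508733],[167.74,601.75,403.94],[.79636,.60482,-.00065,.00057]),
([-0.59,0.72,0.01,1.35,-0.01,1.07,-0.12],[589.8,331,443.1],[.9742,.2259,.0003,.0009]),
([0.03,.64,.04,2.19,-.08,.31,.07],[439,-70,311.3],[.9993,-.0367,-.0008,-.0002]),
([-.37,.62,-.3,2.07,.37,.51,.58],[425.7,214.5,338.4],[.7237,.690,-.001,.001]),
([.79,.93,-.41,1.64,.53,.68,1.63],[507.8,-379.1,248.7],[.7234,.6904,-.0007,.001]),
([-.52,.91,-.31,1.5,.35,.79,.75],[550.8,385.3,284.1],[.6559,.7548,-.0003,.0009]),
([-.56,.81,-.2,2.04,.45,.34,.52],[420.9,281.4,247.9],[.6802,.7331,-.0006,.0009]),
([.44,.8,-.3,1.92,.47,.49,1.36],[511.5,-183.2,270.1],[.7127,.7014,-.001,.0002]),
([.68,.64,-.39,2.09,.51,.49,1.45],[405.9,-237.3,329.2],[.7162,.6979,-.0006,.0033])]
def fk(q,L,s):
    d1,a,b,c=L
    z=lambda t:R.from_rotvec([0,0,t]).as_matrix(); y=lambda t:R.from_rotvec([0,t,0]).as_matrix()
    p=np.array([0,0,d1.real]); M=z(s[0]*q[0])@y(q[1]); p=p+M@[0,0,a]; M=M@z(s[1]*q[2])@y(q[3]); p=p+M@[0,0,b]; M=M@z(s[2]*q[4])@y(q[5]); p=p+M@[0,0,c]; M=M@z(s[3]*q[6]+s[4]); return p,M
if __name__=="__main__":
    best=None
    for s in itertools.product([1,-1],repeat=4):
      for o in (0,np.pi/2,np.pi,-np.pi/2):
        def f(L):
            r=[]
            for q,p,h in D:
                P,M=fk(q,L,s+(o,)); r+=list((P-p)/5)+list((R.from_quat(h).inv()*R.from_matrix(M)).as_rotvec()*50)
            return r
        S=least_squares(f,[330,400,400,100])
        if best is None or S.cost<best[0]: best=(S.cost,s,o,S.x,S)
    print(best[:4]); print(np.round(best[4].fun.reshape(-1,6),2))
E
python3 kin.py
```

```text
(np.float64(245.0765302570757), (-1, -1, -1, -1), 3.141592653589793, array([556.44170224, 619.68540402, 274.47101835, 470.08164345]))
[[-7.42 -2.32 -2.02 -0.   -0.   -0.  ]
 [-9.69  5.89 -4.45  0.21  0.06 -0.1 ]
 [ 3.2   9.52  2.19  0.01  0.23 -0.26]
 [-2.76  3.66  2.33  0.15 -0.28 -0.06]
 [ 3.28  1.39 -0.9  -0.2   0.1   0.19]
 [-3.17  3.08 -2.27  0.1  -0.12 -0.28]
 [-0.9   7.18  1.28  0.25 -0.13 -0.08]
 [ 3.53  3.56  1.16 -0.07  0.02  0.07]
 [ 3.62  2.34  2.68 -0.35 -0.06  0.05]]
```

```bash
cat > kin2.py <<'E'
from kin import *
z=lambda t:R.from_rotvec([0,0,t]).as_matrix(); y=lambda t:R.from_rotvec([0,t,0]).as_matrix()
def fk2(q,L):
    L=np.asarray(L).reshape(5,3); p=L[0].copy()*[0,0,1]
    M=z(-q[0]); p=p+M@(L[0]*[1,1,0]); M=M@y(q[1]); p=p+M@L[1]; M=M@z(-q[2])@y(q[3]); p=p+M@L[2]; M=M@z(-q[4])@y(q[5]); p=p+M@L[3]; M=M@z(np.pi-q[6]); return p+M@(L[4]*0),M
def fit():
    L0=np.array([0,0,340,0,0,400,0,0,400,0,0,120,0,0,0.])
    def f(L):
        r=[]
        for q,p,h in D: r+=list((fk2(q,L)[0]-p)/2)
        return r+list((np.array(L)-L0)/150*np.array([1,1,.3]*5))
    S=least_squares(f,L0); return S
if __name__=="__main__":
    S=fit(); print(S.x.reshape(5,3).round(1)); print((S.fun[:27].reshape(-1,3)*2).round(1)); np.save("L.npy",S.x)
E
python3 kin2.py
```

```text
[[  6.3  -9.1 161.9]
 [ -1.5  -9.1 554.3]
 [  2.8 -26.6 343.7]
 [ -3.2  -2.4 -31.3]
 [  0.    0.    0. ]]
[[ 0.6  0.5 -1.2]
 [-1.6  1.9  1. ]
 [-0.3 -1.8  0.2]
 [ 0.2 -0.9 -0.4]
 [ 0.   0.2  0.8]
 [ 0.1 -0.2 -0.6]
 [-0.3  1.4 -0.8]
 [-0.6 -0.3  0.3]
 [-0.  -0.1  0.7]]
```

```bash
cat > ik.py <<'E'
from kin2 import *
lo=np.array([-3.01,-.46,-1.47,.13,-1,.04,-2.66])+.03; hi=np.array([3.01,2.08,1.51,2.56,4.14,2.09,2.66])-.03
def getL(c):
    L=np.load("L.npy").copy(); k=c-L[11]; L[11]=c; L[2]+=k; return L
def toolpose(lip,phi,tau,flip=0,gx=-100):
    F=R.from_euler('z',phi)*R.from_euler('y',tau)      # scoop frame
    # tool: z=-scoop z, x = scoop -y*? flat phi=90deg: tool x=+x world = -scoop y
    M=np.array([[0,1,0],[-1,0,0],[0,0,1]],float) # placeholder
    tx=F.apply([0,-1,0])*(-1 if flip else 1); tz=F.apply([0,0,-1]); ty=np.cross(tz,tx)
    T=np.c_[tx,ty,tz]; grip=np.array(lip)+F.apply([gx-60,0,38]); return grip-147*tz,T
def ik(p,T,L,q0):
    def f(q):
        P,M=fk2(q,L); return np.r_[(P-p)/10,R.from_matrix(T.T@M).as_rotvec()*20,0.02*(q-q0)]
    S=least_squares(f,np.clip(q0,lo+1e-3,hi-1e-3),bounds=(lo,hi)); P,M=fk2(S.x,L)
    return S.x,np.linalg.norm(P-p),np.degrees(np.linalg.norm(R.from_matrix(T.T@M).as_rotvec()))
if __name__=="__main__":
    import sys
    rng=np.random.default_rng(0)
    q0=np.array([-.4,.7,.1,2.1,-.2,.3,.1])
    for c in (80,150):
      L=getL(c)
      for phi in (90,60,30,0,-30,-60,-90,-120,180,150,120):
        d=np.array([np.cos(np.radians(phi)),np.sin(np.radians(phi))])
        lip=np.r_[np.array([677,-1])-20*d,70]
        for flip in (0,1):
          # homotopy flat at height -> tilt ; random restarts on final
          best=None
          for tau in (75,60,50):
            p,T=toolpose(lip,np.radians(phi),np.radians(tau),flip); b=None
            for k in range(8):
                qq=q0 if k==0 else lo+rng.random(7)*(hi-lo)
                r=ik(p,T,L,qq)
                if b is None or r[1]+5*r[2]<b[1]+5*b[2]: b=r
                if b[1]<2 and b[2]<1: break
            if b[1]<2 and b[2]<1: best=(tau,b); break
          print(c,phi,flip,"tau",None if best is None else best[0], None if best is None else best[1][0].round(2))
E
python3 ik.py
```

```text
80 90 0 tau 75 [-0.77  1.3   1.05  1.44  0.35  1.   -0.38]
80 90 1 tau 75 [-0.54  1.08  0.41  1.43  0.91  1.33  2.34]
80 60 0 tau 75 [-0.56  1.31  0.88  1.07  0.27  1.68 -0.48]
80 60 1 tau 75 [-0.37  1.17  0.27  1.06  0.67  1.87  2.34]
80 30 0 tau 60 [-0.39  1.2   0.72  1.06 -0.02  1.89 -0.8 ]
80 30 1 tau 60 [-0.13  1.1  -0.03  1.04  0.38  2.    1.91]
80 0 0 tau 50 [-0.3   1.09  0.6   1.19 -0.34  1.86 -1.25]
80 0 1 tau 50 [ 0.03  1.02 -0.2   1.17  0.05  1.83  1.4 ]
80 -30 0 tau 60 [-0.12  1.13  0.39  1.04 -0.66  2.06 -1.82]
80 -30 1 tau 60 [ 0.15  1.11 -0.33  1.02 -0.29  1.91  0.93]
80 -60 0 tau 75 [ 0.13  1.16  0.07  1.04 -0.96  1.95 -2.28]
80 -60 1 tau 75 [ 0.34  1.18 -0.49  1.03 -0.62  1.75  0.61]
80 -90 0 tau 75 [ 0.42  1.06 -0.44  1.39 -0.97  1.26 -2.42]
80 -90 1 tau 75 [ 0.51  1.1  -0.63  1.38 -0.82  1.16  0.63]
80 -120 0 tau 75 [ 0.83  1.39 -1.44  1.72  0.4   0.21  2.63]
80 -120 1 tau 75 [ 0.8   1.29 -1.28  1.72 -0.47  0.21  0.28]
80 180 0 tau 75 [ 0.37  0.98 -0.78  2.09  2.87  1.2  -0.88]
80 180 1 tau 75 [-0.69  1.42  1.36  2.14  3.38  1.37  0.22]
80 150 0 tau 75 [-0.18  0.88
[... 845 characters left out ...]
04  0.79 -0.94  2.04 -2.34]
150 -60 1 tau 75 [ 0.35  1.33 -0.44  0.78 -0.59  1.9   0.61]
150 -90 0 tau 75 [ 0.61  1.21 -0.7   1.3  -0.66  1.2  -2.54]
150 -90 1 tau 75 [ 0.57  1.19 -0.59  1.3  -0.76  1.25  0.66]
150 -120 0 tau 75 [ 0.86  1.26 -1.06  1.75 -0.97  0.39 -2.31]
150 -120 1 tau 75 [ 0.91  1.36 -1.24  1.75 -0.47  0.27  0.4 ]
150 180 0 tau 75 [ 0.31  1.07 -0.68  2.29  2.95  1.48 -1.  ]
150 180 1 tau 75 [ 0.31  1.07 -0.68  2.29  2.95  1.48  2.15]
150 150 0 tau 75 [-0.28  0.97 -0.15  2.15  2.23  1.39 -1.47]
150 150 1 tau 75 [-0.65  1.05  0.47  2.17  2.34  1.02  1.26]
150 120 0 tau 75 [-1.02  1.51  1.3   1.82  0.    0.24 -0.08]
150 120 1 tau 75 [-1.03  1.64  1.48  1.82 -0.76  0.32 -2.52]
```

Call:
servo_tool(
  motion=[
    {"x": 0, "y": 33, "z": -10, "wx": 0, "wy": 0, "wz": 0.5, "fingers": 60},
    {"x": 0, "y": 35, "z": -10, "wx": 0, "wy": 0, "wz": 0.5, "fingers": 60},
    {"x": 0, "y": 35, "z": -10, "wx": 0, "wy": 0, "wz": 0.5, "fingers": 60},
    {"x": 0, "y": 35, "z": -10, "wx": 0, "wy": 0, "wz": 0, "fingers": 60},
    {"x": 0, "y": 25, "z": -10, "wx": 0, "wy": 0, "wz": 0, "fingers": 60},
  ],
  force=20,
)

```text
clock: 37.8
eef_pos: [439.3, 159.7, 284.0]
orientation: [1.0, -0.01, -0.001, -0.0]
force: [0.2, 0.3, 0.2]
grip_width: 59.8
```

Call:
servo_tool(
  motion=[
    {"x": 0, "y": 0, "z": 0, "wx": 0, "wy": 0, "wz": 0, "fingers": 60},
    {"x": 0, "y": 0, "z": 0, "wx": 0, "wy": 0, "wz": 0, "fingers": 60},
  ],
  force=20,
)

```text
clock: 37.97
eef_pos: [439.1, 158.1, 284.1]
orientation: [1.0, -0.01, -0.002, 0.0]
force: [0.3, -0.7, -0.8]
grip_width: 59.9
```

Run:
```python
from h import *
st(); T=toolT(); im=capture("wrist"); save(im,"w9"); Tc=wrist_cam(T)
save(rect(im,Tc,49,380,510,60,330,2.8),"w9r")
look("scoop_grip",("wrist",));look("scoop",("wrist",));look("scoop_lip",("wrist",))
```

```text
t 37.9667 p [439.1 158.1 284.1] q [ 1.0e+00 -9.8e-03 -1.9e-03  3.0e-04] rot [ 1.    -0.02  -0.004] j [-0.54  0.72  0.15  2.15 -0.35  0.3  -0.11] F [ 0.3 -0.7 -0.8] T [-0.09  0.05  0.03] g 59.9
scoop_grip wrist [([442.5, 155.6, 39.2], 0.69)]
scoop wrist [([449.5, 253.4, 0.7], 0.9)]
scoop_lip wrist [([446.7, 312.0, -2.5], 0.63)]
```

View pics/w9.png

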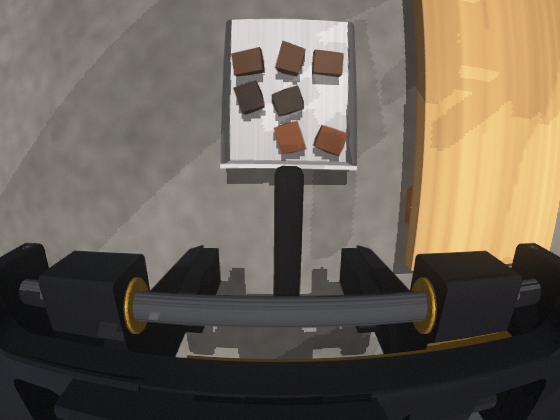

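View pics/w9r.png

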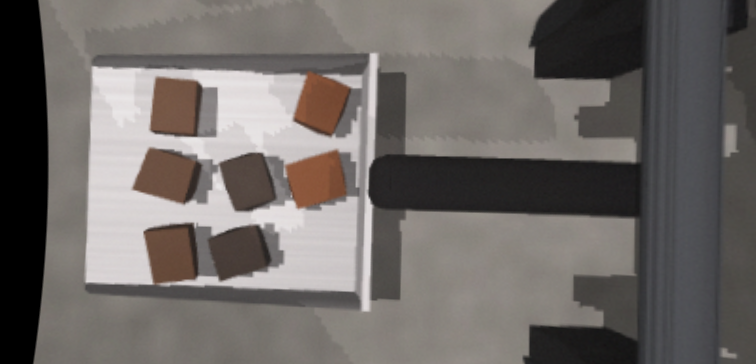

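Call:
servo_tool(
  motion=[
    {"x": 3, "y": -1, "z": -28, "wx": 0, "wy": 0, "wz": -0.6, "fingers": 60},
    {"x": 2, "y": 0, "z": -28, "wx": 0, "wy": 0, "wz": 0, "fingers": 60},
    {"x": 0, "y": 0, "z": -25, "wx": 0, "wy": 0, "wz": 0, "fingers": 60},
    {"x": 0, "y": 0, "z": -17, "wx": 0, "wy": 0, "wz": 0, "fingers": 60},
    {"x": 0, "y": 0, "z": 0, "wx": 0, "wy": 0, "wz": 0, "fingers": 60},
  ],
  force=20,
)

```text
clock: 38.58
eef_pos: [443.8, 155.2, 184.7]
orientation: [1.0, -0.017, -0.003, 0.001]
force: [-0.1, -0.1, -0.1]
grip_width: 59.8
```

Call:
servo_tool(
  motion=[
    {"x": 0, "y": 0, "z": 0, "wx": 0, "wy": 0, "wz": 0, "fingers": 15},
    {"x": 0, "y": 0, "z": 0, "wx": 0, "wy": 0, "wz": 0, "fingers": 15},
    {"x": 0, "y": 0, "z": 0, "wx": 0, "wy": 0, "wz": 0, "fingers": 15},
    {"x": 0, "y": 0, "z": 0, "wx": 0, "wy": 0, "wz": 0, "fingers": 15},
    {"x": 0, "y": 0, "z": 0, "wx": 0, "wy": 0, "wz": 0, "fingers": 15},
  ],
  force=60,
)

```text
clock: 39.0
eef_pos: [444.4, 157.1, 187.8]
orientation: [1.0, -0.015, -0.0, -0.0]
force: [0.0, 0.5, 0.2]
grip_width: 28.9
```

Call:
servo_tool(
  motion=[
    {"x": 0, "y": 0, "z": 0, "wx": 0, "wy": 0, "wz": 0, "fingers": 15},
    {"x": 0, "y": 0, "z": 0, "wx": 0, "wy": 0, "wz": 0, "fingers": 15},
    {"x": 0, "y": 0, "z": 0, "wx": 0, "wy": 0, "wz": 0, "fingers": 15},
  ],
  force=60,
)

```text
clock: 39.25
eef_pos: [444.3, 157.1, 187.3]
orientation: [1.0, -0.015, -0.001, -0.0]
force: [-0.2, -0.9, 3.7]
grip_width: 19.4
```

```bash
python3 -c "
from h import *
st()"
```

```text
t 39.25 p [444.3 157.1 187.3] q [ 9.999e-01 -1.550e-02 -6.000e-04 -3.000e-04] rot [ 1.    -0.031 -0.001] j [-0.46  0.91  0.03  2.16 -0.39  0.07 -0.08] F [-0.2 -0.9  3.7] T [-0.05  0.05  0.  ] g 19.4
```

Call:
servo_tool(
  motion=[
    {"x": 0, "y": 0, "z": 6, "wx": 0, "wy": 0, "wz": 0, "fingers": 15},
    {"x": 0, "y": 0, "z": 14, "wx": 1, "wy": 0, "wz": 0, "fingers": 15},
    {"x": 0, "y": 0, "z": 22, "wx": 2, "wy": 0, "wz": 0, "fingers": 15},
    {"x": 0, "y": 0, "z": 26, "wx": 2, "wy": 0, "wz": 0, "fingers": 15},
    {"x": 0, "y": 0, "z": 26, "wx": 1, "wy": 0, "wz": 0, "fingers": 15},
  ],
  force=60,
)

```text
clock: 39.67
eef_pos: [443.5, 156.4, 281.6]
orientation: [0.998, -0.016, -0.003, -0.053]
force: [-0.3, 0.4, -3.4]
grip_width: 19.1
```

Call:
servo_tool(
  motion=[
    {"x": 0, "y": 0, "z": 20, "wx": 0, "wy": 0, "wz": 0, "fingers": 15},
    {"x": 3, "y": -3, "z": 12, "wx": 0, "wy": 0, "wz": 0, "fingers": 15},
    {"x": 6, "y": -8, "z": 4, "wx": 0, "wy": 0, "wz": 0, "fingers": 15},
    {"x": 10, "y": -13, "z": 0, "wx": 0, "wy": 0, "wz": 0, "fingers": 15},
    {"x": 13, "y": -18, "z": 0, "wx": 0, "wy": 0, "wz": 0, "fingers": 15},
  ],
  force=60,
)

```text
clock: 40.08
eef_pos: [475.7, 115.3, 316.8]
orientation: [0.999, -0.014, -0.003, -0.053]
force: [-0.3, -0.6, -2.3]
grip_width: 19.5
```

Run:
```python
from h import *
st(); im=capture("scene"); save(im,"s10")
```

```text
t 40.0833 p [475.7 115.3 316.8] q [ 0.9985 -0.0137 -0.0028 -0.0526] rot [ 1.    -0.027 -0.007] j [-0.33  0.66  0.04  2.07 -0.33  0.4  -0.01] F [-0.3 -0.6 -2.3] T [-0.48  0.09 -0.  ] g 19.5
```

View pics/s10.png

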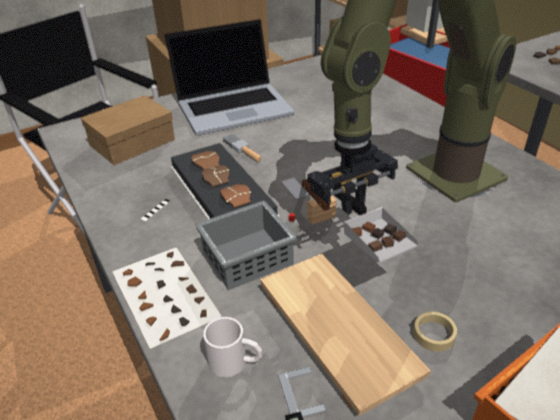

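Call:
servo_tool(
  motion=[
    {"x": 15, "y": -23, "z": 0, "wx": 0, "wy": 0, "wz": 0.3, "fingers": 15},
    {"x": 16, "y": -25, "z": 0, "wx": 0, "wy": 0, "wz": 0.3, "fingers": 15},
    {"x": 16, "y": -25, "z": 0, "wx": 0, "wy": 0, "wz": 0.3, "fingers": 15},
    {"x": 16, "y": -25, "z": 0, "wx": 0, "wy": 0, "wz": 0.3, "fingers": 15},
    {"x": 16, "y": -25, "z": 0, "wx": 0, "wy": 0, "wz": 0.3, "fingers": 15},
  ],
  force=60,
)

```text
clock: 40.55
eef_pos: [555.3, -10.0, 315.9]
orientation: [0.999, -0.003, -0.004, -0.052]
force: [0.9, 0.5, -3.8]
grip_width: 19.6
```

Call:
servo_tool(
  motion=[
    {"x": 16, "y": -25, "z": 0, "wx": 0, "wy": 0, "wz": 0, "fingers": 15},
    {"x": 16, "y": -25, "z": 0, "wx": 0, "wy": 0, "wz": 0, "fingers": 15},
    {"x": 16, "y": -25, "z": 0, "wx": 0, "wy": 0, "wz": 0, "fingers": 15},
    {"x": 16, "y": -25, "z": 0, "wx": 0, "wy": 0, "wz": 0, "fingers": 15},
    {"x": 16, "y": -25, "z": 0, "wx": 0, "wy": 0, "wz": 0, "fingers": 15},
  ],
  force=60,
)

```text
clock: 40.97
eef_pos: [635.0, -135.1, 315.5]
orientation: [0.999, -0.003, -0.004, -0.052]
force: [0.4, 1.0, -1.5]
grip_width: 19.5
```

Call:
servo_tool(
  motion=[
    {"x": 15, "y": -23, "z": 0, "wx": 0, "wy": 0, "wz": 0, "fingers": 15},
    {"x": 12, "y": -18, "z": 0, "wx": 0, "wy": 0, "wz": 0, "fingers": 15},
    {"x": 9, "y": -13, "z": 0, "wx": 0, "wy": 0, "wz": 0, "fingers": 15},
    {"x": 4, "y": -8, "z": 0, "wx": 0, "wy": 0, "wz": 0, "fingers": 15},
    {"x": 0, "y": -3, "z": 0, "wx": 0, "wy": 0, "wz": 0, "fingers": 15},
  ],
  force=60,
)

```text
clock: 41.38
eef_pos: [674.8, -200.1, 315.4]
orientation: [0.999, -0.003, -0.003, -0.052]
force: [0.4, -0.0, -2.8]
grip_width: 19.4
```

Call:
servo_tool(
  motion=[
    {"x": 0, "y": 0, "z": 0, "wx": 0, "wy": 0, "wz": 0, "fingers": 15},
    {"x": 0, "y": 0, "z": 0, "wx": 0, "wy": 0, "wz": 0, "fingers": 15},
  ],
  force=60,
)

```text
clock: 41.55
eef_pos: [674.5, -197.0, 316.3]
orientation: [0.999, -0.002, -0.004, -0.053]
force: [0.4, -0.2, -2.4]
grip_width: 19.3
```

Run:
```python
from h import *
st(); im=capture("scene"); save(im,"s11"); im=capture("top"); save(im,"t11")
look("scoop_lip",n=2);look("crate",n=2)
T=toolT(); M=T[:3,:3]; g=T[:3,3]+147*M[:,2]
sx=-np.cross(M[:,2],M[:,0])  # candidate
sx=np.cross(M[:,2],-M[:,0])*1
print("grip",g,"ty",M[:,1]); fx=-M[:,1]; print("lip est",g+160*fx+38*M[:,2])
```

```text
t 41.55 p [ 674.5 -197.   316.3] q [ 0.9986 -0.002  -0.0036 -0.0531] rot [ 1.    -0.004 -0.007] j [ 0.22  0.9   0.06  1.36 -0.18  0.92  0.36] F [ 0.4 -0.2 -2.4] T [-0.4   0.03  0.02] g 19.3
scoop_lip top [([676.0, -19.6, 142.3], 0.62)]
scoop_lip scene [([673.7, -22.5, 142.0], 0.61), ([627.1, 298.1, -4.0], 0.41)]
crate top [([677.7, 0.2, 2.5], 0.94)]
crate scene [([676.4, -3.9, -1.1], 0.74), ([441.4, -85.6, 53.8], 0.37)]
grip [ 674.34169991 -181.79699288  170.94176948] ty [-0.0039409  -0.99445875 -0.10505366]
lip est [674.78129952 -18.69082549 149.96118532]
```

View pics/s11.png

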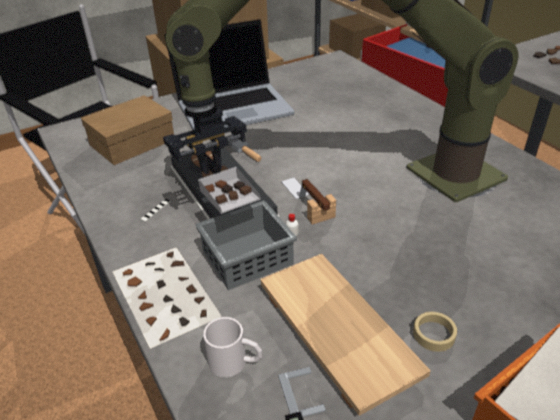

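View pics/t11.png

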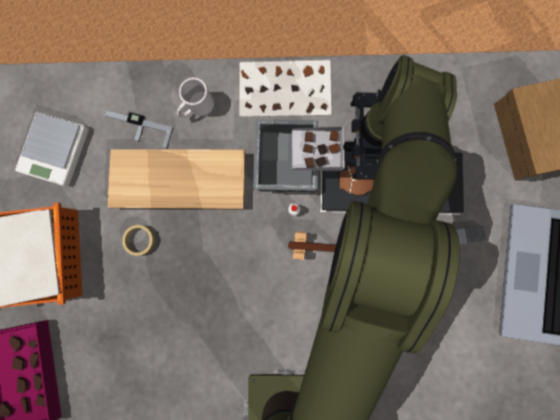

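Call:
servo_tool(
  motion=[
    {"x": 0, "y": 21.7, "z": 11, "wx": -7, "wy": 0, "wz": 0, "fingers": 15},
    {"x": 0, "y": 24, "z": 8, "wx": -7, "wy": 0, "wz": 0, "fingers": 15},
    {"x": 0, "y": 26, "z": 5, "wx": -7, "wy": 0, "wz": 0, "fingers": 15},
    {"x": 0, "y": 27.7, "z": 2, "wx": -7, "wy": 0, "wz": 0, "fingers": 15},
    {"x": 0, "y": 28.8, "z": -1, "wx": -7, "wy": 0, "wz": 0, "fingers": 15},
  ],
  force=60,
)

```text
clock: 42.27
eef_pos: [675.3, -68.3, 343.9]
orientation: [0.968, -0.004, 0.0, 0.252]
force: [0.7, -0.8, -3.8]
grip_width: 19.4
```

```bash
cat > lip.py <<'E'
from h import *
T=toolT(); M=T[:3,:3]; g=T[:3,3]+147*M[:,2]; fx=-M[:,1]; print("lip",(g+160*fx+38*M[:,2]).round(1),"tau",np.degrees(np.arcsin(-fx[2])).round(1)); st()
E
python3 lip.py
```

```text
lip [676.3 -19.  104.3] tau 29.2
t 42.2667 p [675.3 -68.3 343.9] q [ 9.677e-01 -3.600e-03  4.000e-04  2.522e-01] rot [ 1.    -0.007  0.003] j [-0.34  0.91  0.52  1.49  0.15  0.81 -0.11] F [ 0.7 -0.8 -3.8] T [ 0.52  0.08 -0.03] g 19.4
```

Tracking well; continue the tilt.

Call:
servo_tool(
  motion=[
    {"x": 0, "y": 29.5, "z": 2, "wx": -7, "wy": 0, "wz": 0, "fingers": 15},
    {"x": 0, "y": 29.9, "z": -3, "wx": -7, "wy": 0, "wz": 0, "fingers": 15},
    {"x": 0, "y": 29.7, "z": -8, "wx": -7, "wy": 0, "wz": 0, "fingers": 15},
    {"x": 0, "y": 29.1, "z": -12, "wx": -7, "wy": 0, "wz": 0, "fingers": 15},
    {"x": 0, "y": 0, "z": 0, "wx": 0, "wy": 0, "wz": 0, "fingers": 15},
  ],
  force=60,
)

```text
clock: 42.68
eef_pos: [675.2, 61.3, 312.1]
orientation: [0.88, 0.006, -0.0, 0.476]
force: [-0.1, 2.7, -5.8]
grip_width: 19.4
```

Call:
servo_tool(
  motion=[
    {"x": 0, "y": 0, "z": 0, "wx": 0, "wy": 0, "wz": 0, "fingers": 15},
    {"x": 0, "y": 0, "z": 0, "wx": 0, "wy": 0, "wz": 0, "fingers": 15},
    {"x": 0, "y": 0, "z": 0, "wx": 0, "wy": 0, "wz": 0, "fingers": 15},
  ],
  force=60,
)

```text
clock: 42.93
eef_pos: [675.1, 46.2, 322.6]
orientation: [0.879, -0.005, -0.001, 0.477]
force: [-0.5, -0.6, -1.8]
grip_width: 19.1
```

```bash
python3 lip.py
python3 - <<'E'
from h import *
im=capture("scene"); save(im,"s12"); cv2.imwrite('pics/s12c.png',cv2.resize(im[130:290,150:350,::-1],None,fx=4,fy=4,interpolation=cv2.INTER_CUBIC)); im=capture("top"); save(im,"t12")
E
```

```text
lip [675.2 -21.5  87.5] tau 56.9
t 42.9333 p [675.1  46.2 322.6] q [ 0.8791 -0.0052 -0.0009  0.4766] rot [ 1.    -0.01   0.003] j [-0.68  1.13  0.81  1.45  0.31  0.97 -0.39] F [-0.5 -0.6 -1.8] T [ 0.95  0.09 -0.04] g 19.1
```

View pics/s12c.png

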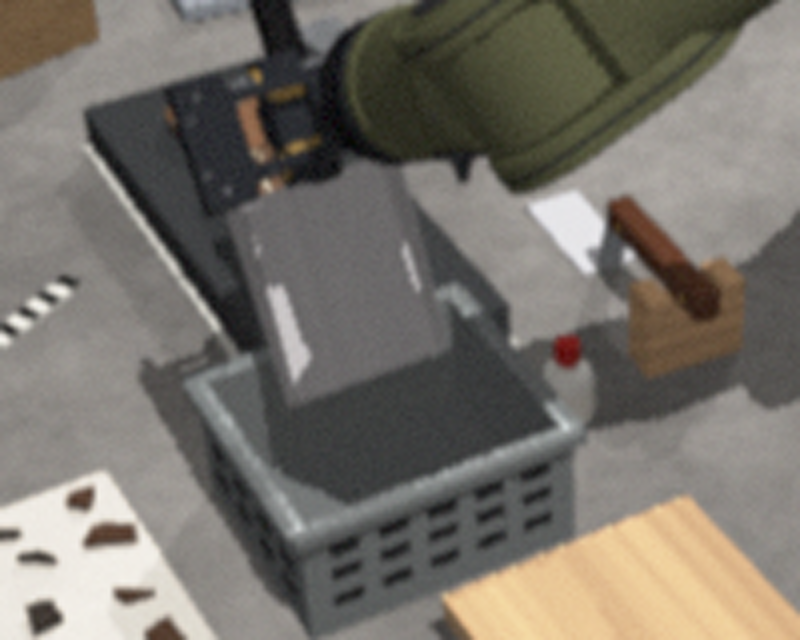

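Run:
```python
from h import *
im=cv2.imread('pics/t12.png'); cv2.imwrite('pics/t12c.png',cv2.convertScaleAbs(cv2.resize(im[100:260,220:420],None,fx=4,fy=4,interpolation=cv2.INTER_CUBIC),alpha=1.6))
im=cv2.imread('pics/s12c.png'); cv2.imwrite('pics/s12d.png',cv2.convertScaleAbs(im[300:560,180:600],alpha=2.2))
look("bit1",n=8)
```

```text
bit1 top [([671.1, 46.4, 14.1], 0.55), ([692.5, 49.7, 15.1], 0.54), ([635.6, 45.6, 19.9], 0.43)]
bit1 scene []
```

View pics/t12c.png

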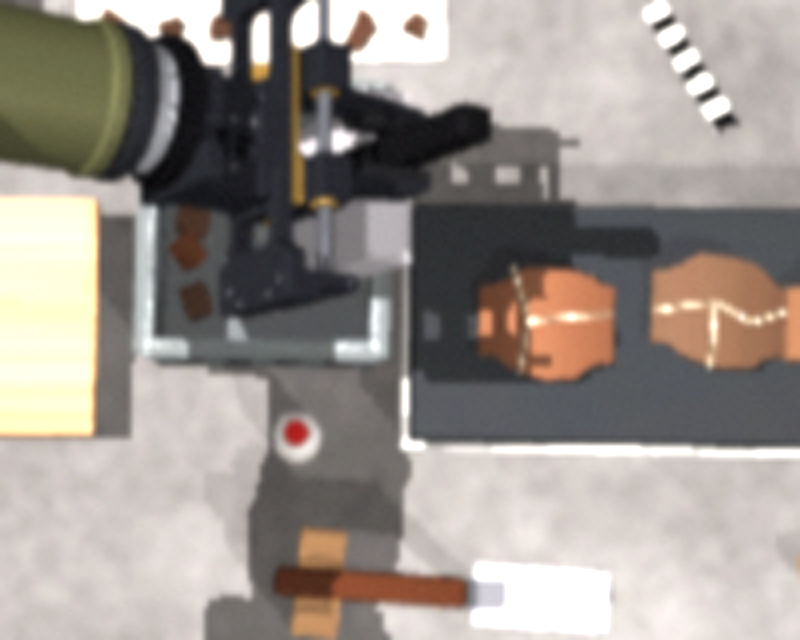

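View pics/s12d.png

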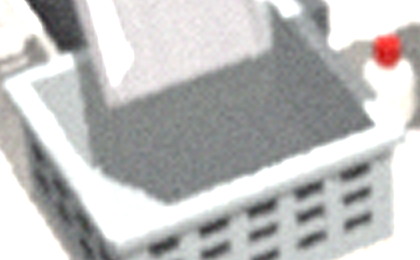

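Call:
servo_tool(
  motion=[
    {"x": 0, "y": -29.1, "z": 14, "wx": 7, "wy": 0, "wz": 0, "fingers": 15},
    {"x": 0, "y": -29.7, "z": 12, "wx": 7, "wy": 0, "wz": 0, "fingers": 15},
    {"x": 0, "y": -29.9, "z": 8, "wx": 7, "wy": 0, "wz": 0, "fingers": 15},
    {"x": 0, "y": -29.5, "z": 5, "wx": 7, "wy": 0, "wz": 0, "fingers": 15},
    {"x": 0, "y": -28.8, "z": 2, "wx": 7, "wy": 0, "wz": 0, "fingers": 15},
  ],
  force=60,
)

```text
clock: 43.55
eef_pos: [674.7, -101.2, 364.7]
orientation: [0.982, -0.004, -0.0, 0.189]
force: [0.6, 0.7, -3.2]
grip_width: 19.4
```

Call:
servo_tool(
  motion=[
    {"x": 0, "y": -27.7, "z": -3, "wx": 7, "wy": 0, "wz": 0, "fingers": 15},
    {"x": 0, "y": -26, "z": -5, "wx": 7, "wy": 0, "wz": 0, "fingers": 15},
    {"x": 0, "y": -24, "z": -8, "wx": 7, "wy": 0, "wz": 0, "fingers": 15},
    {"x": 0, "y": 0, "z": 0, "wx": 0.9, "wy": 0, "wz": 0, "fingers": 15},
    {"x": 0, "y": 0, "z": 0, "wx": 0, "wy": 0, "wz": 0, "fingers": 15},
  ],
  force=60,
)

```text
clock: 43.97
eef_pos: [673.0, -183.2, 346.3]
orientation: [1.0, -0.007, -0.003, 0.002]
force: [-0.7, 0.1, -1.6]
grip_width: 19.2
```

```bash
python3 lip.py
```

```text
lip [674.3 -24.1 160.6] tau 0.3
t 43.9667 p [ 673.  -183.2  346.3] q [ 1.     -0.0074 -0.0029  0.0022] rot [ 1.    -0.015 -0.006] j [ 0.13  0.86  0.14  1.38 -0.13  0.91  0.29] F [-0.7  0.1 -1.6] T [-0.18  0.   -0.03] g 19.2
```

Call:
servo_tool(
  motion=[
    {"x": -17, "y": 20, "z": 0, "wx": 0, "wy": 0, "wz": 0, "fingers": 15},
    {"x": -25, "y": 33, "z": 0, "wx": 0, "wy": 0, "wz": 0, "fingers": 15},
    {"x": -25, "y": 33, "z": 0, "wx": 0, "wy": 0, "wz": 0, "fingers": 15},
    {"x": -25, "y": 33, "z": 0, "wx": 0, "wy": 0, "wz": 0, "fingers": 15},
    {"x": -25, "y": 33, "z": 0, "wx": 0, "wy": 0, "wz": 0, "fingers": 15},
  ],
  force=60,
)

```text
clock: 44.38
eef_pos: [556.5, -21.4, 346.5]
orientation: [1.0, -0.001, -0.002, 0.001]
force: [0.7, 1.5, -2.2]
grip_width: 19.3
```

Call:
servo_tool(
  motion=[
    {"x": -24, "y": 36, "z": 0, "wx": 0, "wy": 0, "wz": 0, "fingers": 15},
    {"x": -22, "y": 36, "z": 0, "wx": 0, "wy": 0, "wz": 0, "fingers": 15},
    {"x": -22, "y": 36, "z": 0, "wx": 0, "wy": 0, "wz": -0.3, "fingers": 15},
    {"x": -20, "y": 36, "z": -10, "wx": 0, "wy": 0, "wz": -0.3, "fingers": 15},
    {"x": -16, "y": 30, "z": -20, "wx": 0, "wy": 0, "wz": -0.3, "fingers": 15},
  ],
  force=60,
)

```text
clock: 44.8
eef_pos: [454.3, 150.7, 318.0]
orientation: [1.0, -0.008, -0.0, -0.0]
force: [0.3, 1.2, -2.1]
grip_width: 19.1
```

Call:
servo_tool(
  motion=[
    {"x": -8, "y": 14, "z": -20, "wx": 0, "wy": 0, "wz": 0, "fingers": 15},
    {"x": 0, "y": 0, "z": -20, "wx": 0, "wy": 0, "wz": 0, "fingers": 15},
    {"x": 0, "y": 0, "z": 0, "wx": 0, "wy": 0, "wz": 0, "fingers": 15},
    {"x": 0, "y": 0, "z": 0, "wx": 0, "wy": 0, "wz": 0, "fingers": 15},
  ],
  force=60,
)

```text
clock: 45.13
eef_pos: [447.4, 161.6, 276.1]
orientation: [1.0, -0.009, -0.003, 0.001]
force: [0.3, 0.2, -1.7]
grip_width: 19.3
```

```bash
python3 lip.py
python3 - <<'E'
from h import *
im=capture("scene"); save(im,"s13"); cv2.imwrite('pics/s13c.png',cv2.resize(im[180:340,190:440,::-1],None,fx=3,fy=3,interpolation=cv2.INTER_CUBIC)); im=capture("top"); save(im,"t13"); cv2.imwrite('pics/t13c.png',cv2.convertScaleAbs(cv2.resize(im[110:220,245:345,::-1],None,fx=5,fy=5,interpolation=cv2.INTER_CUBIC),alpha=1.8))
save(capture("wrist"),"w13")
E
```

```text
lip [449.3 321.1  90.7] tau 0.2
t 45.1333 p [447.4 161.6 276.1] q [ 1.     -0.0092 -0.0029  0.0014] rot [ 1.    -0.018 -0.006] j [-0.52  0.74  0.12  2.12 -0.28  0.3  -0.18] F [ 0.3  0.2 -1.7] T [-0.17  0.05 -0.02] g 19.3
```

View pics/t13c.png

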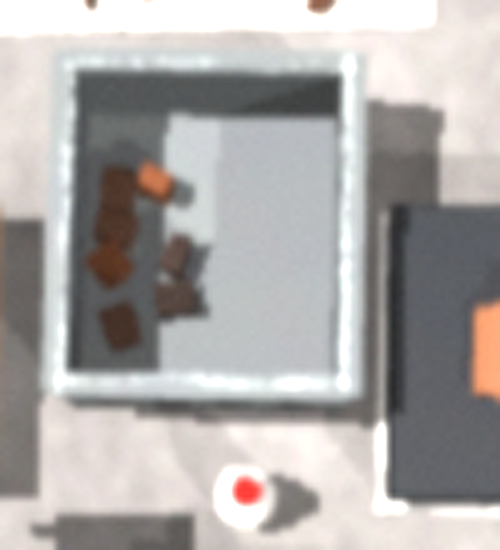

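View pics/w13.png

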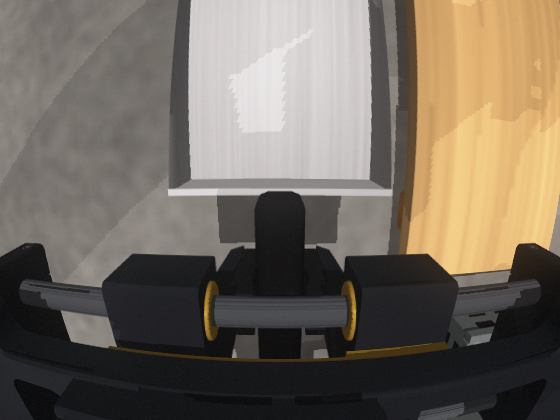

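View pics/s13.png

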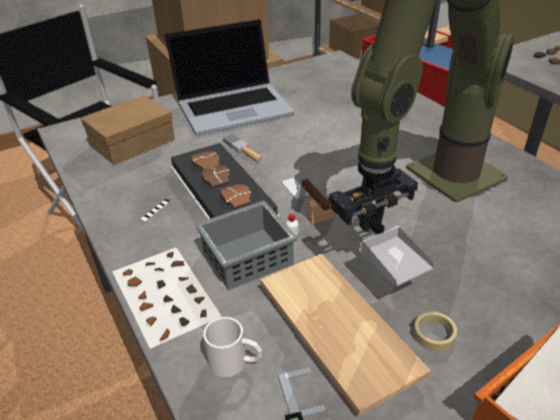

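Call:
servo_tool(
  motion=[
    {"x": -1, "y": -2, "z": -20, "wx": 0, "wy": 0, "wz": 0, "fingers": 15},
    {"x": -1, "y": -2, "z": -25, "wx": 0, "wy": 0, "wz": 0, "fingers": 15},
    {"x": 0, "y": 0, "z": -20, "wx": 0, "wy": 0, "wz": 0, "fingers": 15},
    {"x": 0, "y": 0, "z": -12, "wx": 0, "wy": 0, "wz": 0, "fingers": 15},
    {"x": 0, "y": 0, "z": -6, "wx": 0, "wy": 0, "wz": 0, "fingers": 15},
  ],
  force=60,
)

```text
clock: 45.7
eef_pos: [446.4, 156.2, 192.6]
orientation: [1.0, -0.011, -0.002, 0.001]
force: [-1.1, -0.3, -1.1]
grip_width: 19.4
```

Call:
servo_tool(
  motion=[
    {"x": 0, "y": 0, "z": -3, "wx": 0, "wy": 0, "wz": 0, "fingers": 15},
    {"x": 0, "y": 0, "z": -1.5, "wx": 0, "wy": 0, "wz": 0, "fingers": 15},
    {"x": 0, "y": 0, "z": 0, "wx": 0, "wy": 0, "wz": 0, "fingers": 15},
    {"x": 0, "y": 0, "z": 0, "wx": 0, "wy": 0, "wz": 0, "fingers": 15},
  ],
  force=60,
)

```text
clock: 46.03
eef_pos: [446.2, 156.9, 189.4]
orientation: [1.0, -0.01, -0.002, 0.001]
force: [0.6, -0.2, -1.2]
grip_width: 19.2
```

```bash
python3 lip.py
```

```text
lip [448.9 316.7   4.2] tau 0.1
t 46.0333 p [446.2 156.9 189.4] q [ 9.999e-01 -1.030e-02 -1.700e-03  5.000e-04] rot [ 1.    -0.021 -0.003] j [-0.45  0.91  0.03  2.16 -0.3   0.08 -0.16] F [ 0.6 -0.2 -1.2] T [-0.19  0.07 -0.02] g 19.2
```

Call:
servo_tool(
  motion=[
    {"x": 0, "y": 0, "z": -1.5, "wx": 0, "wy": 0, "wz": 0, "fingers": 15},
    {"x": 0, "y": 0, "z": -0.5, "wx": 0, "wy": 0, "wz": 0, "fingers": 15},
    {"x": 0, "y": 0, "z": 0, "wx": 0, "wy": 0, "wz": 0, "fingers": 15},
    {"x": 0, "y": 0, "z": 0, "wx": 0, "wy": 0, "wz": 0, "fingers": 15},
  ],
  force=60,
)

```text
clock: 46.37
eef_pos: [446.1, 156.8, 187.3]
orientation: [1.0, -0.01, -0.002, 0.001]
force: [-0.0, -0.8, 4.3]
grip_width: 19.6
```

Call:
servo_tool(
  motion=[
    {"x": 0, "y": 0, "z": 0, "wx": 0, "wy": 0, "wz": 0, "fingers": 60},
    {"x": 0, "y": 0, "z": 0, "wx": 0, "wy": 0, "wz": 0, "fingers": 60},
    {"x": 0, "y": 0, "z": 0, "wx": 0, "wy": 0, "wz": 0, "fingers": 60},
    {"x": 0, "y": 0, "z": 0, "wx": 0, "wy": 0, "wz": 0, "fingers": 60},
    {"x": 0, "y": 0, "z": 0, "wx": 0, "wy": 0, "wz": 0, "fingers": 60},
  ],
  force=20,
)

```text
clock: 46.78
eef_pos: [445.8, 156.9, 186.5]
orientation: [1.0, -0.01, -0.003, 0.001]
force: [0.1, 0.0, -0.3]
grip_width: 50.5
```

Call:
servo_tool(
  motion=[
    {"x": 0, "y": 0, "z": 15, "wx": 0, "wy": 0, "wz": 0, "fingers": 60},
    {"x": 0, "y": 0, "z": 30, "wx": 0, "wy": 0, "wz": 0, "fingers": 60},
    {"x": 0, "y": 0, "z": 35, "wx": 0, "wy": 0, "wz": 0, "fingers": 60},
    {"x": 0, "y": 0, "z": 35, "wx": 0, "wy": 0, "wz": 0, "fingers": 60},
    {"x": 0, "y": 0, "z": 25, "wx": 0, "wy": 0, "wz": 0, "fingers": 60},
  ],
)

```text
clock: 47.2
eef_pos: [445.9, 156.8, 328.9]
orientation: [1.0, -0.01, -0.002, 0.0]
force: [0.6, 0.1, -0.4]
grip_width: 59.9
```

Call:
servo_tool(
  motion=[
    {"x": 0, "y": 0, "z": 0, "wx": 0, "wy": 0, "wz": 0, "fingers": 60},
    {"x": 0, "y": 0, "z": 0, "wx": 0, "wy": 0, "wz": 0, "fingers": 60},
  ],
)

```text
clock: 47.37
eef_pos: [446.1, 157.1, 327.6]
orientation: [1.0, -0.01, -0.001, 0.0]
force: [-0.8, 0.7, 0.0]
grip_width: 59.9
```

Run:
```python
from h import *
st(); im=capture("scene"); save(im,"s14"); im=capture("top"); save(im,"t14")
for q in ["sherd1","spatula","spatula_grip","rest","scoop","scoop_grip","glue","brush","tape","crate"]: look(q,n=3)
look("bit1",n=8)
```

```text
t 47.3667 p [446.1 157.1 327.6] q [ 9.999e-01 -1.010e-02 -1.100e-03  1.000e-04] rot [ 1.    -0.02  -0.002] j [-0.55  0.64  0.18  2.1  -0.26  0.42 -0.19] F [-0.8  0.7  0. ] T [-0.07  0.07  0.  ] g 59.9
sherd1 top [([616.4, -305.8, 41.9], 0.78), ([611.9, -191.2, 41.2], 0.71), ([613.4, -388.2, 38.4], 0.63)]
sherd1 scene [([615.1, -303.2, 41.1], 0.85), ([610.1, -190.4, 43.2], 0.72), ([606.1, -392.3, 38.8], 0.58)]
spatula top [([434.7, -187.9, 0.8], 0.65), ([691.2, 48.6, 18.9], 0.65)]
spatula scene [([430.1, -184.0, -1.5], 0.82)]
spatula_grip top [([442.7, -87.3, 55.8], 0.72), ([611.2, -287.8, 3.8], 0.33), ([723.2, 50.1, 21.0], 0.29)]
spatula_grip scene [([438.7, -85.8, 61.5], 0.93), ([613.5, -286.0, -2.4], 0.48), ([541.1, -21.0, -0.9], 0.44)]
rest top [([440.7, -36.2, -4.1], 0.79), ([679.4, 0.0, -1.3], 0.36)]
rest scene [([439.2, -35.8, -2.0], 0.81)]
scoop top []
scoop scene [([447.7, 253.1, 1.2], 0.87)]
scoop_grip top [([440.6, 160.3, 39.8], 0.55)]
scoop_grip scene [([442.2, 156.7, 40.1], 0.98)]
glue top [([541.5, -25.3, 0.9], 0.68)]
glue scene [([542.7, -22.0, -1.4], 0.76)]
brush top [([459.5, -449.9, 0.4], 0.91)]
brush scene [([456.8, -441.7, 0.6], 0.68)]
tape top [([460.6, 400.1, 2.5], 0.51)]
tape scene [([465.9, 402.0, 2.4], 0.82)]
crate top [([678.5, 3.8, 1.8], 0.87)]
crate scene [([674.5, 0.7, -1.2], 0.9), ([607.1, -387.8, 39.4], 0.68), ([538.4, -22.1, 0.5], 0.44)]
bit1 top [([693.8, 49.5, 17.8], 0.62), ([674.6, 49.6, 15.5], 0.54), ([710.1, 21.4, 18.8], 0.53), ([638.1, 46.3, 19.3], 0.47), ([670.4, 12.0, 13.9], 0.46), ([715.8, 48.1, 20.4], 0.41), ([649.7, 13.4, 6.8], 0.4)]
bit1 scene [([613.1, -303.5, 36.6], 0.55)]
```

View pics/s14.png

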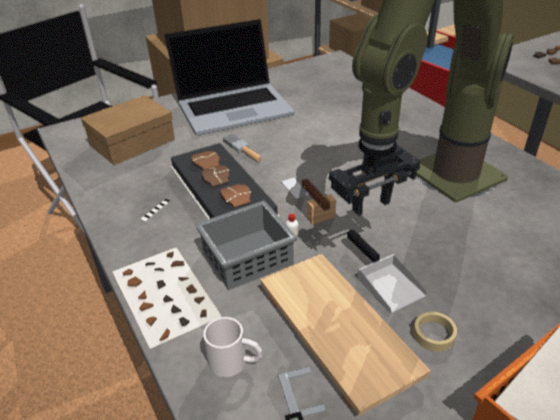

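View pics/t14.png

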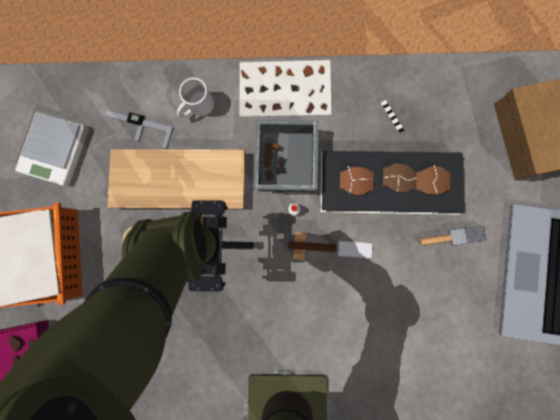

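Run:
```python
from workcell import *
print(sign_off())
```

```text
the job is handed in; nothing more can be done
None
```

The job is handed in after about 48 s on the robot's clock, and my last checks found everything where it should be. The sign-off gives no verdict.

- **Sherds:** I carried all three from the drying board to the foam pad with the spatula. They read about x = 610–616 mm and y = -191, -304 and -389 mm, against a pad centre of about (610, -286). They look level in the pictures. The fingers never came near them.
- **Knocked sherd:** After I set down the middle sherd, it moved about 25 mm sideways, probably the announced knock. It now lies against its neighbour. From above, all three show the same full width and their centres are about 85 mm apart, so none overlaps another; I left it there.
- **Spatula:** The handle is in the notch and the blade lies flat on the table.
- **Small sherds and scoop:** I counted seven small sherds in the scoop at the start. All seven now show inside the crate, and the scoop is empty and flat at its old place.
- **Other things:** The glue, brush and tape read within about 6 mm of their starting positions, close to the networks' error. At the end the gripper was open and clear, about 140 mm above the scoop.

No check failed. The networks missed the scoop in the last top picture, because the arm hid it. They also reported a few stray matches, such as "spatula" inside the crate, which the pictures ruled out.

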